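# Put the pantry groceries away and stock the snack tin

### The arm

A 6-joint arm with a two-finger parallel gripper is mounted at the origin on the work surface. World frame = base frame: x ahead of the robot, y to its left, z up, the work surface at z = 0. Lengths are in mm, angles in degrees, forces in N, time in s.
With the tool pointing down it reaches from about 350 to 850 mm from the base axis. Payload 8.1 kg.
Tool frame: the origin (TCP) lies midway between the tips of the shut fingers; the grasp point (between the pads) lies 19 mm behind it; z points along the fingers, y is the direction in which the jaws open and shut (so a half turn about z gives the same grasp; the last joint's range is limited). The gripper opens to 85 mm and grips with 20 to 120 N. Pads are 22 mm wide; open, the fingers measure 114 mm over their backs; the gripper's body (76 mm by 85 mm) begins 54 mm behind the grasp point. The pads swing forward as they close: fully open they stand 13 mm farther back than shut.
Start: joints at [71.024, 7.471, 85.268, -0, 87.261, -4.893], TCP at [145.977, 581.976, 191.792] pointing down, gripper open.
Joint ranges: [-169.43, 169.43], [-51.17, 129.36], [1.28, 143.12], [-76.62, 256.62], [0, 156.53], [-152.29, 152.29]. Speed limits (degrees/s): [136.94, 136.94, 159.86, 180, 180, 180].

### API

Orientations are given as [roll, pitch, yaw] about the fixed x, y, z axes, in that order (R = Rz(yaw) Ry(pitch) Rx(roll)).
In Python, from bench import r gives the robot as it stands.
- The arm moves only by the tool carry_out, never from a script. Its argument "increments" is a list of rows, each a list of 3 entries, a list of its own where there are three numbers: the shift along the tool's x, y, z in m, then the turn, a rotation vector about the tool's x, y, z in rad, then the closure, from 0 (fully open) to 1 (shut). A call has 1 to 12 rows; each row shifts and turns the pose as measured when the row begins, along the tool's axes as they then stand; what a row does not reach is not made up. A row lasts 1/10 s, in which the tool goes at most 50 mm and 8.59 degrees, less where a joint would pass 70% of its speed; a pose out of reach is approached as far as the arm can. A call with a gripper value outside its range is refused whole. The fingers move at their own pace and stop on an object; "newtons" is the grip in N (left out, the last holds). Time passes only in rows, so rows that do not move let the fingers close. It gives the time, the measured TCP pose, the force and the opening at its end, in the units of the state.
- r.sense(): the state, without advancing time (a new reading comes with each control period).
- r.snapshot(name): name is "scene" or "top" or "wrist"; returns a dict with "image" (384x512x3 uint8, blue, green, red), "vertical_fov" (degrees; the focal length in pixels is half the picture's height over the tangent of half this angle, whatever the lens; pixels are square), "cx", "cy" (the principal point, pixels), "rvec" (rotation vector, rad) and "tvec" (3), from world to camera coordinates, as OpenCV has them. Camera axes: x right, y down, z forward; pixel columns grow to the right and rows downward; lengths in mm; the calibration is good to about 2 mm. The wrist camera is an equidistant fisheye: a pixel r from the principal point sees the ray r / f radians off the axis. A picture is of the moment at which its call begins. There is no depth.
- r.hand_in(): hands the job in, once; it reports no verdict.
The state is a dict: "time": time; "joint_pos": joint angles; "qd": joint speeds; "joint_efforts": joint torques, N m; "tool_pos": TCP position; "tcp_rot": TCP orientation; "ft_force": force on the tool from outside, world axes, zero at the start; "wrist_torque": the same for the moment, N m; "finger_gap": finger opening in mm.
Only numpy, scipy, OpenCV 4.12 (cv2) and the standard library are available. Lean on these libraries where they do the work, as an engineer would, in place of code of your own. Each camera call takes 0.05 s, during which the arm holds its last target.

### The job

Take the lid off the round steel storage tin and lay it on the cork mat, put exactly three of the four snack bars into the tin, then put the lid back on so that it sits flat and closed; the fourth bar stays out on the counter. Also sort the other groceries: every flat fish tin goes into the shallow white tray and every square spice jar into the deeper wooden crate, in any order and before or after the snack tin. Do not push about or knock over the small bowl, the short round can and the squat round jar that stand among them.

Things in the scene. Friction and masses are not known exactly. Their poses are not given: they have to be found in the camera images.
- keeper: Round open steel storage tin fixed on the counter: outer diameter 150, inner diameter 142, height 70, floor 4 thick. Origin: centre of its underside, z up. At the start its lid lies on it.
- lid: Loose round steel lid of the storage tin: flange 156 diameter, 4 thick; below it a locating plug 128 diameter, 8 deep (loose by 7 mm all round in the tin); on top a black knob 28 diameter, 28 tall, from 4 to 32 above the origin. Origin: centre of the flange's underside, z up: at 70 above the tin's underside when the lid is on, 12 above the counter when it lies on the mat.
- mat: Round cork mat fixed flat on the counter, 170 diameter, 4 thick. Origin: centre of its underside.
- crate: Open light-wood crate, the deeper of the two open boxes, fixed: outside 190 (its x) by 160 (its y) by 60 high, walls and floor 6 thick. Origin: centre of its underside.
- tray: Shallow open white plastic tray, fixed: outside 190 (its x) by 160 (its y) by 35 high, walls and floor 4 thick. Origin: centre of its underside.
- bar0: Snack bar: small flat oblong cardboard box with a paper band, 90 (x) by 30 (y) by 16 (z) mm; four alike, always all present. Origin: centre of its underside, x along its length.
- bar1: Snack bar: small flat oblong cardboard box with a paper band, 90 (x) by 30 (y) by 16 (z) mm; four alike, always all present. Origin: centre of its underside, x along its length.
- bar2: Snack bar: small flat oblong cardboard box with a paper band, 90 (x) by 30 (y) by 16 (z) mm; four alike, always all present. Origin: centre of its underside, x along its length.
- bar3: Snack bar: small flat oblong cardboard box with a paper band, 90 (x) by 30 (y) by 16 (z) mm; four alike, always all present. Origin: centre of its underside, x along its length.
- fish0: Flat oblong aluminium fish tin with a pull ring, 100 (x) by 54 (y) by 24 (z) mm, rounded corners; three alike, one to three are present. Origin: centre of its underside, x along its length.
- fish1: Flat oblong aluminium fish tin with a pull ring, 100 (x) by 54 (y) by 24 (z) mm, rounded corners; three alike, one to three are present. Origin: centre of its underside, x along its length.
- fish2: Flat oblong aluminium fish tin with a pull ring, 100 (x) by 54 (y) by 24 (z) mm, rounded corners; three alike, one to three are present. Origin: centre of its underside, x along its length.
- jar0: Square glass spice jar with reddish contents, 44 by 44 mm, glass 74 high, with a round black cap 40 diameter and 21 tall on top (95 in all), standing; two alike, one or two present. Origin: centre of its underside, z towards the cap.
- jar1: Square glass spice jar with reddish contents, 44 by 44 mm, glass 74 high, with a round black cap 40 diameter and 21 tall on top (95 in all), standing; two alike, one or two present. Origin: centre of its underside, z towards the cap.
- ramekin: Bystander: small white ceramic bowl, 76 diameter, 40 high; leave alone. Origin: centre of its underside.
- can: Bystander: short round can, 66 diameter, 55 high; leave alone. Origin: centre of its underside.
- squat_jar: Bystander: squat round jar, 68 diameter, 60 high; leave alone. Origin: centre of its underside.
Things that resemble listed ones, but are neither listed nor needed, are in the scene too. What is shaped like the bar0 but red is not meant.

How it is judged:
By the outcome, as a careful person would: the job done as asked, in the order asked, and still so for the second after the job is handed in, with the robot touching nothing.
Of fish0, fish1, fish2 only 1 to 3 are there at a start; the rules pass over those that are not, and their reading is None.
Of jar0, jar1 only 1 to 2 are there at a start; the rules pass over those that are not, and their reading is None.
At some moment in a run one of bar0, bar1, bar2, bar3, fish0, fish1, fish2, jar0, jar1 may be knocked a few centimetres aside while the robot is not near it.
Once in a run the grip may slacken for a moment while it holds something.
It also fails if it takes over 210 s, if anything falls off the work surface, if the arm or the gripper's body presses on something with over 40 N, if the wrist force passes 120 N, or if a joint passes its speed limit or range.

## Working session

There is one attempt and no reset: what is moved stays moved. The work goes in short steps, Python scripts to look and compute and a tool call to move; the robot and the scene stay as the last step left them, time stands still between calls to the robot, and variables do not carry over. Pictures are saved under pics/ and viewed, and the job is handed in when it is done.

Besides the shell and the picture viewer there is one more tool, called after "Emit:" as name(argument=value, ...) on one line, values as JSON. carry_out: Moves the arm, as the interface text tells. Its arguments: {"type":"object","properties":{"increments":{"type":"array"},"newtons":{"type":"number"}},"required":["increments"]}

```bash
ls; mkdir -p pics; python3 - <<'E'
from bench import r
import cv2
for n in ["scene","top","wrist"]:
    s=r.snapshot(n); cv2.imwrite(f"pics/{n}0.png",s["image"]); print(n,s["vertical_fov"],s["cx"],s["cy"],s["rvec"],s["tvec"])
print(r.sense())
E
```

```text
pics
scene 43.21831585818089 260.4122209162071 194.5246518818881 [ 1.6414585   2.06689143 -0.70128165] [ 107.935672   -359.84113095 1808.69593889]
top 42.063741123615785 267.29933171354554 195.24127157909462 [ 2.1290566  -2.14382617  0.16476062] [   6.70786392  540.22277697 1575.64860112]
wrist 65.70646984690485 251.60601039429804 189.21976301903925 [-2.26472716 -1.76768308 -0.28573494] [-599.17696489  -40.29926183  380.64103209]
{'time': 0.15, 'joint_pos': array([ 7.10249505e+01,  7.50610061e+00,  8.53163258e+01, -4.51869376e-04,
        8.72609988e+01, -4.89094529e+00]), 'qd': array([ 0.01282219, -0.15078284, -0.24630729,  0.05991002,  0.11154171,
       -0.04069292]), 'joint_efforts': array([ 2.08782376e-04, -5.70064116e+01, -5.01159024e+01, -2.58284390e-04,
        9.47484048e-03,  1.94000830e-05]), 'tool_pos': array([145.80858048, 581.51156419, 190.96250926]), 'tcp_rot': array([-1.79916840e+02, -6.66310789e-03,  1.65915913e+02]), 'ft_force': array([-0.48178384,  0.16546864,  0.49500271]), 'wrist_torque': array([-0.02298566, -0.01373507, -0.01927283]), 'finger_gap': 85.48185076889297}
```

View pics/top0.png

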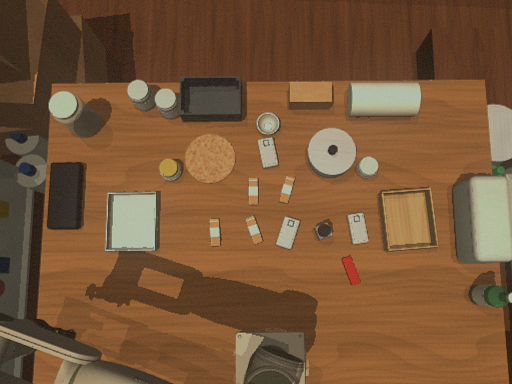

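View pics/scene0.png

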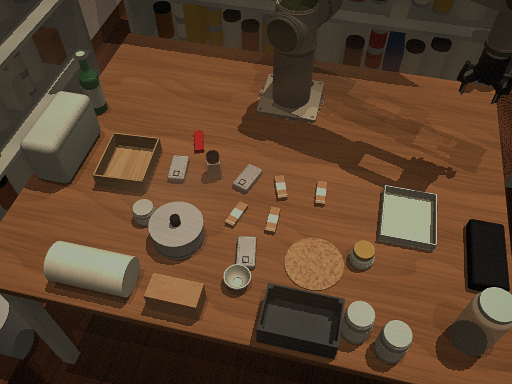

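View pics/wrist0.png

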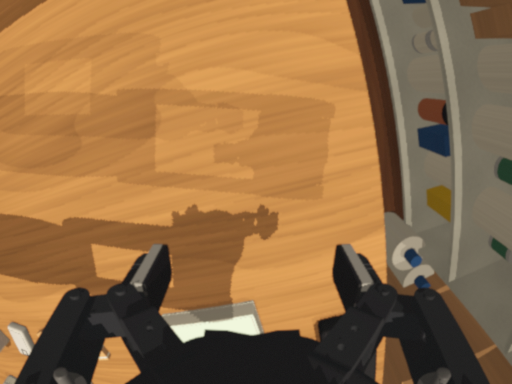

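```bash
cat > h.py <<'E'
import numpy as np, cv2
from scipy.spatial.transform import Rotation as Ro
def cam(s):
    f=s["image"].shape[0]/2/np.tan(np.radians(s["vertical_fov"])/2)
    R=cv2.Rodrigues(np.asarray(s["rvec"],float))[0]; t=np.asarray(s["tvec"],float).ravel()
    return f,s["cx"],s["cy"],R,t
def p2w(s,uv,z,fish=False):
    f,cx,cy,R,t=cam(s); uv=np.atleast_2d(np.asarray(uv,float)); d=(uv-[cx,cy])/f
    if fish:
        th=np.linalg.norm(d,axis=1,keepdims=True); v=np.hstack([d/np.maximum(th,1e-9)*np.sin(th),np.cos(th)])
    else: v=np.hstack([d,np.ones((len(d),1))])
    C=-R.T@t; D=v@R
    return C+D*((z-C[2])/D[:,2])[:,None]
def w2p(s,X,fish=False):
    f,cx,cy,R,t=cam(s); c=np.atleast_2d(X)@R.T+t
    if fish:
        rr=np.linalg.norm(c[:,:2],axis=1,keepdims=True); th=np.arctan2(rr[:,0],c[:,2])[:,None]
        return c[:,:2]/np.maximum(rr,1e-9)*th*f+[cx,cy]
    return c[:,:2]/c[:,2:]*f+[cx,cy]
def box(x,y,yaw,a,b,z):
    c=np.array([[-a,-b],[a,-b],[a,b],[-a,b]])/2; t=np.radians(yaw)
    Rm=np.array([[np.cos(t),-np.sin(t)],[np.sin(t),np.cos(t)]])
    p=c@Rm.T+[x,y]; return np.c_[p,np.full(4,z)]
def circ(x,y,d,z,n=40):
    a=np.linspace(0,2*np.pi,n,endpoint=False); return np.c_[x+d/2*np.cos(a),y+d/2*np.sin(a),np.full(n,z)]
E
python3 - <<'E'
import cv2
im=cv2.imread("pics/top0.png")
c=im[110:300,150:350]; cv2.imwrite("pics/c1.png",cv2.resize(c,None,fx=4,fy=3.1 if 0 else 3.1,interpolation=cv2.INTER_CUBIC)) if 0 else cv2.imwrite("pics/c1.png",cv2.resize(im[110:260,200:390],None,fx=4,fy=4,interpolation=cv2.INTER_CUBIC))
cv2.imwrite("pics/c2.png",cv2.resize(im[110:260,90:240],None,fx=4,fy=4,interpolation=cv2.INTER_CUBIC))
E
```

```text
(no output)
```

View pics/c1.png

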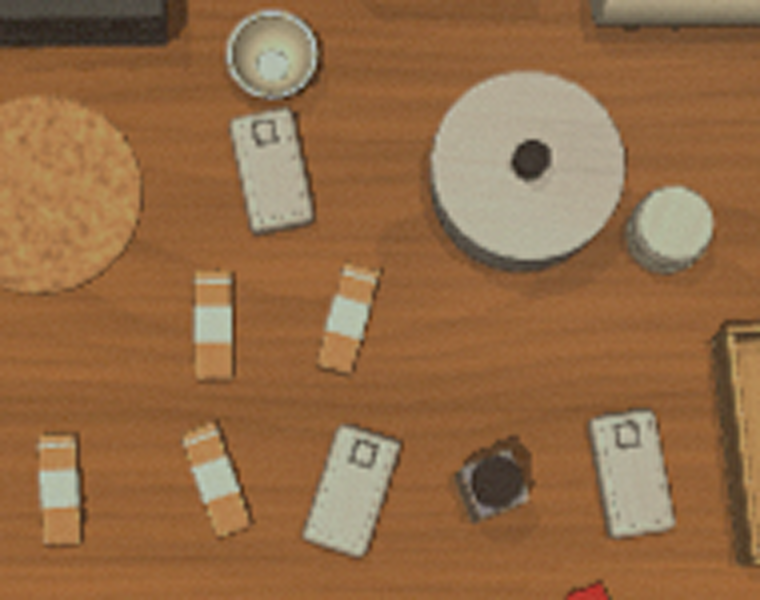

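View pics/c2.png

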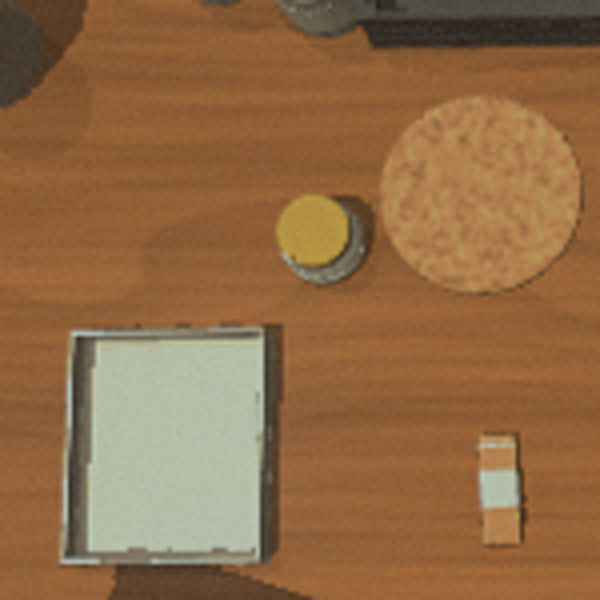

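```bash
cat > fit.py <<'E'
from h import *
import pickle
from bench import r
from scipy.optimize import least_squares
T=r.snapshot("top"); S=r.snapshot("scene")
pickle.dump((T,S),open("ts.pkl","wb"))
def c1(p): return (np.array(p,float)+.5)/4-.5+[200,110]
def c2(p): return (np.array(p,float)+.5)/4-.5+[90,110]
rects={
'fishA':(c1([(231,121),(292,109),(313,221),(257,234)]),54,100,24),
'fishB':(c1([(343,425),(400,440),(364,556),(304,537)]),54,100,24),
'fishC':(c1([(590,419),(653,410),(674,525),(610,537)]),54,100,24),
'bar0':(c1([(196,271),(234,271),(234,379),(196,379)]),30,90,16),
'bar1':(c1([(344,266),(379,272),(353,374),(319,367)]),30,90,16),
'bar2':(c1([(38,436),(77,435),(83,544),(43,545)]),30,90,16),
'bar3':(c1([(183,434),(213,421),(251,524),(221,536)]),30,90,16),
'tray':(c2([(72,331),(266,327),(260,563),(63,563)]),160,190,35),
'crate':(np.array([(380.5,190.5),(432,188),(437,248),(385,251)]),160,190,60)}
out={}
for n,(c,w,l,z) in rects.items():
    W=p2w(T,c,z)[:,:2]; m=W.mean(0)
    d=(W[0]+W[1]-W[2]-W[3])/4; yaw=np.degrees(np.arctan2(d[1],d[0]))
    L=2*np.hypot(*d); e=(W[0]+W[3]-W[1]-W[2])/2; out[n]=(m[0],m[1],yaw,l,w,z)
    print(n,m.round(1),round(yaw,1),'L',L.round(1),'W',np.hypot(*e).round(1))
for n,c,z in [('knob',c1((531,159)),102),('lid',c1((528,167)),74),('ramekin',c1((272,55)),40),('can',c1((674,221)),55),('jarcap',c1((498,482)),95),('mat',c2((480,195)),4),('squat',c2((313,230)),60)]:
    print(n,p2w(T,c,z)[0].round(1)); out[n]=p2w(T,c,z)[0]
pickle.dump(out,open("o.pkl","wb"))
D={'lid':156,'ramekin':76,'can':66,'jarcap':40,'mat':170,'knob':28,'squat':60}
for nm,s,(u0,u1,v0,v1) in [("t",T,(95,440,100,265)),("s",S,(90,450,130,300))]:
    im=s["image"]; k=2.2
    big=cv2.resize(im[v0:v1,u0:u1],None,fx=k,fy=k,interpolation=cv2.INTER_CUBIC)
    for n,o in out.items():
        P=circ(o[0],o[1],D[n],o[2]) if n in D else box(*o)
        q=(w2p(s,P)-[u0,v0]+.5)*k-.5
        cv2.polylines(big,[np.round(q*16).astype(int)],True,(0,255,0),1,cv2.LINE_AA,4)
    cv2.imwrite(f"pics/ov_{nm}.png",big)
E
python3 fit.py
```

```text
fishA [687.7   0. ] 11.1 L 98.0 W 49.8
fishB [422.4 -62.7] -18.9 L 97.5 W 49.3
fishC [ 434.4 -288.9] 8.0 L 95.7 W 52.4
bar0 [559.7  49. ] -0.1 L 90.4 W 31.4
bar1 [563.3 -61.5] -14.6 L 87.7 W 29.0
bar2 [424.3 175.4] 3.5 L 89.1 W 32.2
bar3 [432.6  47.7] 20.1 L 89.4 W 26.5
tray [460.8 444.8] 0.3 L 190.2 W 158.3
crate [ 457.5 -445.6] 1.6 L 192.5 W 164.8
knob [ 676.4 -204.3  102. ]
lid [ 676.9 -205.3   74. ]
ramekin [7.827e+02 3.000e-01 4.000e+01]
can [ 635.7 -324.9   55. ]
jarcap [ 421.1 -172.7   95. ]
mat [673.5 196.3   4. ]
squat [632.2 324.4  60. ]
```

View pics/ov_t.png

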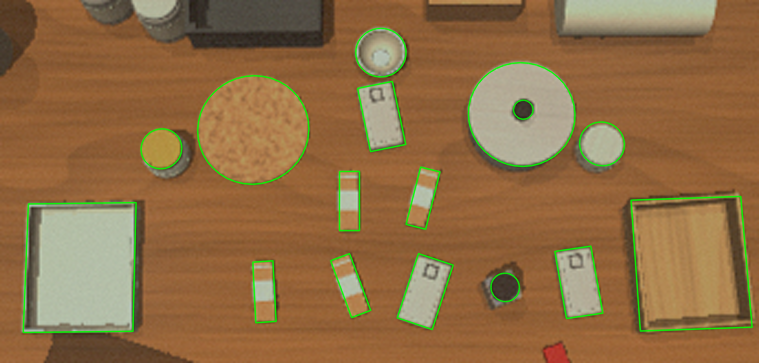

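View pics/ov_s.png

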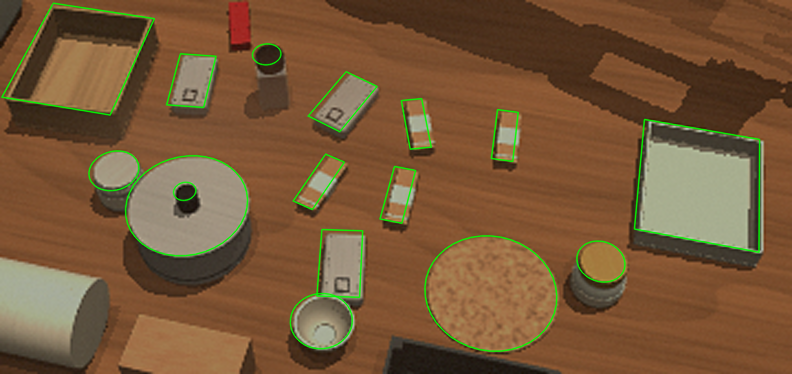

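```bash
cat > plan.py <<'E'
# usage: plan.py "x,y,z,yaw,step_mm,clos[,hold]" ...   waypoints in world
import sys
from h import *
from bench import r
s=r.sense(); p=np.array(s["tool_pos"]); R=Ro.from_euler('xyz',s["tcp_rot"],degrees=True)
print("t",round(s["time"],2),"pos",p.round(1),"rpy",s["tcp_rot"].round(1),"F",s["ft_force"].round(1),"gap",round(s["finger_gap"],1))
n=0
def pr(l,n):
    for a in range(0,len(l),12): print("["+",".join(l[a:a+12])+"]")
rows=[]
for w in sys.argv[1:]:
    x,y,z,yaw,step,cl=map(float,w.split(",")[:6])
    def v(a,b): return float(b)
    tgt=np.array([x,y,z]); Rt=Ro.from_euler('xyz',[180,0,yaw],degrees=True)
    rv=(R.inv()*Rt).as_rotvec(); D=np.linalg.norm(tgt-p)
    N=max(1,int(np.ceil(D/step)),int(np.ceil(np.linalg.norm(rv)/0.14)))
    dp=(tgt-p)/N
    for i in range(N):
        Ri=R*Ro.from_rotvec(rv*i/N)
        d=Ri.inv().apply(dp)/1000
        f=lambda q,k:"["+",".join(("%.*f"%(k,u)).rstrip('0').rstrip('.') .replace('-0','-0') or "0" for u in q)+"]"
        rows.append("[%s,%s,%g]"%(f(d,3 if D>60 else 4),f(rv/N,3),cl))
    p=tgt;R=Rt
print(len(rows),"rows"); pr(rows,0)
E
python3 plan.py "676.5,-204.5,150,90,48,0.3"
```

```text
t 0.25 pos [145.9 581.7 191.3] rpy [-180.    -0.   165.9] F [-0.2  0.4 -0.7] gap 85.7
20 rows
[[[-0.035,-0.032,0.002],[-0,0,0.066],0.3],[[-0.037,-0.029,0.002],[-0,0,0.066],0.3],[[-0.039,-0.027,0.002],[-0,0,0.066],0.3],[[-0.041,-0.024,0.002],[-0,0,0.066],0.3],[[-0.042,-0.021,0.002],[-0,0,0.066],0.3],[[-0.044,-0.018,0.002],[-0,0,0.066],0.3],[[-0.045,-0.016,0.002],[-0,0,0.066],0.3],[[-0.046,-0.013,0.002],[-0,0,0.066],0.3],[[-0.046,-0.009,0.002],[-0,0,0.066],0.3],[[-0.047,-0.006,0.002],[-0,0,0.066],0.3],[[-0.047,-0.003,0.002],[-0,0,0.066],0.3],[[-0.047,-0,0.002],[-0,0,0.066],0.3]]
[[[-0.047,0.003,0.002],[-0,0,0.066],0.3],[[-0.047,0.006,0.002],[-0,0,0.066],0.3],[[-0.047,0.009,0.002],[-0,0,0.066],0.3],[[-0.046,0.012,0.002],[-0,0,0.066],0.3],[[-0.045,0.015,0.002],[-0,0,0.066],0.3],[[-0.044,0.018,0.002],[-0,0,0.066],0.3],[[-0.042,0.021,0.002],[-0,0,0.066],0.3],[[-0.041,0.024,0.002],[-0,0,0.066],0.3]]
```

Emit:
carry_out(increments=[[[-0.035, -0.032, 0.002], [0, 0, 0.066], 0.3], [[-0.037, -0.029, 0.002], [0, 0, 0.066], 0.3], [[-0.039, -0.027, 0.002], [0, 0, 0.066], 0.3], [[-0.041, -0.024, 0.002], [0, 0, 0.066], 0.3], [[-0.042, -0.021, 0.002], [0, 0, 0.066], 0.3], [[-0.044, -0.018, 0.002], [0, 0, 0.066], 0.3], [[-0.045, -0.016, 0.002], [0, 0, 0.066], 0.3], [[-0.046, -0.013, 0.002], [0, 0, 0.066], 0.3], [[-0.046, -0.009, 0.002], [0, 0, 0.066], 0.3], [[-0.047, -0.006, 0.002], [0, 0, 0.066], 0.3], [[-0.047, -0.003, 0.002], [0, 0, 0.066], 0.3], [[-0.047, 0, 0.002], [0, 0, 0.066], 0.3]], newtons=60)

```text
time: 1.45
tool_pos: [466.4, 94.7, 165.4]
tcp_rot: [179.9, 0.1, 119.4]
ft_force: [0.8, 1.1, -0.2]
finger_gap: 60.2
```

```bash
python3 plan.py "676.5,-204.5,150,90,48,0.3"
```

```text
t 1.45 pos [466.4  94.7 165.4] rpy [1.799e+02 1.000e-01 1.194e+02] F [ 0.8  1.1 -0.2] gap 60.2
8 rows
[[[-0.045,0.005,0.002],[0,0,0.064],0.3],[[-0.045,0.007,0.002],[0,0,0.064],0.3],[[-0.045,0.01,0.002],[0,0,0.064],0.3],[[-0.044,0.013,0.002],[0,0,0.064],0.3],[[-0.043,0.016,0.002],[0,0,0.064],0.3],[[-0.042,0.019,0.002],[0,0,0.064],0.3],[[-0.04,0.021,0.002],[0,0,0.064],0.3],[[-0.039,0.024,0.002],[0,0,0.064],0.3]]
```

Emit:
carry_out(increments=[[[-0.045, 0.005, 0.002], [0, 0, 0.064], 0.3], [[-0.045, 0.007, 0.002], [0, 0, 0.064], 0.3], [[-0.045, 0.01, 0.002], [0, 0, 0.064], 0.3], [[-0.044, 0.013, 0.002], [0, 0, 0.064], 0.3], [[-0.043, 0.016, 0.002], [0, 0, 0.064], 0.3], [[-0.042, 0.019, 0.002], [0, 0, 0.064], 0.3], [[-0.04, 0.021, 0.002], [0, 0, 0.064], 0.3], [[-0.039, 0.024, 0.002], [0, 0, 0.064], 0.3], [[0, 0, 0], [0, 0, 0], 0.3]])

```text
time: 2.35
tool_pos: [679.8, -227.2, 144.6]
tcp_rot: [180.0, -0.1, 88.3]
ft_force: [-0.5, 0.9, -1.4]
finger_gap: 59.6
```

```bash
python3 plan.py "676.5,-204.5,85,90,40,0.3"; python3 - <<'E'
from bench import r
from h import *
s=r.snapshot("wrist"); im=s["image"].copy()
for P in [circ(676.5,-204.5,28,102),circ(676.5,-204.5,156,74),circ(635.7,-324.9,66,55)]:
    cv2.polylines(im,[np.round(w2p(s,P,True)*16).astype(int)],True,(0,255,0),1,cv2.LINE_AA,4)
cv2.imwrite("pics/w1.png",im)
E
```

```text
t 2.35 pos [ 679.8 -227.2  144.6] rpy [ 1.80e+02 -1.00e-01  8.83e+01] F [-0.5  0.9 -1.4] gap 59.6
2 rows
[[[0.011,-0.002,0.03],[0,-0.001,-0.015],0.3],[[0.011,-0.002,0.03],[0,-0.001,-0.015],0.3]]
```

View pics/w1.png

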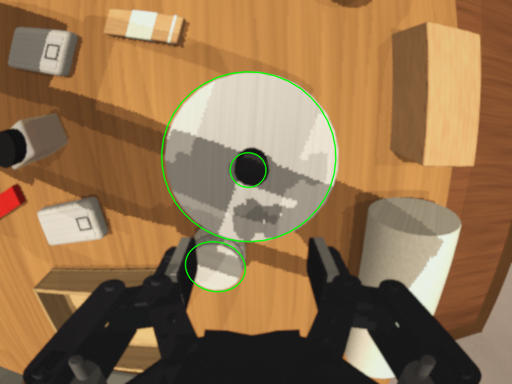

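```bash
python3 - <<'E'
t=open("plan.py").read()
a=t.index("    N=max(1"); b=t.index("    p=tgt;R=Rt")
t=t[:a]+'''    N=max(1,int(np.ceil(D/step)),int(np.ceil(np.linalg.norm(rv)/0.14)))
    wt=np.ones(N)
    if D>60 or np.linalg.norm(rv)>.3: wt=np.r_[wt,.5,.2]; wt[0]=.7
    wt/=wt.sum(); c=0
    if (D*wt.max()>49) or np.linalg.norm(rv)*wt.max()>.149: wt=np.r_[wt*N,1]; wt/=wt.sum()
    for u_ in wt:
        Ri=R*Ro.from_rotvec(rv*c); c+=u_
        d=Ri.inv().apply(tgt-p)*u_/1000
        f=lambda q,k:"["+",".join("%g"%(round(u,k)+0.0) for u in q)+"]"
        rows.append("[%s,%s,%g]"%(f(d,3 if D>60 else 4),f(rv*u_,3),cl))
'''+t[b:]
open("plan.py","w").write(t)
E
python3 plan.py "677.5,-203,95,90,40,0.3"  "677.5,-203,83,90,40,0.3"
```

```text
t 2.4 pos [ 679.3 -225.   145.5] rpy [ 1.799e+02 -1.000e-01  8.840e+01] F [-0.5  0.  -0.3] gap 59.6
3 rows
[[[0.0109,-0.0012,0.0253],[0,-0.001,-0.014],0.3],[[0.011,-0.0011,0.0253],[0,-0.001,-0.014],0.3],[[0,0,0.012],[0,0,0],0.3]]
```

Emit:
carry_out(increments=[[[0.011, -0.001, 0.025], [0, 0, -0.014], 0.3], [[0.011, -0.001, 0.025], [0, 0, -0.014], 0.3], [[0, 0, 0.01], [0, 0, 0], 0.3], [[0, 0, 0.003], [0, 0, 0], 0.3], [[0, 0, 0], [0, 0, 0], 0.3]])

```text
time: 2.9
tool_pos: [678.1, -200.7, 83.5]
tcp_rot: [179.8, -0.1, 90.2]
ft_force: [-0.3, 0.4, -0.9]
finger_gap: 60.1
```

```bash
python3 plan.py "677.5,-203,80,90,40,0.3"; python3 - <<'E'
from bench import r
from h import *
s=r.snapshot("wrist"); cv2.imwrite("pics/w2.png",s["image"])
E
```

```text
t 2.9 pos [ 678.1 -200.7   83.5] rpy [ 1.798e+02 -1.000e-01  9.020e+01] F [-0.3  0.4 -0.9] gap 60.1
1 rows
[[[-0.0023,-0.0007,0.0035],[0.004,-0.002,0.004],0.3]]
```

View pics/w2.png

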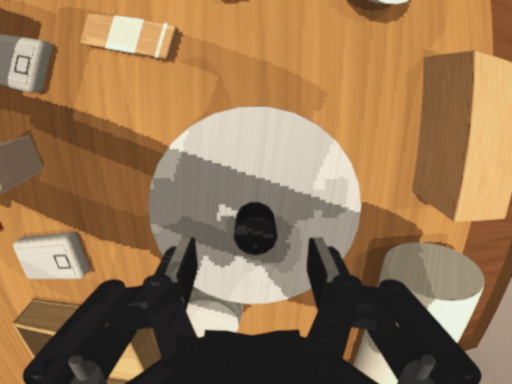

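```bash
python3 - <<'E'
from bench import r
from h import *
s=r.snapshot("wrist")
for y in (-200,-204,-208): print(y,w2p(s,[[677,y,102],[677,y,74]],True).round(1).tolist(), w2p(s,[[677,y-78,74],[677,y+78,74],[677-78,y,74],[677+78,y,74]],True).round(0).tolist())
E
```

```text
-200 [[250.8, 229.1], [250.7, 211.6]] [[250.0, 299.0], [251.0, 98.0], [144.0, 210.0], [357.0, 211.0]]
-204 [[250.7, 234.9], [250.7, 216.8]] [[250.0, 302.0], [251.0, 104.0], [145.0, 215.0], [356.0, 216.0]]
-208 [[250.7, 240.6], [250.7, 221.9]] [[250.0, 306.0], [251.0, 110.0], [145.0, 220.0], [356.0, 221.0]]
```

Emit:
carry_out(increments=[[[-0.003, 0, 0.003], [0.004, 0, 0.004], 0.4], [[0, 0, 0], [0, 0, 0], 0.75], [[0, 0, 0], [0, 0, 0], 0.9], [[0, 0, 0], [0, 0, 0], 0.9], [[0, 0, 0], [0, 0, 0], 0.9], [[0, 0, -0.005], [0, 0, 0], 0.9], [[0, 0, -0.02], [0, 0, 0], 0.9], [[0, 0, -0.03], [0, 0, 0], 0.9], [[0, 0, 0], [0, 0, 0], 0.9]], newtons=80)

```text
time: 3.9
tool_pos: [680.0, -206.1, 142.4]
tcp_rot: [179.7, 0.0, 89.9]
ft_force: [-0.0, 0.8, 1.5]
finger_gap: 8.2
```

```bash
python3 plan.py "674,196.5,140,90,45,0.9"; python3 - <<'E'
from bench import r
from h import *
s=r.snapshot("wrist"); cv2.imwrite("pics/w3.png",s["image"])
E
```

```text
t 3.9 pos [ 680.  -206.1  142.4] rpy [179.7   0.   89.9] F [-0.   0.8  1.5] gap 8.2
11 rows
[[[0.03,-0.001,0],[0,0,0],0.9],[[0.043,-0.001,0],[0.001,0,0],0.9],[[0.043,-0.001,0],[0.001,0,0],0.9],[[0.043,-0.001,0],[0.001,0,0],0.9],[[0.043,-0.001,0],[0.001,0,0],0.9],[[0.043,-0.001,0],[0.001,0,0],0.9],[[0.043,-0.001,0],[0.001,0,0],0.9],[[0.043,-0.001,0],[0.001,0,0],0.9],[[0.043,-0.001,0],[0.001,0,0],0.9],[[0.021,0,0],[0,0,0],0.9],[[0.009,0,0],[0,0,0],0.9]]
```

View pics/w3.png

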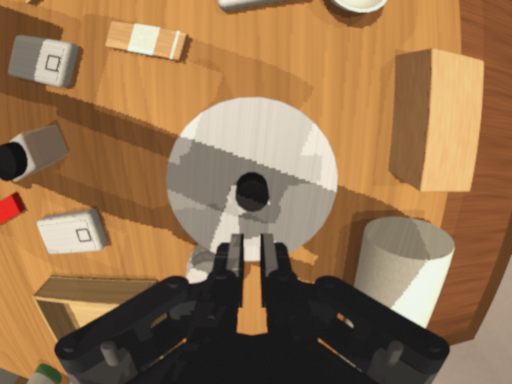

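```bash
python3 - <<'E'
from bench import r
from h import *
s=r.snapshot("wrist"); q=r.sense(); p=q["tool_pos"]; print(p,q["finger_gap"])
print(w2p(s,[p,p+[0,0,10],p+[0,0,19],p+[0,0,38]],True))
f,cx,cy,R,t=cam(s); print("campos",-R.T@t, R)
for y in (-200,-204,-208): print(y,w2p(s,[[677,y,102],[677,y,74]],True).round(1).tolist(), w2p(s,[[677,y-78,74],[677,y+78,74],[677-78,y,74],[677+78,y,74]],True).round(0).tolist())
t=r.snapshot("top"); cv2.imwrite("pics/t1.png",cv2.resize(t["image"][110:200,280:400],None,fx=5,fy=5))
E
```

```text
[ 677.88232724 -205.27456104  137.46171968] 8.54866288391998
[[251.40606498 216.89417626]
 [251.42625709 223.12230097]
 [251.44621269 229.25190798]
 [251.49498574 244.12779873]]
campos [ 677.81893035 -124.12028733  321.83454247] [[ 0.9999963  -0.00192419  0.00192451]
 [-0.00243381 -0.94873971  0.3160491 ]
 [ 0.00121772 -0.31605261 -0.94874088]]
-200 [[250.2, 192.4], [250.3, 182.0]] [[251.0, 259.0], [250.0, 91.0], [163.0, 182.0], [337.0, 182.0]]
-204 [[250.2, 197.2], [250.3, 186.3]] [[251.0, 262.0], [250.0, 96.0], [164.0, 187.0], [337.0, 186.0]]
-208 [[250.2, 202.0], [250.3, 190.6]] [[251.0, 266.0], [250.0, 101.0], [164.0, 191.0], [337.0, 190.0]]
```

View pics/t1.png

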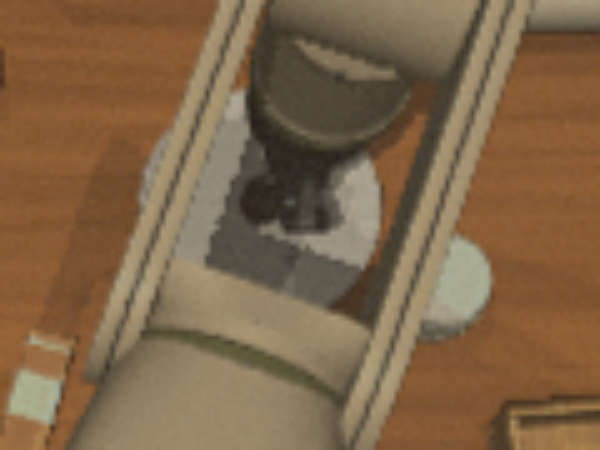

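```bash
python3 - <<'E'
from bench import r
from h import *
q=r.sense(); p=q["tool_pos"]; print(p,q["joint_pos"],q["tcp_rot"])
for n in ("top","scene"):
    s=r.snapshot(n)
    k=5 if n=="top" else 4
    o=[280,110] if n=="top" else [100,130]
    c=s["image"][o[1]:o[1]+100,o[0]:o[0]+120]
    b=cv2.resize(c,None,fx=k,fy=k,interpolation=cv2.INTER_CUBIC)
    for P,col in [(p,(0,0,255)),(p+[0,0,40],(255,0,0)),([677,-204,102],(0,255,0))]:
        u=(w2p(s,P)[0]-o+.5)*k; print(u); cv2.drawMarker(b,tuple(int(a) for a in u),col,0,14)
    cv2.imwrite(f"pics/{n}_2.png",b)
E
```

```text
[ 677.0966954  -205.0071107   135.96382818] [-2.10375365e+01  2.58873535e+01  6.91445434e+01  7.41502446e-02
  8.51744516e+01 -2.09149997e+01] [-1.79833612e+02 -1.42661823e-01  8.98708853e+01]
[272.27399179 184.57519536]
[280.64316436 167.71024213]
[263.90898544 198.39443321]
[287.80139813 319.81945043]
[279.46753247 284.51477074]
[295.99201657 348.65860939]
```

View pics/top_2.png

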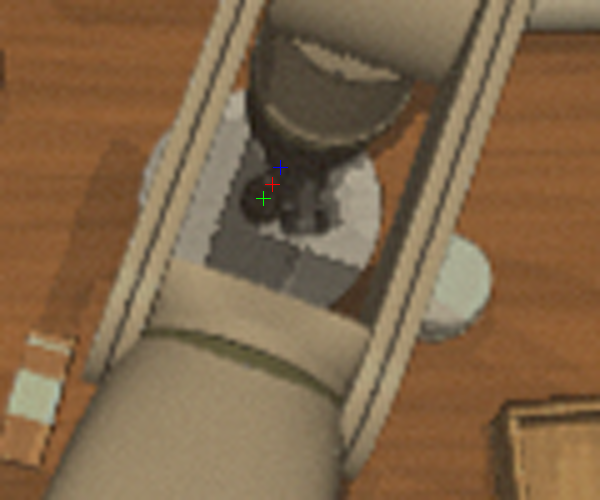

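View pics/scene_2.png

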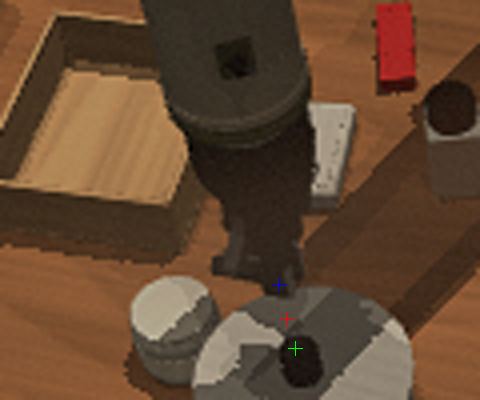

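```bash
python3 - <<'E'
from bench import r
from h import *
p=r.sense()["tool_pos"]
for n,o,wh,k in (("scene",[145,175],(60,50),11),("wrist",[200,200],(110,70),7)):
    s=r.snapshot(n); F=n=="wrist"
    c=s["image"][o[1]:o[1]+wh[1],o[0]:o[0]+wh[0]]
    b=cv2.resize(c,None,fx=k,fy=k,interpolation=cv2.INTER_NEAREST); b=cv2.convertScaleAbs(b,alpha=1.6,beta=20)
    for P,col in [(p,(0,0,255)),(p+[0,0,27],(255,0,0)),(p+[0,-15,0],(0,255,0)),([677,-204,102],(0,255,255))]:
        u=(w2p(s,P,F)[0]-o+.5)*k; cv2.drawMarker(b,tuple(int(a) for a in u),col,0,14)
    cv2.imwrite(f"pics/{n}_3.png",b)
E
```

```text
(no output)
```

View pics/scene_3.png

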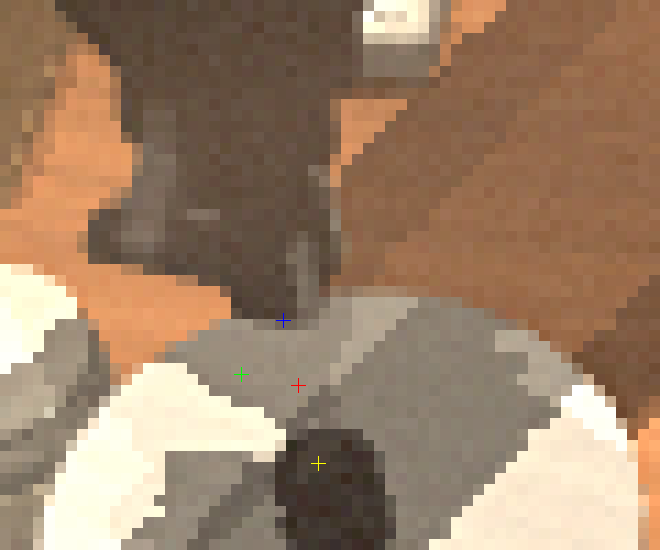

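View pics/wrist_3.png

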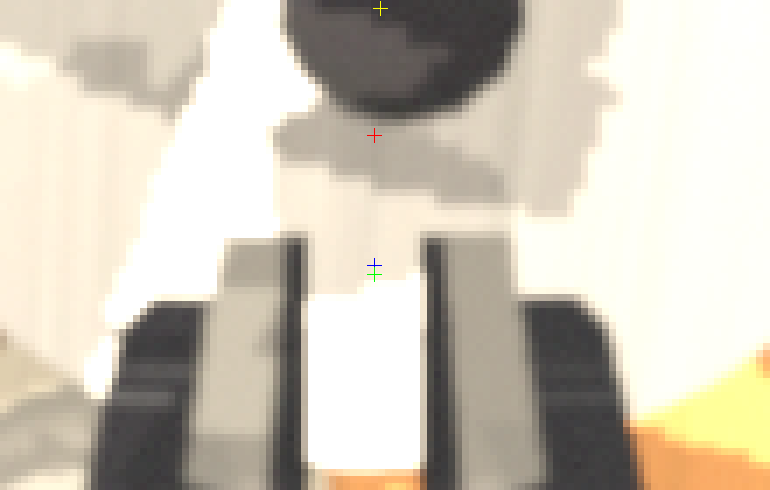

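```bash
python3 plan.py "680,-204.5,136,90,40,0.3"  "680,-204.5,54,90,40,0.3"
```

```text
t 4.25 pos [ 676.5 -204.8  134.7] rpy [-179.7   -0.2   89.9] F [-0.7  0.2 -0.4] gap 8.3
6 rows
[[[0.0003,0.0035,-0.0013],[-0.005,-0.003,-0.002],0.3],[[0,0,0.017],[0,0,0],0.3],[[0,0,0.024],[0,0,0],0.3],[[0,0,0.024],[0,0,0],0.3],[[0,0,0.012],[0,0,0],0.3],[[0,0,0.005],[0,0,0],0.3]]
```

Emit:
carry_out(increments=[[[0, 0.003, 0], [-0.005, -0.003, 0], 0.3], [[0, 0, 0.005], [0, 0, 0], 0.3], [[0, 0, 0.02], [0, 0, 0], 0.3], [[0, 0, 0.024], [0, 0, 0], 0.3], [[0, 0, 0.012], [0, 0, 0], 0.3], [[0, 0, 0.005], [0, 0, 0], 0.3], [[0, 0, 0], [0, 0, 0], 0.3]])

```text
time: 4.95
tool_pos: [679.0, -204.3, 63.7]
tcp_rot: [-179.9, -0.0, 89.9]
ft_force: [-0.3, -0.1, 0.1]
finger_gap: 59.7
```

```bash
python3 plan.py "680,-204.5,54,90,40,0.3"; cat > look.py <<'E'
import sys
from bench import r
from h import *
n,fn=sys.argv[1:3]
s=r.snapshot(n); im=s["image"]
if len(sys.argv)>3:
    u0,v0,w,hh,k=map(int,sys.argv[3].split(",")); im=cv2.resize(im[v0:v0+hh,u0:u0+w],None,fx=k,fy=k,interpolation=cv2.INTER_CUBIC)
cv2.imwrite("pics/"+fn+".png",im)
E
python3 look.py scene sc4 100,130,150,120,5
```

```text
t 4.95 pos [ 679.  -204.3   63.7] rpy [-179.9   -0.    89.9] F [-0.3 -0.1  0.1] gap 59.7
1 rows
[[[-0.0002,0.001,0.0097],[-0.002,-0.001,-0.002],0.3]]
```

View pics/sc4.png

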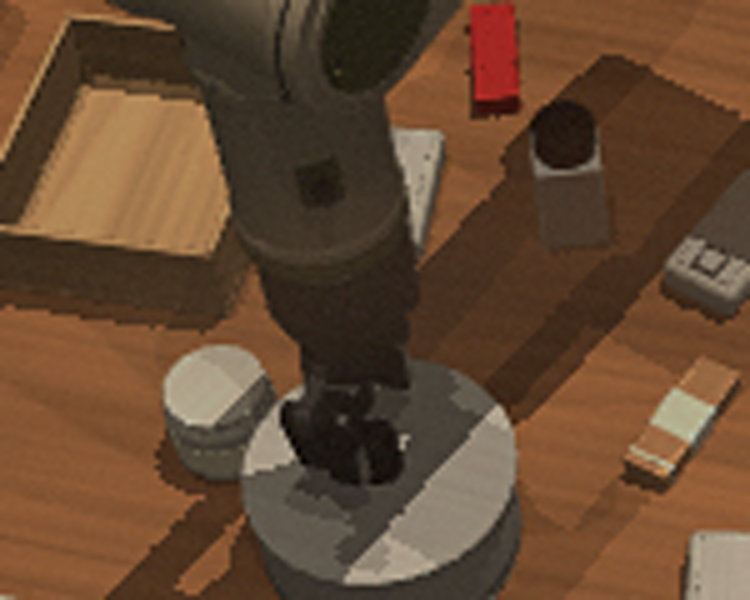

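Emit:
carry_out(increments=[[[0, 0.001, 0.008], [0, 0, 0], 0.3], [[0, 0, 0.003], [0, 0, 0], 0.5], [[0, 0, 0], [0, 0, 0], 0.8], [[0, 0, 0], [0, 0, 0], 0.9], [[0, 0, 0], [0, 0, 0], 0.9], [[0, 0, 0], [0, 0, 0], 0.9]])

```text
time: 5.6
tool_pos: [682.7, -205.2, 56.5]
tcp_rot: [179.8, 0.1, 89.9]
ft_force: [0.4, 0.5, -1.8]
finger_gap: 23.6
```

```bash
python3 plan.py "680,-204.5,54,90,40,0.3"; 
python3 look.py scene sc5 130,170,80,80,7;python3 look.py wrist w5
```

```text
t 5.6 pos [ 682.7 -205.2   56.5] rpy [1.798e+02 1.000e-01 8.990e+01] F [ 0.4  0.5 -1.8] gap 23.6
1 rows
[[[0.0007,-0.0027,0.0025],[0.004,0.001,-0.002],0.3]]
```

View pics/sc5.png

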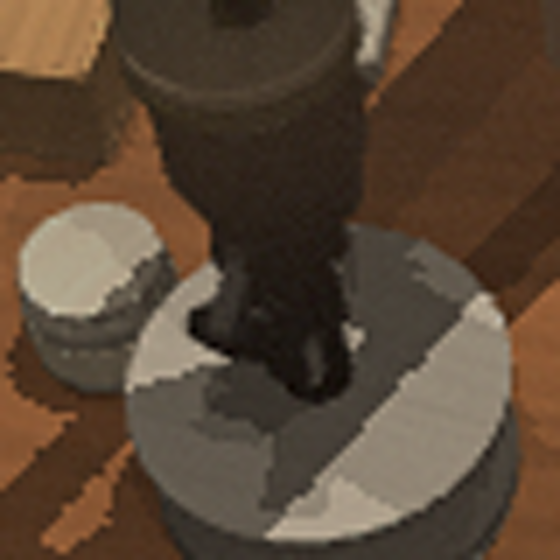

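View pics/w5.png

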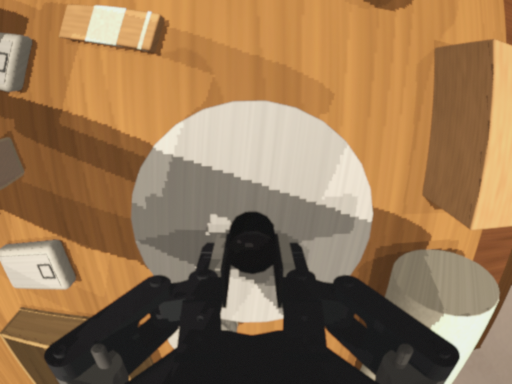

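```bash
python3 - <<'E'
from bench import r
from h import *
s=r.snapshot("wrist"); p=r.sense()["tool_pos"];print(p, r.sense()["finger_gap"])
for dy in (11,0,-11): print(dy,w2p(s,[[p[0],p[1]+dy,z] for z in (57,75,82,90,102,120)],True).round(0)[:,1])
E
```

```text
[ 682.52316799 -205.21383307   56.27307957] 23.51788869449769
11 [204. 215. 220. 226. 236. 254.]
0 [219. 231. 236. 243. 254. 273.]
-11 [234. 247. 252. 259. 271. 291.]
```

Emit:
carry_out(increments=[[[0, 0, 0], [0, 0, 0], 0.4], [[0, 0, 0], [0, 0, 0], 0.4], [[0, 0, 0.006], [0, 0, 0], 0.4], [[0, 0, 0.005], [0, 0, 0], 0.4], [[0, 0, 0.004], [0, 0, 0], 0.4], [[0, 0, 0], [0, 0, 0], 0.4]])

```text
time: 6.35
tool_pos: [683.0, -205.4, 40.5]
tcp_rot: [179.7, 0.1, 89.9]
ft_force: [0.3, -0.1, 0.4]
finger_gap: 51.1
```

```bash
python3 plan.py "680,-204.5,54,90,40,0.3"; 
python3 look.py scene sc6 130,170,80,80,7;python3 look.py wrist w6
```

```text
t 6.35 pos [ 683.  -205.4   40.5] rpy [1.797e+02 1.000e-01 8.990e+01] F [ 0.3 -0.1  0.4] gap 51.1
1 rows
[[[0.0009,-0.003,-0.0135],[0.005,0.002,-0.002],0.3]]
```

View pics/sc6.png

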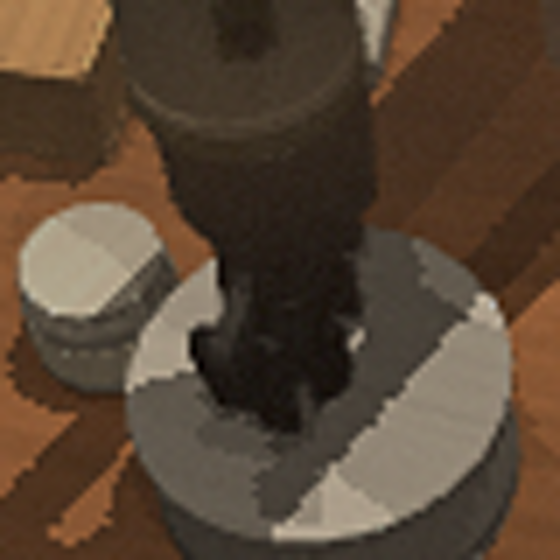

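View pics/w6.png

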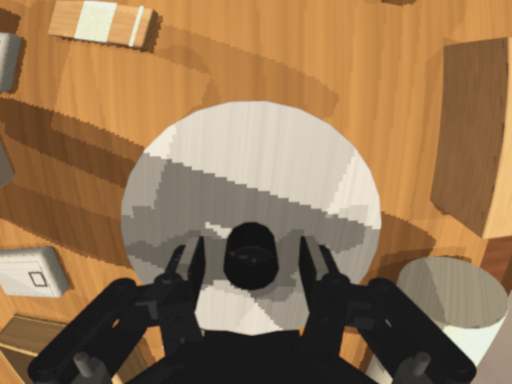

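Emit:
carry_out(increments=[[[0, 0, 0], [0, 0, 0], 0.6], [[0, 0, 0], [0, 0, 0], 0.9], [[0, 0, 0], [0, 0, 0], 0.9], [[0, 0, 0], [0, 0, 0], 0.9], [[0, 0, 0], [0, 0, 0], 0.9]])

```text
time: 6.95
tool_pos: [683.8, -205.7, 42.0]
tcp_rot: [179.6, 0.1, 89.9]
ft_force: [-0.8, -0.0, -0.5]
finger_gap: 25.2
```

```bash

python3 look.py scene sc7 130,170,80,80,7;python3 look.py wrist w7
```

```text
(no output)
```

View pics/w7.png

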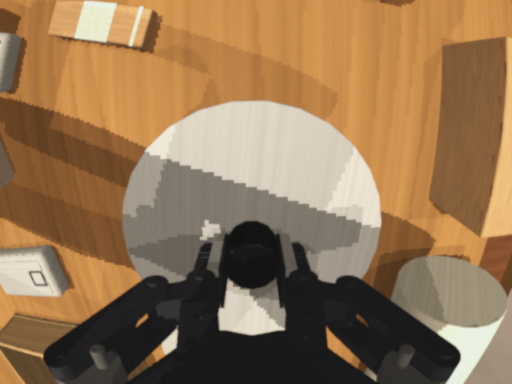

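Emit:
carry_out(increments=[[[0, 0, -0.005], [0, 0, 0], 0.9], [[0, 0, -0.015], [0, 0, 0], 0.9], [[0, 0, -0.02], [0, 0, 0], 0.9], [[0, 0, -0.01], [0, 0, 0], 0.9], [[0, 0, 0], [0, 0, 0], 0.9]])

```text
time: 7.55
tool_pos: [683.1, -205.4, 95.8]
tcp_rot: [179.7, 0.1, 89.9]
ft_force: [0.1, 0.5, -1.4]
finger_gap: 25.7
```

```bash
python3 plan.py "676,198,110,90,42,0.9"
python3 look.py scene sc8 100,100,150,150,4;python3 look.py wrist w8
```

```text
t 7.55 pos [ 683.1 -205.4   95.8] rpy [1.797e+02 1.000e-01 8.990e+01] F [ 0.1  0.5 -1.4] gap 25.7
12 rows
[[[0.027,-0.001,-0.001],[0,0,0],0.9],[[0.039,-0.001,-0.001],[0.001,0,0],0.9],[[0.039,-0.001,-0.001],[0.001,0,0],0.9],[[0.039,-0.001,-0.001],[0.001,0,0],0.9],[[0.039,-0.001,-0.001],[0.001,0,0],0.9],[[0.039,-0.001,-0.001],[0.001,0,0],0.9],[[0.039,-0.001,-0.001],[0.001,0,0],0.9],[[0.039,-0.001,-0.001],[0.001,0,0],0.9],[[0.039,-0.001,-0.001],[0.001,0,0],0.9],[[0.039,-0.001,-0.001],[0.001,0,0],0.9],[[0.019,0,-0.001],[0,0,0],0.9],[[0.008,0,0],[0,0,0],0.9]]
```

View pics/sc8.png

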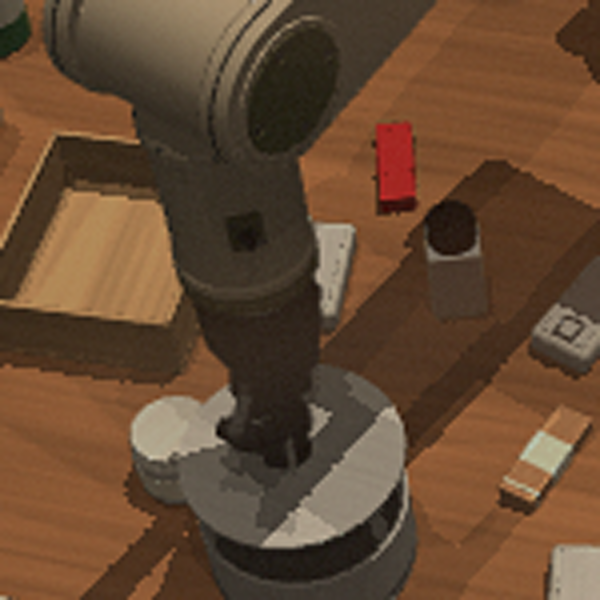

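View pics/w8.png

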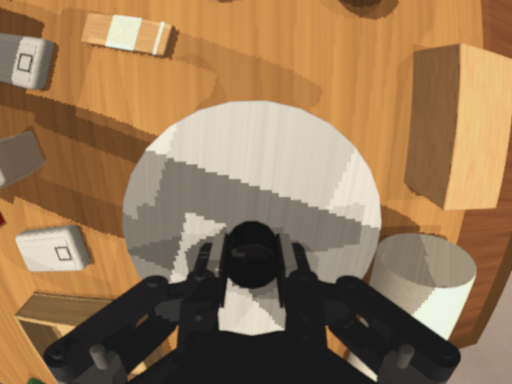

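Emit:
carry_out(increments=[[[0.027, 0, -0.001], [0, 0, 0], 0.9], [[0.039, 0, -0.001], [0, 0, 0], 0.9], [[0.039, -0.001, -0.001], [0, 0, 0], 0.9], [[0.039, -0.001, 0], [0, 0, 0], 0.9], [[0.039, -0.001, 0], [0, 0, 0], 0.9], [[0.039, -0.001, 0], [0, 0, 0], 0.9], [[0.039, -0.001, 0], [0, 0, 0], 0.9], [[0.039, 0, 0], [0, 0, 0], 0.9], [[0.035, 0, 0], [0, 0, 0], 0.9], [[0.03, 0, 0], [0, 0, 0], 0.9], [[0.018, 0, 0], [0, 0, 0], 0.9], [[0.008, 0, 0], [0, 0, 0], 0.9]])

```text
time: 8.85
tool_pos: [670.0, 197.6, 81.4]
tcp_rot: [-179.2, 0.1, 89.6]
ft_force: [0.5, 0.1, -1.0]
finger_gap: 25.4
```

Emit:
carry_out(increments=[[[0, 0, 0], [0, 0, 0], 0.9]])

```text
time: 8.95
tool_pos: [669.6, 198.2, 80.6]
tcp_rot: [-179.1, 0.1, 89.7]
ft_force: [0.0, -0.9, -2.0]
finger_gap: 25.2
```

```bash
python3 plan.py "677,197,30,90,42,0.9"
python3 - <<'E'
from bench import r
from h import *
s=r.snapshot("wrist"); im=s["image"].copy(); p=r.sense()["tool_pos"]
for P in [circ(673.5,196.3,170,4),circ(p[0],p[1],156,p[2]+33),circ(632.2,324.4,68,60)]:
    cv2.polylines(im,[np.round(w2p(s,P,True)*16).astype(int)],True,(0,255,0),1,cv2.LINE_AA,4)
cv2.imwrite("pics/w9.png",im)
E
```

```text
t 8.95 pos [669.6 198.2  80.6] rpy [-1.791e+02  1.000e-01  8.970e+01] F [ 0.  -0.9 -2. ] gap 25.2
2 rows
[[[-0.0005,0.0041,0.0252],[-0.008,0.001,-0.003],0.9],[[-0.0006,0.0039,0.0253],[-0.008,0.001,-0.003],0.9]]
```

View pics/w9.png

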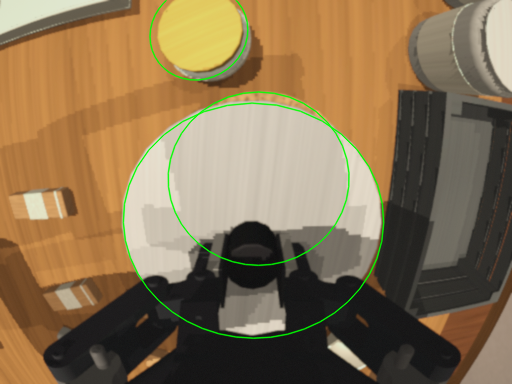

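Emit:
carry_out(increments=[[[0, 0.002, 0.015], [-0.008, 0, 0], 0.9], [[0, 0.002, 0.025], [-0.008, 0, 0], 0.9], [[0, 0.001, 0.025], [0, 0, 0], 0.9], [[0, 0, 0.012], [0, 0, 0], 0.9], [[0, 0, 0.004], [0, 0, 0], 0.9], [[0, 0, 0], [0, 0, 0], 0.9]])

```text
time: 9.6
tool_pos: [677.7, 186.8, -1.0]
tcp_rot: [179.8, 0.3, 89.1]
ft_force: [0.0, -0.8, -1.9]
finger_gap: 25.6
```

Emit:
carry_out(increments=[[[0.008, -0.003, 0], [0.003, 0, 0.015], 0.9], [[0.002, -0.001, 0.003], [0, 0, 0], 0.9], [[0, 0, 0.003], [0, 0, 0], 0.9], [[0, 0, 0], [0, 0, 0], 0.9]])

```text
time: 10.0
tool_pos: [676.4, 198.0, -3.0]
tcp_rot: [179.6, 0.2, 88.1]
ft_force: [-0.1, 1.5, -1.6]
finger_gap: 25.5
```

```bash
python3 plan.py "674,197,-15,90,42,0.9"
python3 - <<'E'
from bench import r
from h import *
s=r.snapshot("wrist"); im=s["image"].copy(); p=r.sense()["tool_pos"]
for P in [circ(673.5,196.3,170,4),circ(p[0],p[1],156,p[2]+33),circ(632.2,324.4,68,60)]:
    cv2.polylines(im,[np.round(w2p(s,P,True)*16).astype(int)],True,(0,255,0),1,cv2.LINE_AA,4)
cv2.imwrite("pics/w10.png",im)
E
python3 look.py scene sc10 250,180,150,120,5
```

```text
t 10.0 pos [676.4 198.   -3. ] rpy [179.6   0.2  88.1] F [-0.1  1.5 -1.6] gap 25.5
1 rows
[[[-0.0011,-0.0024,0.012],[0.006,0.004,-0.033],0.9]]
```

View pics/sc10.png

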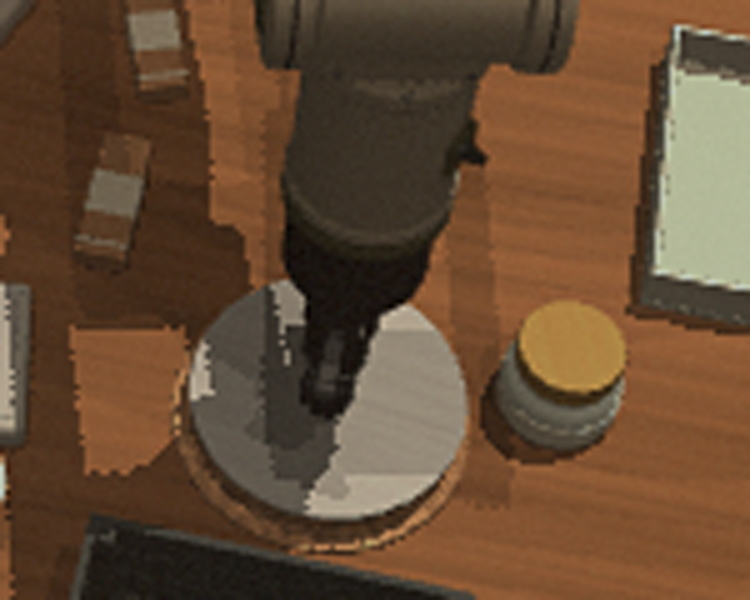

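View pics/w10.png

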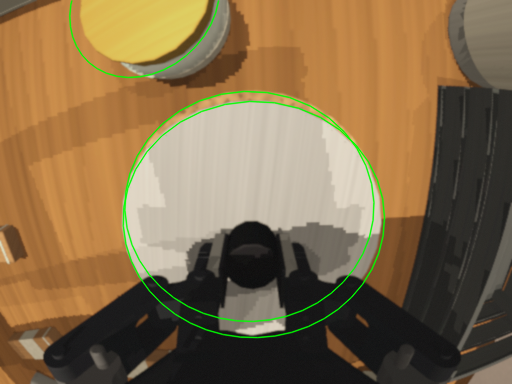

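Emit:
carry_out(increments=[[[-0.001, -0.002, 0.005], [0.005, 0.003, 0.01], 0.9], [[0, 0, 0.005], [0, 0, 0], 0.9], [[0, 0, 0.003], [0, 0, 0], 0.9], [[0, 0, 0.001], [0, 0, 0], 0.9]])

```text
time: 10.5
tool_pos: [675.2, 197.0, -16.1]
tcp_rot: [179.8, -0.0, 87.5]
ft_force: [-7.1, -1.5, 14.5]
finger_gap: 25.5
```

Emit:
carry_out(increments=[[[0, 0, -0.001], [0, 0, 0], 0.6], [[0, 0, 0], [0, 0, 0], 0.4], [[0, 0, 0], [0, 0, 0], 0.4], [[0, 0, 0], [0, 0, 0], 0.4], [[0, 0, -0.015], [0, 0, 0], 0.4], [[0, 0, -0.04], [0, 0, 0], 0.4], [[0, 0, -0.04], [0, 0, 0], 0.4], [[0, 0, -0.03], [0, 0, 0], 0.4], [[0, 0, 0], [0, 0, 0], 0.4]])

```text
time: 11.4
tool_pos: [674.2, 196.6, 117.0]
tcp_rot: [179.9, 0.0, 87.5]
ft_force: [0.4, 0.7, 1.1]
finger_gap: 51.2
```

```bash

python3 look.py scene sc11; python3 look.py top t11; python3 plan.py
```

```text
t 11.5 pos [672.  196.1 112. ] rpy [-1.798e+02  1.000e-01  8.750e+01] F [-1.2 -0.1 -1.3] gap 51.2
0 rows
```

View pics/sc11.png

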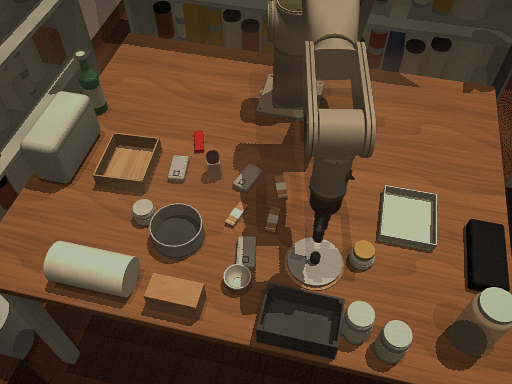

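View pics/t11.png

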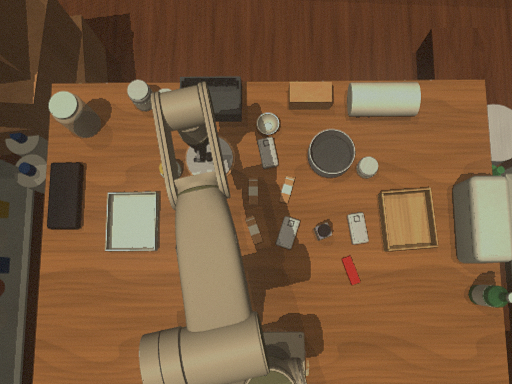

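```bash
python3 plan.py "563.3,-61.5,40,165.4,42,0.4"; python3 - <<'E'
from h import *
from bench import r
s=r.snapshot("top"); im=s["image"]
cv2.imwrite("pics/tin.png",cv2.resize(im[115:200,290:400],None,fx=7,fy=7,interpolation=cv2.INTER_CUBIC))
E
```

```text
t 11.5 pos [672.  196.1 112. ] rpy [-1.798e+02  1.000e-01  8.750e+01] F [-1.2 -0.1 -1.3] gap 51.2
12 rows
[[[-0.018,-0.007,0.005],[0,0,-0.092],0.4],[[-0.024,-0.012,0.007],[0,0,-0.131],0.4],[[-0.023,-0.015,0.007],[0,0,-0.131],0.4],[[-0.02,-0.017,0.007],[0,0,-0.131],0.4],[[-0.018,-0.02,0.007],[0,0,-0.131],0.4],[[-0.015,-0.022,0.007],[0,0,-0.131],0.4],[[-0.012,-0.024,0.007],[0,0,-0.131],0.4],[[-0.009,-0.025,0.007],[0,0,-0.131],0.4],[[-0.006,-0.026,0.007],[0,0,-0.131],0.4],[[-0.002,-0.027,0.007],[0,0,-0.131],0.4],[[0.001,-0.013,0.003],[0,0,-0.065],0.4],[[0.001,-0.005,0.001],[0,0,-0.026],0.4]]
```

View pics/tin.png

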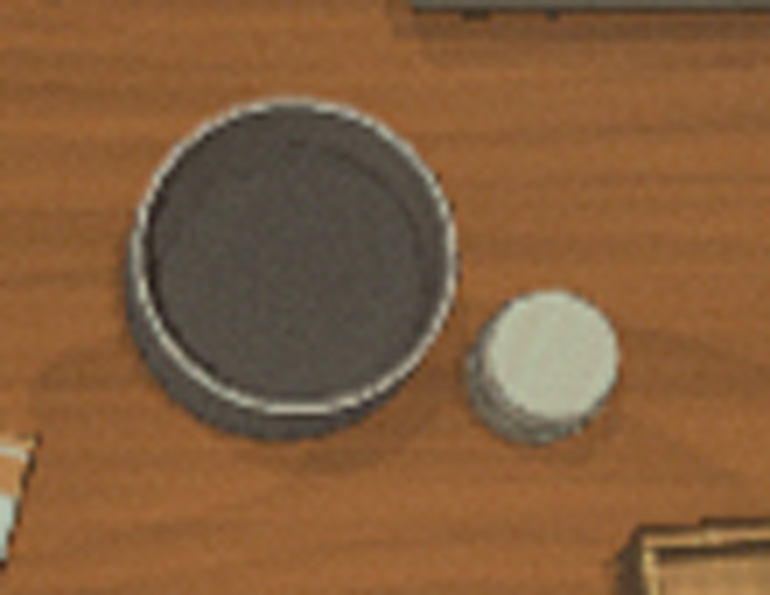

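Emit:
carry_out(increments=[[[-0.018, -0.007, 0.005], [0, 0, -0.092], 0.4], [[-0.024, -0.012, 0.007], [0, 0, -0.131], 0.4], [[-0.023, -0.015, 0.007], [0, 0, -0.131], 0.4], [[-0.02, -0.017, 0.007], [0, 0, -0.131], 0.4], [[-0.018, -0.02, 0.007], [0, 0, -0.131], 0.4], [[-0.015, -0.022, 0.007], [0, 0, -0.131], 0.4], [[-0.012, -0.024, 0.007], [0, 0, -0.131], 0.4], [[-0.009, -0.025, 0.007], [0, 0, -0.131], 0.4], [[-0.006, -0.026, 0.007], [0, 0, -0.131], 0.4], [[-0.002, -0.027, 0.007], [0, 0, -0.131], 0.4], [[0.001, -0.013, 0.003], [0, 0, -0.065], 0.4], [[0.001, -0.005, 0.001], [0, 0, -0.026], 0.4]])

```text
time: 12.75
tool_pos: [541.7, -70.3, 13.0]
tcp_rot: [-179.5, -2.7, 169.0]
ft_force: [-0.4, -0.6, 0.5]
finger_gap: 51.4
```

Emit:
carry_out(increments=[[[0, 0, 0], [0, 0, 0], 0.4]])

```text
time: 12.85
tool_pos: [539.3, -70.7, 10.8]
tcp_rot: [-179.5, -3.0, 168.9]
ft_force: [-0.0, 0.4, -0.2]
finger_gap: 51.1
```

```bash
python3 plan.py "563.3,-61.5,0,165.4,42,0.4"
python3 - <<'E'
from bench import r
from h import *
t=r.snapshot("top"); print("tin",p2w(t,[[331.79,151.14]],70))
s=r.snapshot("wrist"); im=s["image"].copy(); p=r.sense()["tool_pos"]
for P in [box(563.3,-61.5,-14.6,90,30,16)]:
    cv2.polylines(im,[np.round(w2p(s,P,True)*16).astype(int)],True,(0,255,0),1,cv2.LINE_AA,4)
cv2.imwrite("pics/w12.png",im)
E
```

```text
t 12.85 pos [539.3 -70.7  10.8] rpy [-179.5   -3.   168.9] F [-0.   0.4 -0.2] gap 51.1
1 rows
[[[-0.0223,0.0138,0.0096],[-0.011,-0.052,0.061],0.4]]
tin [[ 678.66694751 -206.39358684   70.        ]]
```

View pics/w12.png

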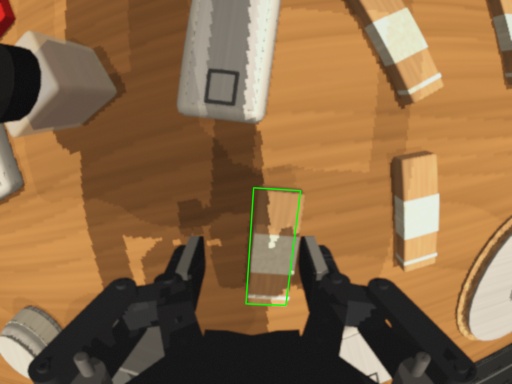

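Emit:
carry_out(increments=[[[-0.022, 0.014, 0], [-0.011, -0.052, 0.061], 0.4], [[0, 0, 0], [0, 0, 0], 0.4], [[0, 0, 0], [0, 0, 0], 0.4]])

```text
time: 13.25
tool_pos: [564.1, -58.7, 9.1]
tcp_rot: [180.0, -0.0, 165.3]
ft_force: [-0.5, -0.8, 0.0]
finger_gap: 51.2
```

```bash
cat > ov.py <<'E'
# ov.py name x,y,yaw,l,w,z ... overlay wrist
import sys
from bench import r
from h import *
s=r.snapshot("wrist"); im=s["image"].copy()
for a in sys.argv[2:]:
    v=list(map(float,a.split(",")))
    P=box(*v) if len(v)==6 else circ(*v)
    cv2.polylines(im,[np.round(w2p(s,P,True)*16).astype(int)],True,(0,255,0),1,cv2.LINE_AA,4)
cv2.imwrite("pics/"+sys.argv[1]+".png",im)
E
python3 plan.py "563.3,-61.5,-20,165.4,42,0.4"; python3 ov.py w13 563.3,-61.5,-14.6,90,30,16
```

```text
t 13.25 pos [564.1 -58.7   9.1] rpy [180.   -0.  165.3] F [-0.5 -0.8  0. ] gap 51.2
1 rows
[[[0,-0.003,0.0291],[0.001,0,-0.002],0.4]]
```

View pics/w13.png

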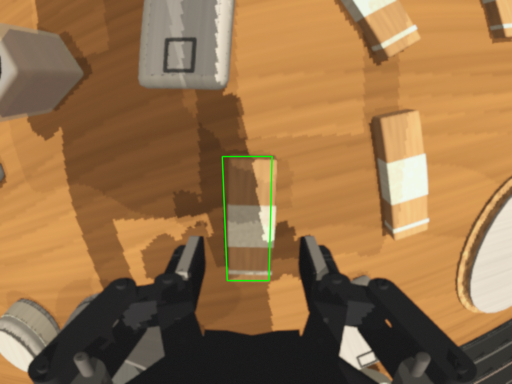

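Emit:
carry_out(increments=[[[0, -0.003, 0.01], [0, 0, 0], 0.4], [[0, 0, 0.01], [0, 0, 0], 0.4], [[0, 0, 0.006], [0, 0, 0], 0.4], [[0, 0, 0], [0, 0, 0], 0.4]])

```text
time: 13.7
tool_pos: [562.0, -61.8, -19.7]
tcp_rot: [180.0, -0.1, 165.4]
ft_force: [-0.2, 0.5, 0.9]
finger_gap: 51.0
```

```bash
python3 plan.py "563.3,-61.5,-30,165.4,42,0.4"; python3 ov.py w14 563.3,-61.5,-14.6,90,30,16;python3 look.py scene sc14 180,140,120,90,6
```

```text
t 13.7 pos [562.  -61.8 -19.7] rpy [ 1.800e+02 -1.000e-01  1.654e+02] F [-0.2  0.5  0.9] gap 51.0
1 rows
[[[-0.0012,0.0006,0.0103],[0,-0.003,0],0.4]]
```

View pics/w14.png

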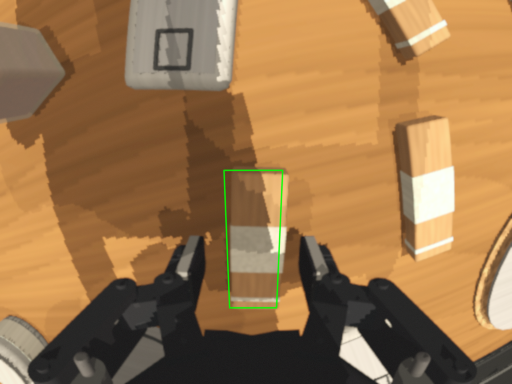

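View pics/sc14.png

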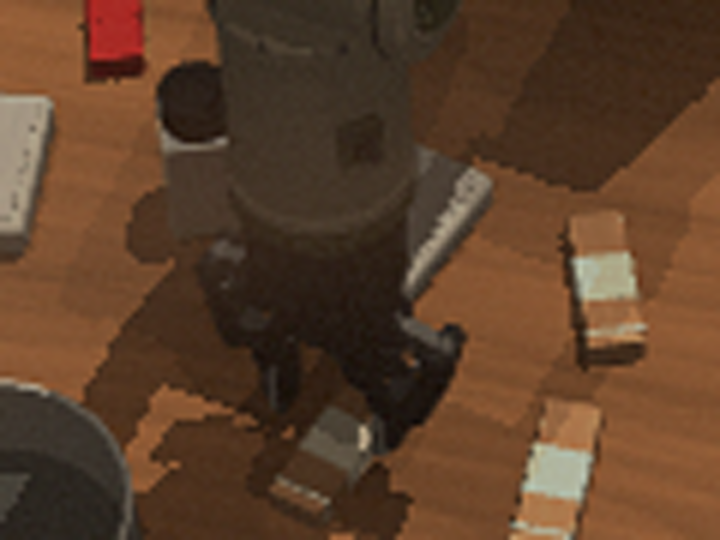

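Emit:
carry_out(increments=[[[0, 0, 0.007], [0, 0, 0], 0.4], [[0, 0, 0.003], [0, 0, 0], 0.4], [[0, 0, 0], [0, 0, 0], 0.4]])

```text
time: 14.1
tool_pos: [563.5, -62.1, -28.7]
tcp_rot: [180.0, 0.0, 165.4]
ft_force: [0.2, 0.1, 0.4]
finger_gap: 51.2
```

```bash
python3 ov.py w15 563.3,-61.5,-14.6,90,30,16;python3 look.py scene sc15 180,140,120,90,6
```

```text
(no output)
```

View pics/sc15.png

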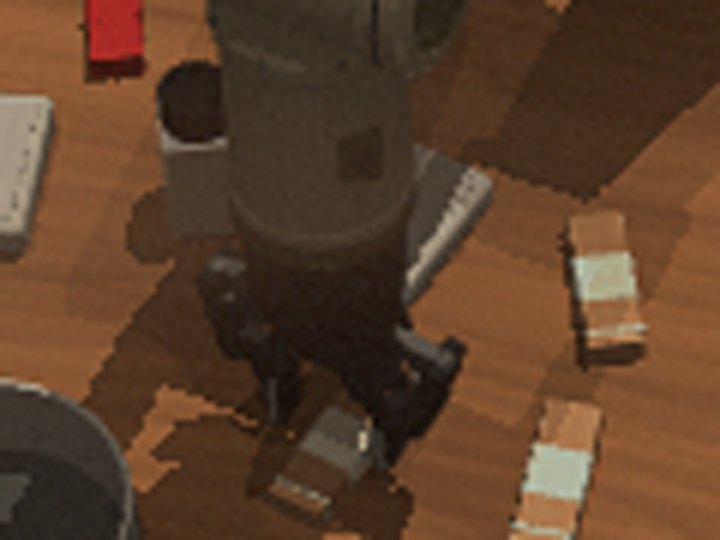

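Emit:
carry_out(increments=[[[0, 0, 0.004], [0, 0, 0], 0.4], [[0, 0, 0.002], [0, 0, 0], 0.4], [[0, 0, 0], [0, 0, 0], 0.4]])

```text
time: 14.5
tool_pos: [564.2, -62.2, -34.3]
tcp_rot: [180.0, 0.1, 165.4]
ft_force: [0.9, -1.0, 0.7]
finger_gap: 51.7
```

Emit:
carry_out(increments=[[[0, 0, 0], [0, 0, 0], 0.6], [[0, 0, 0], [0, 0, 0], 0.9], [[0, 0, 0], [0, 0, 0], 0.9], [[0, 0, 0], [0, 0, 0], 0.9]], newtons=60)

```text
time: 14.9
tool_pos: [564.6, -62.2, -33.6]
tcp_rot: [180.0, 0.1, 165.4]
ft_force: [-1.0, -0.1, -0.6]
finger_gap: 27.9
```

```bash
python3 ov.py w16 563.3,-61.5,-14.6,90,30,16;python3 look.py scene sc16 180,140,120,90,6
```

```text
(no output)
```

View pics/sc16.png

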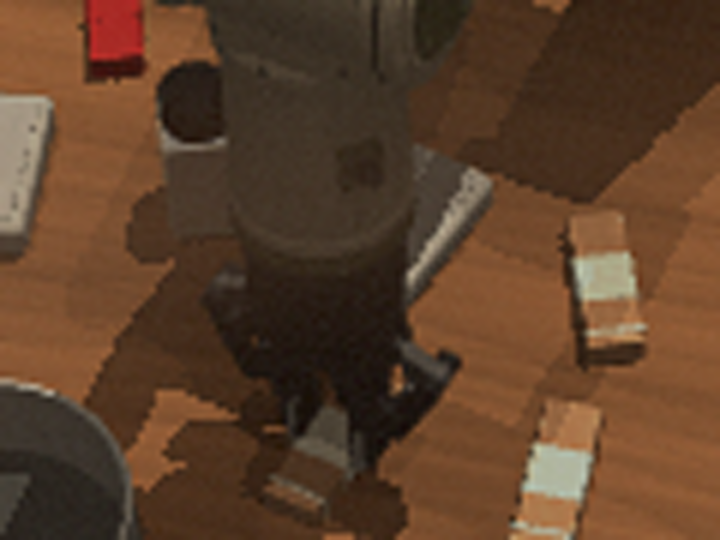

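View pics/w16.png

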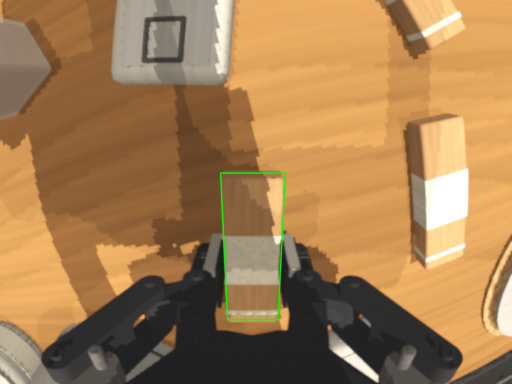

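```bash
python3 - <<'E'
from bench import r
from h import *
s=r.snapshot("scene"); o=[190,110]; k=7
b=cv2.resize(s["image"][o[1]:o[1]+85,o[0]:o[0]+100],None,fx=k,fy=k,interpolation=cv2.INTER_CUBIC)
b=cv2.convertScaleAbs(b,alpha=2.2,beta=10)
for z in range(0,220,20):
    u=(w2p(s,[[564,-62,z]])[0]-o+.5)*k
    cv2.drawMarker(b,tuple(int(a) for a in u),(0,255,0),0,10); cv2.putText(b,str(z),(int(u[0])+8,int(u[1])),0,.4,(0,255,255),1)
cv2.imwrite("pics/len.png",b)
E
```

```text
(no output)
```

View pics/len.png

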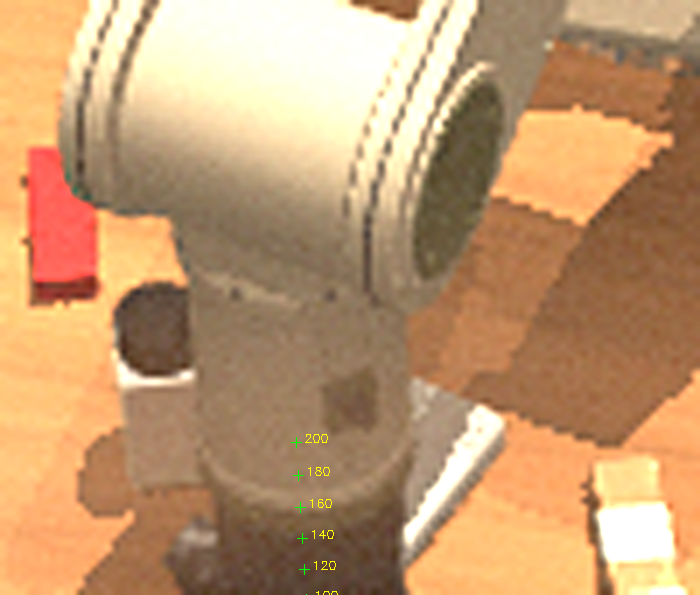

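Emit:
carry_out(increments=[[[0, 0, -0.01], [0, 0, 0], 0.9], [[0, 0, -0.03], [0, 0, 0], 0.9], [[0, 0, -0.04], [0, 0, 0], 0.9], [[0, 0, -0.025], [0, 0, 0], 0.9], [[0, 0, -0.01], [0, 0, 0], 0.9], [[0, 0, 0], [0, 0, 0], 0.9]])

```text
time: 15.65
tool_pos: [562.8, -62.0, 86.4]
tcp_rot: [180.0, -0.0, 165.4]
ft_force: [0.1, -0.3, -0.3]
finger_gap: 28.3
```

```bash
python3 plan.py "674.2,-230.2,85,165.4,42,0.9";python3 look.py wrist w17
```

```text
t 15.65 pos [562.8 -62.   86.4] rpy [180.   -0.  165.4] F [ 0.1 -0.3 -0.3] gap 28.3
7 rows
[[[-0.019,-0.017,0],[0,0,0],0.9],[[-0.028,-0.025,0],[0,0,0],0.9],[[-0.028,-0.025,0],[0,0,0],0.9],[[-0.028,-0.025,0],[0,0,0],0.9],[[-0.028,-0.025,0],[0,0,0],0.9],[[-0.014,-0.012,0],[0,0,0],0.9],[[-0.006,-0.005,0],[0,0,0],0.9]]
```

View pics/w17.png

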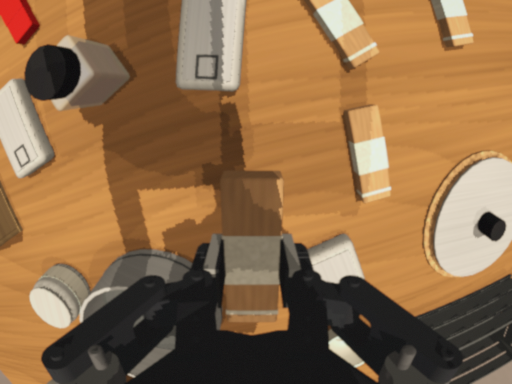

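Emit:
carry_out(increments=[[[-0.019, -0.017, 0], [0, 0, 0], 0.9], [[-0.028, -0.025, 0], [0, 0, 0], 0.9], [[-0.028, -0.025, 0], [0, 0, 0], 0.9], [[-0.028, -0.025, 0], [0, 0, 0], 0.9], [[-0.028, -0.025, 0], [0, 0, 0], 0.9], [[-0.014, -0.012, 0], [0, 0, 0], 0.9], [[-0.006, -0.005, 0], [0, 0, 0], 0.9], [[0, 0, 0], [0, 0, 0], 0.9], [[0, 0, 0], [0, 0, 0], 0.9]])

```text
time: 16.6
tool_pos: [668.2, -230.5, 63.4]
tcp_rot: [179.8, -1.6, 165.5]
ft_force: [-0.4, 0.8, -0.4]
finger_gap: 28.4
```

```bash
python3 plan.py "674.2,-230.2,40,165.4,42,0.9" "674.2,-230.2,0,165.4,42,0.9" "674.2,-230.2,-22,165.4,42,0.9";python3 ov.py w18 677.5,-205.5,150,70 677.5,-205.5,142,70 
```

```text
t 16.6 pos [ 668.2 -230.5   63.4] rpy [179.8  -1.6 165.5] F [-0.4  0.8 -0.4] gap 28.4
3 rows
[[[-0.0064,0.0017,0.0232],[0.004,-0.027,0.002],0.9],[[0,0,0.04],[0,0,0],0.9],[[0,0,0.022],[0,0,0],0.9]]
```

View pics/w18.png

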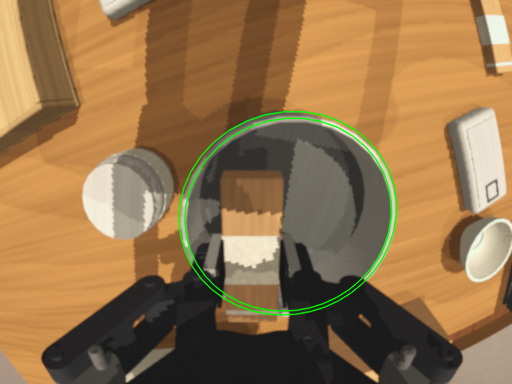

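Emit:
carry_out(increments=[[[-0.005, 0.001, 0], [0.004, -0.027, 0], 0.9], [[0, 0, 0.015], [0, 0, 0], 0.9], [[0, 0, 0.025], [0, 0, 0], 0.9], [[0, 0, 0.015], [0, 0, 0], 0.9], [[0, 0, 0.006], [0, 0, 0], 0.9], [[0, 0, 0], [0, 0, 0], 0.9]])

```text
time: 17.25
tool_pos: [670.9, -224.8, -1.8]
tcp_rot: [180.0, -0.2, 165.8]
ft_force: [-0.6, -0.5, -0.9]
finger_gap: 27.9
```

```bash
python3 plan.py "674.2,-230.2,-20,165.4,42,0.9" ;python3 ov.py w19 677.5,-205.5,150,70 677.5,-205.5,142,70; python3 look.py scene sc19 130,140,100,90,6
```

```text
t 17.25 pos [ 670.9 -224.8   -1.8] rpy [180.   -0.2 165.8] F [-0.6 -0.5 -0.9] gap 27.9
1 rows
[[[-0.0046,-0.0045,0.0182],[0.001,-0.003,0.007],0.9]]
```

View pics/w19.png

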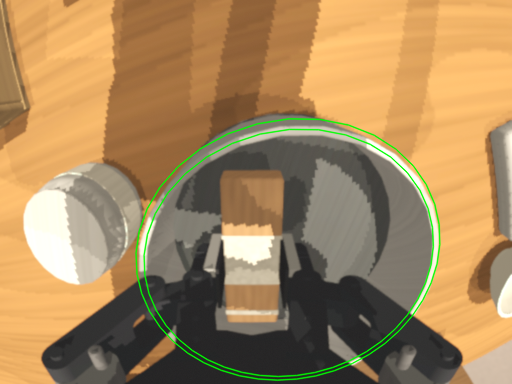

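View pics/sc19.png

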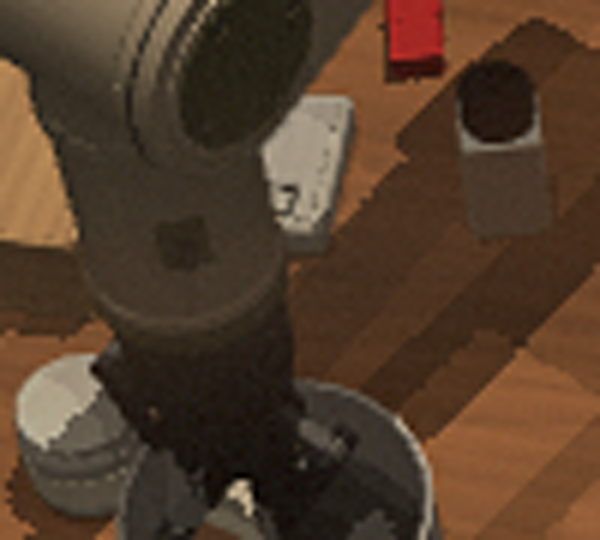

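Emit:
carry_out(increments=[[[-0.002, 0, 0.006], [0, -0.003, 0], 0.9], [[0, 0, 0.006], [0, 0, 0], 0.9], [[0, 0, 0.003], [0, 0, 0], 0.9], [[0, 0, 0], [0, 0, 0], 0.9]])

```text
time: 17.75
tool_pos: [676.4, -227.1, -13.1]
tcp_rot: [-180.0, 0.4, 165.8]
ft_force: [-0.0, 0.4, -0.4]
finger_gap: 28.2
```

Emit:
carry_out(increments=[[[0.002, -0.002, 0.004], [0, 0.005, 0], 0.9], [[0, 0, 0.004], [0, 0, 0], 0.9], [[0, 0, 0], [0, 0, 0], 0.9]])

```text
time: 18.05
tool_pos: [675.3, -227.8, -19.8]
tcp_rot: [179.9, 0.2, 165.8]
ft_force: [-0.1, 0.8, -0.3]
finger_gap: 28.2
```

```bash
python3 plan.py "673.5,-223,-20,165.4,42,0.9" ;python3 ov.py w20 677.5,-205.5,150,70 677.5,-205.5,142,70
```

```text
t 18.05 pos [ 675.3 -227.8  -19.8] rpy [179.9   0.2 165.8] F [-0.1  0.8 -0.3] gap 28.2
1 rows
[[[0.003,0.0042,0.0002],[0.001,0.004,0.007],0.9]]
```

View pics/w20.png

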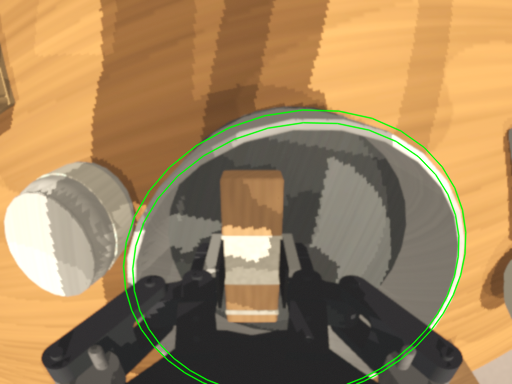

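Emit:
carry_out(increments=[[[0, 0.002, 0.004], [0, 0.004, 0], 0.9], [[0, 0, 0.002], [0, 0, 0], 0.9], [[0, 0, 0], [0, 0, 0], 0.9]])

```text
time: 18.4
tool_pos: [676.3, -225.5, -25.4]
tcp_rot: [179.9, 0.0, 165.8]
ft_force: [1.1, 2.1, 1.5]
finger_gap: 28.2
```

Emit:
carry_out(increments=[[[0, 0, 0], [0, 0, 0], 0.54], [[0, 0, 0], [0, 0, 0], 0.54], [[0, 0, 0], [0, 0, 0], 0.54], [[0, 0, -0.01], [0, 0, 0], 0.54], [[0, 0, -0.04], [0, 0, 0], 0.54], [[0, 0, -0.04], [0, 0, 0], 0.54], [[0, 0, -0.03], [0, 0, 0], 0.54], [[0, 0, 0], [0, 0, 0], 0.54]])

```text
time: 19.2
tool_pos: [674.7, -224.2, 98.4]
tcp_rot: [179.8, -0.3, 165.8]
ft_force: [0.8, -0.4, 1.2]
finger_gap: 39.4
```

```bash
python3 plan.py "559.7,49,70,180,42,0.4" ;python3 ov.py w21 677.5,-205.5,150,70 677.5,-205.5,142,70
```

```text
t 19.2 pos [ 674.7 -224.2   98.4] rpy [179.8  -0.3 165.8] F [ 0.8 -0.4  1.2] gap 39.4
10 rows
[[[0.015,0.02,0.003],[0,0,-0.021],0.4],[[0.021,0.029,0.004],[0.001,0,-0.029],0.4],[[0.02,0.029,0.004],[0.001,0,-0.029],0.4],[[0.019,0.03,0.004],[0.001,0,-0.029],0.4],[[0.018,0.03,0.003],[0.001,0,-0.029],0.4],[[0.017,0.031,0.003],[0.001,0,-0.029],0.4],[[0.016,0.031,0.003],[0.001,0,-0.029],0.4],[[0.015,0.032,0.003],[0.001,0,-0.029],0.4],[[0.007,0.016,0.002],[0,0,-0.015],0.4],[[0.003,0.006,0.001],[0,0,-0.006],0.4]]
```

View pics/w21.png

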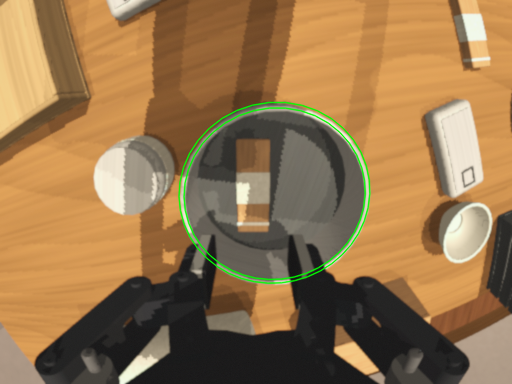

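Emit:
carry_out(increments=[[[0.015, 0.02, 0], [0, 0, -0.021], 0.4], [[0.021, 0.029, 0], [0, 0, -0.029], 0.4], [[0.02, 0.029, 0], [0, 0, -0.029], 0.4], [[0.019, 0.03, 0], [0, 0, -0.029], 0.4], [[0.018, 0.03, 0], [0, 0, -0.029], 0.4], [[0.017, 0.031, 0], [0, 0, -0.029], 0.4], [[0.016, 0.031, 0], [0, 0, -0.029], 0.4], [[0.015, 0.032, 0], [0, 0, -0.029], 0.4], [[0.007, 0.016, 0], [0, 0, -0.015], 0.4], [[0.003, 0.006, 0], [0, 0, -0.006], 0.4], [[0, 0, 0], [0, 0, 0], 0.4], [[0, 0, 0], [0, 0, 0], 0.4]])

```text
time: 20.45
tool_pos: [547.0, 51.0, 87.4]
tcp_rot: [179.9, -1.2, 179.8]
ft_force: [0.4, 1.0, 0.1]
finger_gap: 51.7
```

```bash
python3 plan.py "559.7,49,0,180,42,0.4" ;python3 ov.py w22 559.7,49,0,90,30,16
```

```text
t 20.45 pos [547.   51.   87.4] rpy [179.9  -1.2 179.8] F [0.4 1.  0.1] gap 51.7
5 rows
[[[-0.003,0,0.018],[0,-0.004,-0.001],0.4],[[-0.004,-0.001,0.026],[0.001,-0.006,-0.001],0.4],[[-0.004,-0.001,0.026],[0.001,-0.006,-0.001],0.4],[[-0.002,0,0.013],[0,-0.003,0],0.4],[[-0.001,0,0.005],[0,-0.001,0],0.4]]
```

View pics/w22.png

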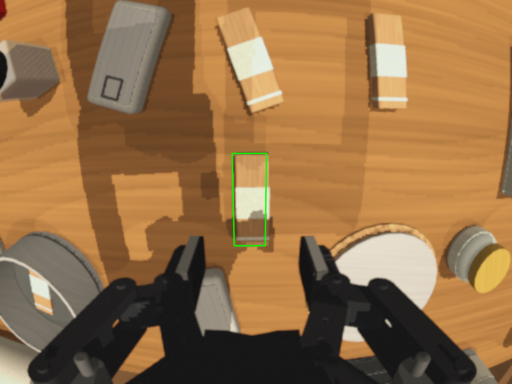

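Emit:
carry_out(increments=[[[-0.005, 0, 0.015], [0, -0.01, 0], 0.4], [[-0.005, 0, 0.028], [0, -0.01, 0], 0.4], [[-0.003, 0, 0.03], [0, 0, 0], 0.4], [[0, 0, 0.025], [0, 0, 0], 0.4], [[0, 0, 0.01], [0, 0, 0], 0.4], [[0, 0, 0.003], [0, 0, 0], 0.4], [[0, 0, 0], [0, 0, 0], 0.4]])

```text
time: 21.2
tool_pos: [566.4, 42.4, -24.7]
tcp_rot: [180.0, 0.4, 179.2]
ft_force: [0.5, -0.2, -0.6]
finger_gap: 51.3
```

```bash
python3 plan.py "559.7,50,-34,180,42,0.4" ;python3 ov.py w23 559.7,49,0,90,30,16
```

```text
t 21.2 pos [566.4  42.4 -24.7] rpy [180.    0.4 179.2] F [ 0.5 -0.2 -0.6] gap 51.3
1 rows
[[[0.0068,0.0075,0.0092],[0,0.007,-0.014],0.4]]
```

View pics/w23.png

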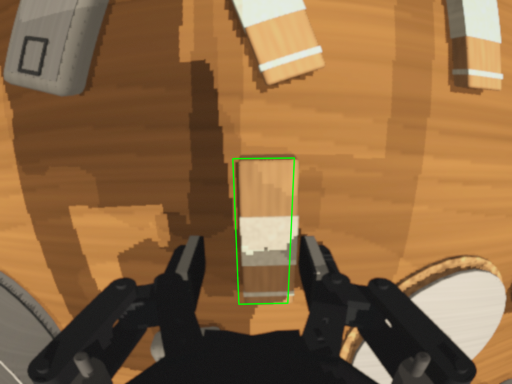

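Emit:
carry_out(increments=[[[0.006, 0.008, 0], [0, 0.007, -0.014], 0.4], [[0, 0, 0.004], [0, 0, 0], 0.4], [[0, 0, 0.003], [0, 0, 0], 0.4], [[0, 0, 0], [0, 0, 0], 0.4]])

```text
time: 21.65
tool_pos: [563.8, 51.5, -27.4]
tcp_rot: [180.0, 0.4, -179.9]
ft_force: [-0.8, -1.0, -0.1]
finger_gap: 51.4
```

Emit:
carry_out(increments=[[[0.002, -0.001, 0.005], [0, 0.005, 0], 0.4], [[0, 0, 0.002], [0, 0, 0], 0.4], [[0, 0, 0], [0, 0, 0], 0.6], [[0, 0, 0], [0, 0, 0], 0.9], [[0, 0, 0], [0, 0, 0], 0.9], [[0, 0, 0], [0, 0, 0], 0.9], [[0, 0, -0.01], [0, 0, 0], 0.9], [[0, 0, -0.03], [0, 0, 0], 0.9], [[0, 0, -0.04], [0, 0, 0], 0.9], [[0, 0, -0.04], [0, 0, 0], 0.9], [[0, 0, -0.02], [0, 0, 0], 0.9], [[0, 0, 0], [0, 0, 0], 0.9]])

```text
time: 22.85
tool_pos: [560.0, 50.3, 112.0]
tcp_rot: [-180.0, -0.1, -179.9]
ft_force: [1.3, 0.3, -0.3]
finger_gap: 28.2
```

```bash
python3 plan.py "684,-187,100,165.4,42,0.9" ;python3 look.py wrist w24
```

```text
t 22.85 pos [560.   50.3 112. ] rpy [-1.800e+02 -1.000e-01 -1.799e+02] F [ 1.3  0.3 -0.3] gap 28.2
9 rows
[[[-0.012,-0.022,0.001],[0,0,0.024],0.9],[[-0.017,-0.032,0.002],[0,0,0.035],0.9],[[-0.019,-0.031,0.002],[0,0,0.035],0.9],[[-0.02,-0.03,0.002],[0,0,0.035],0.9],[[-0.021,-0.03,0.002],[0,0,0.035],0.9],[[-0.022,-0.029,0.002],[0,0,0.035],0.9],[[-0.023,-0.028,0.002],[0,0,0.035],0.9],[[-0.012,-0.014,0.001],[0,0,0.017],0.9],[[-0.005,-0.005,0],[0,0,0.007],0.9]]
```

View pics/w24.png

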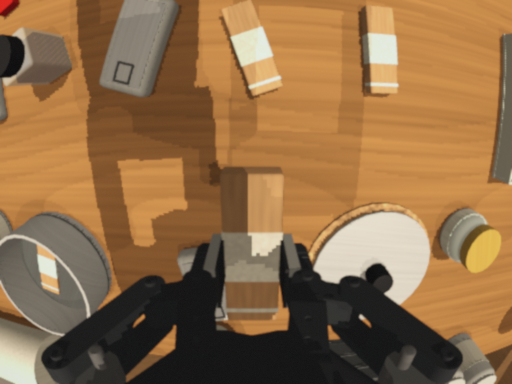

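Emit:
carry_out(increments=[[[-0.012, -0.022, 0], [0, 0, 0.024], 0.9], [[-0.017, -0.032, 0], [0, 0, 0.035], 0.9], [[-0.019, -0.031, 0], [0, 0, 0.035], 0.9], [[-0.02, -0.03, 0], [0, 0, 0.035], 0.9], [[-0.021, -0.03, 0], [0, 0, 0.035], 0.9], [[-0.022, -0.029, 0], [0, 0, 0.035], 0.9], [[-0.023, -0.028, 0], [0, 0, 0.035], 0.9], [[-0.012, -0.014, 0], [0, 0, 0.017], 0.9], [[-0.005, -0.005, 0], [0, 0, 0.007], 0.9], [[0, 0, 0], [0, 0, 0], 0.9], [[0, 0, 0], [0, 0, 0], 0.9]])

```text
time: 24.0
tool_pos: [676.3, -191.4, 84.2]
tcp_rot: [180.0, -1.8, 164.9]
ft_force: [0.0, -0.3, -0.4]
finger_gap: 28.3
```

```bash
python3 plan.py "683,-186,30,165.4,42,0.9" ;python3 ov.py w25 677.5,-205.5,150,70 677.5,-205.5,142,70
```

```text
t 24.0 pos [ 676.3 -191.4   84.2] rpy [180.   -1.8 164.9] F [ 0.  -0.3 -0.4] gap 28.3
2 rows
[[[-0.0034,0.0035,0.027],[0,-0.016,-0.004],0.9],[[-0.003,0.0035,0.0271],[0,-0.016,-0.004],0.9]]
```

View pics/w25.png

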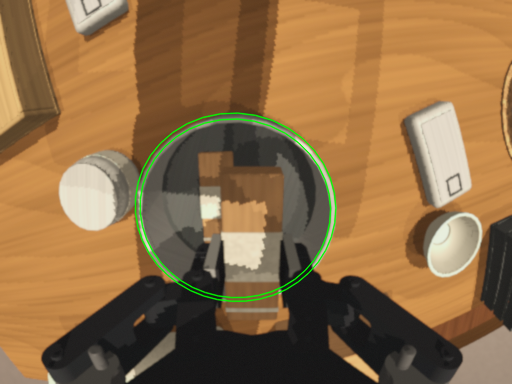

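Emit:
carry_out(increments=[[[-0.006, 0.007, 0], [0, -0.03, 0], 0.9], [[0, 0, 0.015], [0, 0, 0], 0.9], [[0, 0, 0.025], [0, 0, 0], 0.9], [[0, 0, 0.012], [0, 0, 0], 0.9], [[0, 0, 0.005], [0, 0, 0], 0.9], [[0, 0, 0], [0, 0, 0], 0.9]])

```text
time: 24.65
tool_pos: [681.8, -180.1, 23.4]
tcp_rot: [179.9, -0.3, 165.3]
ft_force: [-0.3, 0.9, 0.1]
finger_gap: 28.4
```

```bash
python3 plan.py "683,-186,-12,165.4,42,0.9" ;python3 ov.py w26 677.5,-205.5,150,70 677.5,-205.5,142,70
```

```text
t 24.65 pos [ 681.8 -180.1   23.4] rpy [179.9  -0.3 165.3] F [-0.3  0.9  0.1] gap 28.4
1 rows
[[[-0.0028,-0.0054,0.0354],[0.001,-0.005,-0.002],0.9]]
```

View pics/w26.png

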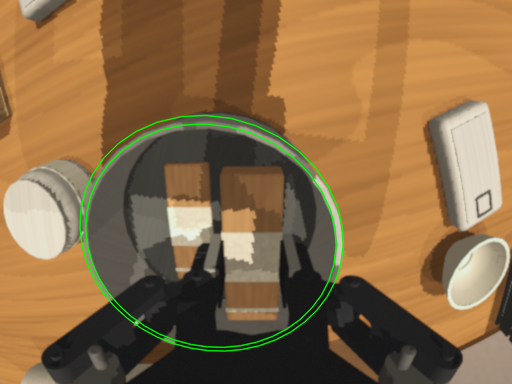

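Emit:
carry_out(increments=[[[-0.001, -0.004, 0.008], [0, -0.005, 0], 0.9], [[0, 0, 0.013], [0, 0, 0], 0.9], [[0, 0, 0.008], [0, 0, 0], 0.9], [[0, 0, 0.002], [0, 0, 0], 0.9], [[0, 0, 0], [0, 0, 0], 0.9]])

```text
time: 25.2
tool_pos: [683.7, -185.9, -7.2]
tcp_rot: [180.0, 0.3, 165.3]
ft_force: [0.2, -0.4, -0.8]
finger_gap: 28.2
```

```bash
python3 plan.py "683,-186,-14,165.4,42,0.9" ;python3 ov.py w27 677.5,-205.5,150,70 677.5,-205.5,142,70
```

```text
t 25.2 pos [ 683.7 -185.9   -7.2] rpy [180.    0.3 165.3] F [ 0.2 -0.4 -0.8] gap 28.2
1 rows
[[[0.0006,-0.0003,0.0067],[0.001,0.005,-0.002],0.9]]
```

View pics/w27.png

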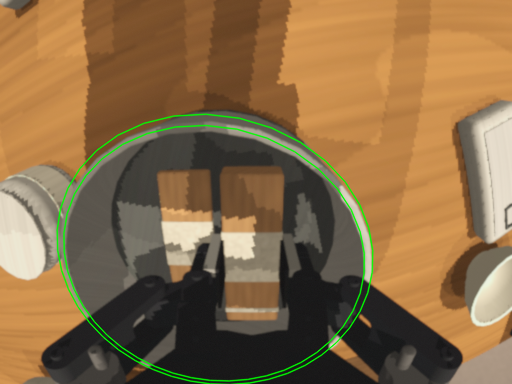

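Emit:
carry_out(increments=[[[0, 0.001, 0.004], [0, 0.004, 0], 0.9], [[0, 0, 0.001], [0, 0, 0], 0.9], [[0, 0, 0], [0, 0, 0], 0.9]])

```text
time: 25.55
tool_pos: [684.8, -185.0, -11.5]
tcp_rot: [180.0, 0.1, 165.3]
ft_force: [0.1, -0.5, -0.8]
finger_gap: 28.2
```

Emit:
carry_out(increments=[[[0, 0, 0], [0, 0, 0], 0.56], [[0, 0, 0], [0, 0, 0], 0.56], [[0, 0, 0], [0, 0, 0], 0.56], [[0, 0, -0.01], [0, 0, 0], 0.56], [[0, 0, -0.04], [0, 0, 0], 0.56], [[0, 0, -0.04], [0, 0, 0], 0.56], [[0, 0, -0.03], [0, 0, 0], 0.56], [[0, 0, 0], [0, 0, 0], 0.56]])

```text
time: 26.35
tool_pos: [684.0, -184.7, 115.3]
tcp_rot: [180.0, 0.1, 165.3]
ft_force: [0.9, -0.4, 1.1]
finger_gap: 37.5
```

```bash
python3 plan.py "432.6,47.7,100,200,40,0.4" ;python3 ov.py w28 677.5,-205.5,150,70 677.5,-205.5,142,70
```

```text
t 26.35 pos [ 684.  -184.7  115.3] rpy [1.800e+02 1.000e-01 1.653e+02] F [ 0.9 -0.4  1.1] gap 37.5
11 rows
[[[0.023,0.012,0.001],[0,0,-0.045],0.4],[[0.031,0.019,0.002],[0,0,-0.064],0.4],[[0.03,0.021,0.002],[0,0,-0.064],0.4],[[0.029,0.022,0.002],[0,0,-0.064],0.4],[[0.027,0.024,0.002],[0,0,-0.064],0.4],[[0.026,0.026,0.002],[0,0,-0.064],0.4],[[0.024,0.028,0.002],[0,0,-0.064],0.4],[[0.022,0.029,0.002],[0,0,-0.064],0.4],[[0.02,0.03,0.002],[0,0,-0.064],0.4],[[0.009,0.016,0.001],[0,0,-0.032],0.4],[[0.003,0.006,0],[0,0,-0.013],0.4]]
```

View pics/w28.png

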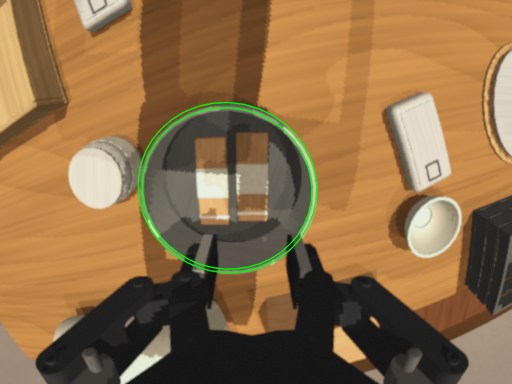

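Emit:
carry_out(increments=[[[0.023, 0.012, 0], [0, 0, -0.045], 0.4], [[0.031, 0.019, 0], [0, 0, -0.064], 0.4], [[0.03, 0.021, 0], [0, 0, -0.064], 0.4], [[0.029, 0.022, 0], [0, 0, -0.064], 0.4], [[0.027, 0.024, 0], [0, 0, -0.064], 0.4], [[0.026, 0.026, 0], [0, 0, -0.064], 0.4], [[0.024, 0.028, 0], [0, 0, -0.064], 0.4], [[0.022, 0.029, 0], [0, 0, -0.064], 0.4], [[0.02, 0.03, 0], [0, 0, -0.064], 0.4], [[0.009, 0.016, 0], [0, 0, -0.032], 0.4], [[0.002, 0.006, 0], [0, 0, -0.013], 0.4], [[0, 0, 0], [0, 0, 0], 0.4]])

```text
time: 27.6
tool_pos: [413.5, 55.0, 102.7]
tcp_rot: [179.5, -0.8, -158.9]
ft_force: [-0.3, 0.8, 0.0]
finger_gap: 51.4
```

```bash
python3 plan.py "432.6,47.7,0,200,42,0.4" ;python3 ov.py w29 432.6,47.7,20,90,30,16
```

```text
t 27.6 pos [413.5  55.  102.7] rpy [ 179.5   -0.8 -158.9] F [-0.3  0.8  0. ] gap 51.4
5 rows
[[[-0.003,-0.003,0.021],[0.002,-0.003,0.004],0.4],[[-0.005,-0.004,0.03],[0.002,-0.004,0.006],0.4],[[-0.005,-0.004,0.03],[0.002,-0.004,0.006],0.4],[[-0.002,-0.002,0.015],[0.001,-0.002,0.003],0.4],[[-0.001,-0.001,0.006],[0,-0.001,0.001],0.4]]
```

View pics/w29.png

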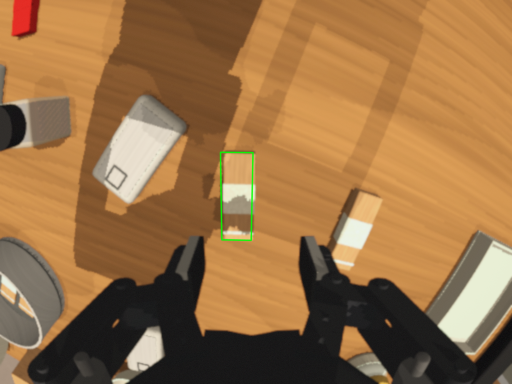

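Emit:
carry_out(increments=[[[-0.015, -0.012, 0.02], [0.005, -0.012, 0.018], 0.4], [[-0.001, -0.001, 0.03], [0, 0, 0], 0.4], [[0, 0, 0.03], [0, 0, 0], 0.4], [[0, 0, 0.02], [0, 0, 0], 0.4], [[0, 0, 0.01], [0, 0, 0], 0.4], [[0, 0, 0.002], [0, 0, 0], 0.4], [[0, 0, 0], [0, 0, 0], 0.4]])

```text
time: 28.35
tool_pos: [440.7, 43.0, -12.0]
tcp_rot: [-180.0, 0.2, -160.6]
ft_force: [-0.1, -0.1, 0.2]
finger_gap: 51.5
```

```bash
python3 plan.py "432.6,47.7,-34,200,42,0.4" ;python3 ov.py w30 432.6,47.7,20,90,30,16
```

```text
t 28.35 pos [440.7  43.  -12. ] rpy [-180.     0.2 -160.6] F [-0.1 -0.1  0.2] gap 51.5
1 rows
[[[0.0062,0.0071,0.022],[0,0.003,-0.011],0.4]]
```

View pics/w30.png

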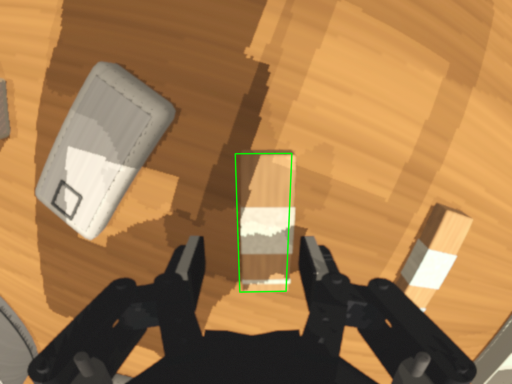

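Emit:
carry_out(increments=[[[0.005, 0.008, 0], [0, 0.003, -0.011], 0.4], [[0, 0, 0.01], [0, 0, 0], 0.4], [[0, 0, 0.006], [0, 0, 0], 0.4], [[0, 0, 0.003], [0, 0, 0], 0.4], [[0, 0, 0], [0, 0, 0], 0.4]])

```text
time: 28.9
tool_pos: [436.1, 49.7, -28.9]
tcp_rot: [-179.8, 0.4, -159.9]
ft_force: [-0.6, 0.1, 0.3]
finger_gap: 51.4
```

Emit:
carry_out(increments=[[[0.003, 0, 0.004], [0, 0.004, 0], 0.4], [[0, 0, 0.001], [0, 0, 0], 0.4], [[0, 0, 0], [0, 0, 0], 0.6], [[0, 0, 0], [0, 0, 0], 0.9], [[0, 0, 0], [0, 0, 0], 0.9], [[0, 0, 0], [0, 0, 0], 0.9], [[0, 0, -0.01], [0, 0, 0], 0.9], [[0, 0, -0.03], [0, 0, 0], 0.9], [[0, 0, -0.04], [0, 0, 0], 0.9], [[0, 0, -0.04], [0, 0, 0], 0.9], [[0, 0, -0.02], [0, 0, 0], 0.9], [[0, 0, 0], [0, 0, 0], 0.9]])

```text
time: 30.1
tool_pos: [431.2, 48.7, 113.5]
tcp_rot: [-179.9, -0.0, -159.9]
ft_force: [-0.7, -0.6, -0.4]
finger_gap: 28.5
```

```bash
python3 plan.py "679,-205,112,200,42,0.9" ;python3 look.py wrist w31
```

```text
t 30.1 pos [431.2  48.7 113.5] rpy [-179.9   -0.  -159.9] F [-0.7 -0.6 -0.4] gap 28.5
11 rows
[[[-0.011,-0.024,0],[0,0,0],0.9],[[-0.015,-0.034,0],[0,0,0],0.9],[[-0.015,-0.034,0],[0,0,0],0.9],[[-0.016,-0.034,0],[0,0,0],0.9],[[-0.016,-0.034,0],[0,0,0],0.9],[[-0.016,-0.034,0],[0,0,0],0.9],[[-0.016,-0.034,0],[0,0,0],0.9],[[-0.016,-0.034,0],[0,0,0],0.9],[[-0.016,-0.034,0],[0,0,0],0.9],[[-0.008,-0.017,0],[0,0,0],0.9],[[-0.003,-0.007,0],[0,0,0],0.9]]
```

View pics/w31.png

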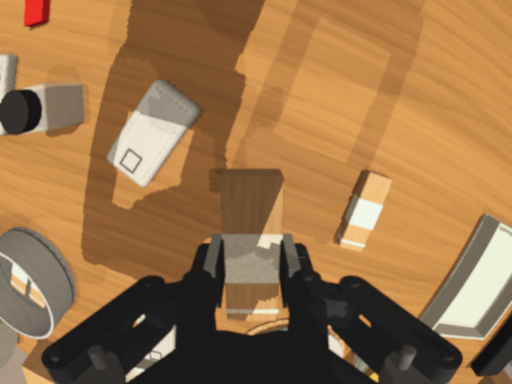

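Emit:
carry_out(increments=[[[-0.011, -0.024, -0.001], [0, 0, 0], 0.9], [[-0.015, -0.034, -0.001], [0, 0, 0], 0.9], [[-0.015, -0.034, -0.001], [0, 0, 0], 0.9], [[-0.016, -0.034, -0.001], [0, 0, 0], 0.9], [[-0.016, -0.034, -0.001], [0, 0, 0], 0.9], [[-0.016, -0.034, 0], [0, 0, 0], 0.9], [[-0.016, -0.034, 0], [0, 0, 0], 0.9], [[-0.016, -0.034, 0], [0, 0, 0], 0.9], [[-0.016, -0.034, 0], [0, 0, 0], 0.9], [[-0.008, -0.017, 0], [0, 0, 0], 0.9], [[-0.002, -0.005, 0], [0, 0, 0], 0.9], [[0, 0, 0], [0, 0, 0], 0.9]])

```text
time: 31.35
tool_pos: [673.7, -205.3, 87.5]
tcp_rot: [179.0, -1.5, -159.8]
ft_force: [-0.2, 0.2, -0.5]
finger_gap: 28.2
```

```bash
python3 plan.py "679,-205,80,200,42,0.9" ;python3 ov.py w32 677.5,-205.5,150,70 677.5,-205.5,142,70
```

```text
t 31.35 pos [ 673.7 -205.3   87.5] rpy [ 179.    -1.5 -159.8] F [-0.2  0.2 -0.5] gap 28.2
1 rows
[[[-0.0053,-0.0016,0.0074],[0.018,-0.026,0.003],0.9]]
```

View pics/w32.png

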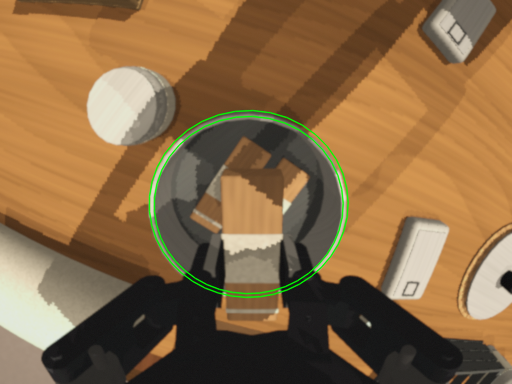

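Emit:
carry_out(increments=[[[-0.004, -0.001, 0], [0.018, -0.026, 0], 0.9], [[0, 0, 0.015], [0, 0, 0], 0.9], [[0, 0, 0.03], [0, 0, 0], 0.9], [[0, 0, 0.02], [0, 0, 0], 0.9], [[0, 0, 0.008], [0, 0, 0], 0.9], [[0, 0, 0], [0, 0, 0], 0.9], [[0, 0, 0], [0, 0, 0], 0.9]])

```text
time: 32.1
tool_pos: [671.9, -197.4, 8.0]
tcp_rot: [179.7, -0.3, -159.5]
ft_force: [1.1, 0.8, -0.5]
finger_gap: 28.7
```

```bash
python3 plan.py "679,-205,-8,200,42,0.9" ;python3 ov.py w33 677.5,-205.5,150,70 677.5,-205.5,142,70
```

```text
t 32.1 pos [ 671.9 -197.4    8. ] rpy [ 179.7   -0.3 -159.5] F [ 1.1  0.8 -0.5] gap 28.7
1 rows
[[[-0.0041,-0.0097,0.016],[0.006,-0.006,0.008],0.9]]
```

View pics/w33.png

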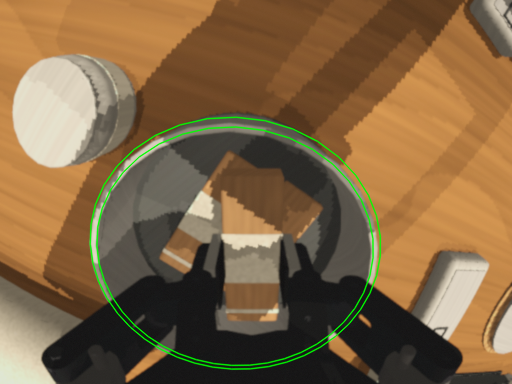

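Emit:
carry_out(increments=[[[-0.004, -0.008, 0], [0.006, -0.006, 0.008], 0.9], [[0, 0, 0.006], [0, 0, 0], 0.9], [[0, 0, 0.006], [0, 0, 0], 0.9], [[0, 0, 0.002], [0, 0, 0], 0.9], [[0, 0, 0], [0, 0, 0], 0.9]])

```text
time: 32.65
tool_pos: [682.0, -205.5, -2.9]
tcp_rot: [-179.7, 0.3, -160.0]
ft_force: [-1.0, 0.6, -0.5]
finger_gap: 28.2
```

Emit:
carry_out(increments=[[[0.002, 0, 0.004], [-0.004, 0.004, 0], 0.9], [[0, 0, 0.003], [0, 0, 0], 0.9], [[0, 0, 0], [0, 0, 0], 0.9]])

```text
time: 32.95
tool_pos: [679.8, -206.2, -10.6]
tcp_rot: [-180.0, 0.1, -160.0]
ft_force: [-0.7, 1.1, -0.2]
finger_gap: 28.1
```

Emit:
carry_out(increments=[[[0, 0, 0], [0, 0, 0], 0.56], [[0, 0, 0], [0, 0, 0], 0.56], [[0, 0, 0], [0, 0, 0], 0.56], [[0, 0, -0.01], [0, 0, 0], 0.56], [[0, 0, -0.04], [0, 0, 0], 0.56], [[0, 0, -0.04], [0, 0, 0], 0.56], [[0, 0, -0.03], [0, 0, 0], 0.56], [[0, 0, 0], [0, 0, 0], 0.56]])

```text
time: 33.75
tool_pos: [679.0, -205.8, 115.7]
tcp_rot: [180.0, 0.0, -160.0]
ft_force: [0.8, -0.1, 0.7]
finger_gap: 38.0
```

```bash
python3 plan.py "676,197,110,180,42,0.4" ;python3 ov.py w34 677.5,-205.5,150,70 677.5,-205.5,142,70
```

```text
t 33.75 pos [ 679.  -205.8  115.7] rpy [ 180.    0. -160.] F [ 0.8 -0.1  0.7] gap 38.0
12 rows
[[[-0.009,0.026,0],[0,0,0.023],0.4],[[-0.012,0.037,0.001],[0,0,0.034],0.4],[[-0.011,0.037,0.001],[0,0,0.034],0.4],[[-0.01,0.038,0.001],[0,0,0.034],0.4],[[-0.008,0.038,0.001],[0,0,0.034],0.4],[[-0.007,0.038,0.001],[0,0,0.034],0.4],[[-0.006,0.038,0.001],[0,0,0.034],0.4],[[-0.005,0.038,0.001],[0,0,0.034],0.4],[[-0.003,0.039,0.001],[0,0,0.034],0.4],[[-0.002,0.039,0.001],[0,0,0.034],0.4],[[0,0.019,0],[0,0,0.017],0.4],[[0,0.008,0],[0,0,0.007],0.4]]
```

View pics/w34.png

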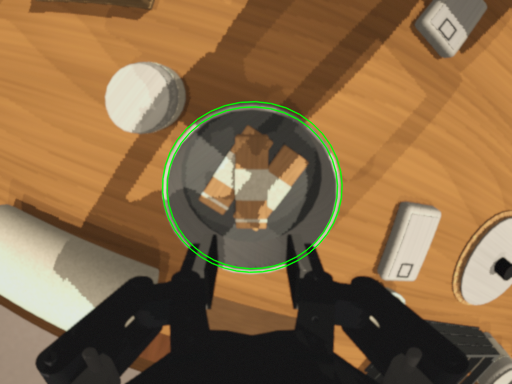

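Emit:
carry_out(increments=[[[-0.009, 0.026, -0.001], [0, 0, 0.023], 0.4], [[-0.012, 0.037, -0.001], [0, 0, 0.034], 0.4], [[-0.011, 0.037, -0.001], [0, 0, 0.034], 0.4], [[-0.01, 0.038, -0.001], [0, 0, 0.034], 0.4], [[-0.008, 0.038, -0.001], [0, 0, 0.034], 0.4], [[-0.007, 0.038, 0], [0, 0, 0.034], 0.4], [[-0.006, 0.038, 0], [0, 0, 0.034], 0.4], [[-0.005, 0.038, 0], [0, 0, 0.034], 0.4], [[-0.003, 0.037, 0], [0, 0, 0.034], 0.4], [[-0.002, 0.035, 0], [0, 0, 0.034], 0.4], [[0, 0.016, 0], [0, 0, 0.017], 0.4], [[0, 0.006, 0], [0, 0, 0.007], 0.4]])

```text
time: 35.0
tool_pos: [670.6, 200.0, 107.4]
tcp_rot: [-180.0, -1.0, 178.7]
ft_force: [0.2, -0.0, -0.2]
finger_gap: 51.5
```

Emit:
carry_out(increments=[[[0, 0, 0], [0, 0, 0], 0.4]])

```text
time: 35.1
tool_pos: [669.9, 200.7, 106.4]
tcp_rot: [-180.0, -1.1, 178.7]
ft_force: [1.0, -0.5, 0.2]
finger_gap: 51.0
```

```bash
python3 plan.py "675,197,40,180,42,0.4" ;python3 ov.py w35 675,197,156,16 675,197,28,44; python3 look.py top t35
```

```text
t 35.1 pos [669.9 200.7 106.4] rpy [-180.    -1.1  178.7] F [ 1.  -0.5  0.2] gap 51.0
4 rows
[[[-0.002,-0.001,0.019],[0,-0.006,-0.006],0.4],[[-0.003,-0.002,0.028],[0,-0.008,-0.009],0.4],[[-0.001,-0.001,0.014],[0,-0.004,-0.005],0.4],[[0,0,0.006],[0,-0.002,-0.002],0.4]]
```

View pics/w35.png

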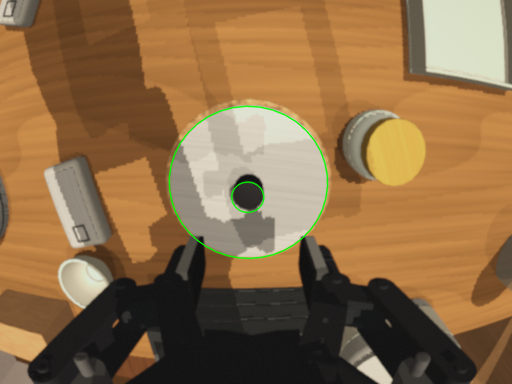

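View pics/t35.png

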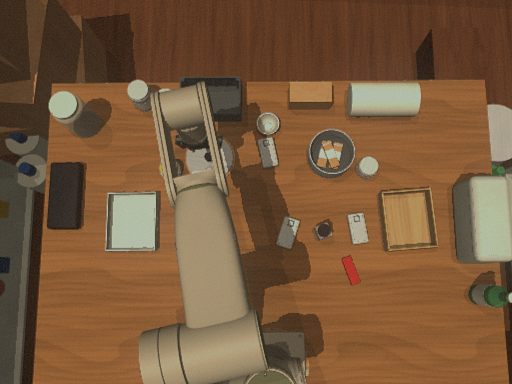

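Emit:
carry_out(increments=[[[-0.005, -0.004, 0.015], [0, -0.018, -0.02], 0.4], [[0, 0, 0.03], [0, 0, 0], 0.4], [[0, 0, 0.03], [0, 0, 0], 0.4], [[0, 0, 0.015], [0, 0, 0], 0.4], [[0, 0, 0.006], [0, 0, 0], 0.4], [[0, 0, 0], [0, 0, 0], 0.4]])

```text
time: 35.8
tool_pos: [678.2, 186.1, 10.2]
tcp_rot: [-179.9, 0.2, 179.5]
ft_force: [-0.6, 0.4, -0.7]
finger_gap: 51.4
```

```bash
python3 plan.py "675,197,-15,180,42,0.4" ;python3 ov.py w36 675,197,156,16 675,197,28,44
```

```text
t 35.8 pos [678.2 186.1  10.2] rpy [-179.9    0.2  179.5] F [-0.6  0.4 -0.7] gap 51.4
1 rows
[[[0.0034,0.011,0.0251],[-0.002,0.003,-0.01],0.4]]
```

View pics/w36.png

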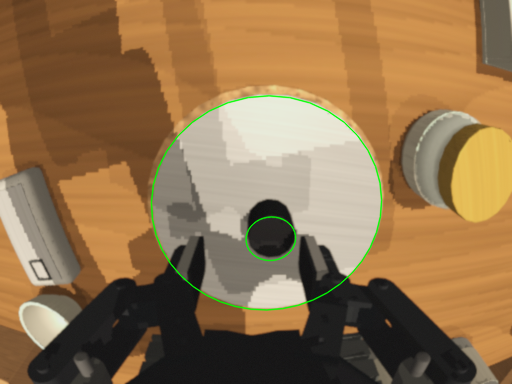

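Emit:
carry_out(increments=[[[0.003, 0.01, 0], [0, 0.003, -0.01], 0.4], [[0, 0.001, 0.01], [0, 0, 0], 0.4], [[0, 0, 0.01], [0, 0, 0], 0.4], [[0, 0, 0.003], [0, 0, 0], 0.4], [[0, 0, 0], [0, 0, 0], 0.4]])

```text
time: 36.35
tool_pos: [679.1, 199.6, -8.7]
tcp_rot: [180.0, 0.5, -179.9]
ft_force: [-0.9, 0.3, -0.0]
finger_gap: 51.3
```

Emit:
carry_out(increments=[[[0.004, -0.002, 0.005], [0, 0.008, 0], 0.4], [[0, 0, 0.002], [0, 0, 0], 0.4], [[0, 0, 0], [0, 0, 0], 0.6], [[0, 0, 0], [0, 0, 0], 0.9], [[0, 0, 0], [0, 0, 0], 0.9], [[0, 0, 0], [0, 0, 0], 0.9], [[0, 0, 0], [0, 0, 0], 0.9]], newtons=80)

```text
time: 37.05
tool_pos: [674.9, 197.1, -16.0]
tcp_rot: [180.0, -0.0, -179.9]
ft_force: [0.3, 0.5, -1.2]
finger_gap: 25.6
```

```bash
python3 look.py wrist w37; python3 plan.py
```

```text
t 37.1 pos [674.9 197.1 -16. ] rpy [ 180.    -0.  -179.9] F [ 0.2 -0.2 -1.9] gap 25.5
0 rows
```

View pics/w37.png

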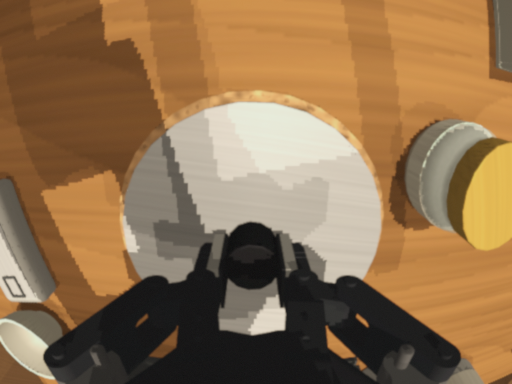

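Emit:
carry_out(increments=[[[0, 0, -0.01], [0, 0, 0], 0.9], [[0, 0, -0.025], [0, 0, 0], 0.9], [[0, 0, -0.035], [0, 0, 0], 0.9], [[0, 0, -0.035], [0, 0, 0], 0.9], [[0, 0, -0.02], [0, 0, 0], 0.9], [[0, 0, 0], [0, 0, 0], 0.9]])

```text
time: 37.7
tool_pos: [673.2, 196.7, 114.0]
tcp_rot: [-180.0, -0.2, -179.9]
ft_force: [0.4, -0.5, -1.7]
finger_gap: 25.4
```

```bash
python3 plan.py "679,-205,125,180,38,0.9"; python3 look.py wrist w38
```

```text
t 37.7 pos [673.2 196.7 114. ] rpy [-180.    -0.2 -179.9] F [ 0.4 -0.5 -1.7] gap 25.4
13 rows
[[[0,-0.025,-0.001],[0,0,0],0.9],[[0,-0.035,-0.001],[0,0,0],0.9],[[0,-0.035,-0.001],[0,0,0],0.9],[[0,-0.035,-0.001],[0,0,0],0.9],[[0,-0.035,-0.001],[0,0,0],0.9],[[0,-0.035,-0.001],[0,0,0],0.9],[[0,-0.035,-0.001],[0,0,0],0.9],[[0,-0.035,-0.001],[0,0,0],0.9],[[0,-0.035,-0.001],[0,0,0],0.9],[[0,-0.035,-0.001],[0,0,0],0.9],[[0,-0.035,-0.001],[0,0,0],0.9],[[0,-0.018,0],[0,0,0],0.9]]
[[[0,-0.007,0],[0,0,0],0.9]]
```

View pics/w38.png

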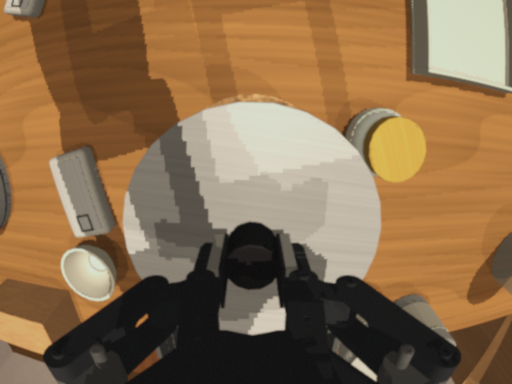

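Emit:
carry_out(increments=[[[0, -0.025, -0.001], [0, 0, 0], 0.9], [[0, -0.035, -0.002], [0, 0, 0], 0.9], [[0, -0.037, -0.002], [0, 0, 0], 0.9], [[0, -0.037, -0.002], [0, 0, 0], 0.9], [[0, -0.037, -0.001], [0, 0, 0], 0.9], [[-0.001, -0.037, -0.001], [0, 0, 0], 0.9], [[-0.001, -0.037, -0.001], [0, 0, 0], 0.9], [[-0.001, -0.037, -0.001], [0, 0, 0], 0.9], [[-0.001, -0.037, -0.001], [0, 0, 0], 0.9], [[-0.001, -0.034, -0.001], [0, 0, 0], 0.9], [[-0.001, -0.022, -0.001], [0, 0, 0], 0.9], [[0, -0.01, 0], [0, 0, 0], 0.9]])

```text
time: 38.95
tool_pos: [666.5, -198.3, 99.8]
tcp_rot: [179.7, -2.2, -179.6]
ft_force: [0.6, 0.6, -1.3]
finger_gap: 25.5
```

Emit:
carry_out(increments=[[[0, 0, 0], [0, 0, 0], 0.9], [[0, 0, 0], [0, 0, 0], 0.9]])

```text
time: 39.15
tool_pos: [664.7, -198.3, 96.5]
tcp_rot: [179.6, -2.4, -179.7]
ft_force: [0.3, 0.4, -2.3]
finger_gap: 25.7
```

```bash
python3 plan.py "679,-205,70,180,38,0.9"; python3 ov.py w39 677.5,-205.5,150,70 
```

```text
t 39.15 pos [ 664.7 -198.3   96.5] rpy [ 179.6   -2.4 -179.7] F [ 0.3  0.4 -2.3] gap 25.7
1 rows
[[[-0.0154,-0.007,0.0258],[0.006,-0.042,0.006],0.9]]
```

View pics/w39.png

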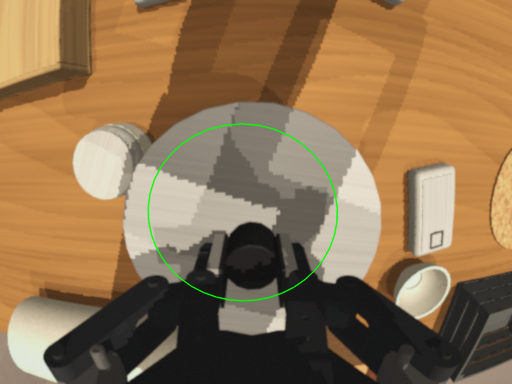

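Emit:
carry_out(increments=[[[-0.012, -0.007, 0], [0.006, -0.042, 0.006], 0.9], [[-0.002, 0, 0.008], [0, 0, 0], 0.9], [[0, 0, 0.01], [0, 0, 0], 0.9], [[0, 0, 0.004], [0, 0, 0], 0.9], [[0, 0, 0], [0, 0, 0], 0.9], [[0, 0, 0], [0, 0, 0], 0.9]])

```text
time: 39.8
tool_pos: [678.1, -197.2, 70.2]
tcp_rot: [179.8, -0.3, -179.6]
ft_force: [0.3, 0.3, -2.8]
finger_gap: 25.5
```

```bash
python3 plan.py "678,-205.5,60,180,38,0.9"; python3 ov.py w40 677.5,-205.5,150,70 
```

```text
t 39.8 pos [ 678.1 -197.2   70.2] rpy [ 179.8   -0.3 -179.6] F [ 0.3  0.3 -2.8] gap 25.5
1 rows
[[[0.0001,-0.0083,0.0101],[0.003,-0.005,0.007],0.9]]
```

View pics/w40.png

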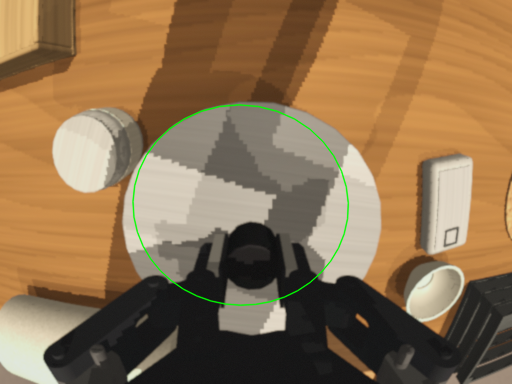

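Emit:
carry_out(increments=[[[0, -0.008, 0], [0.003, -0.005, 0.007], 0.9], [[0, 0, 0.004], [0, 0, 0], 0.9], [[0, 0, 0.003], [0, 0, 0], 0.9], [[0, 0, 0], [0, 0, 0], 0.9], [[0, 0, 0], [0, 0, 0], 0.9]])

```text
time: 40.35
tool_pos: [678.6, -206.8, 63.7]
tcp_rot: [-180.0, 0.1, 179.9]
ft_force: [0.2, 0.3, -1.1]
finger_gap: 25.3
```

```bash
python3 plan.py "678,-205.5,50,180,38,0.9"; python3 look.py scene sc41 130,170,100,100,6;  python3 ov.py w41 677.5,-205.5,150,70 
```

```text
t 40.35 pos [ 678.6 -206.8   63.7] rpy [-1.800e+02  1.000e-01  1.799e+02] F [ 0.2  0.3 -1.1] gap 25.3
1 rows
[[[0.0007,0.0013,0.0137],[-0.001,0.002,-0.001],0.9]]
```

View pics/sc41.png

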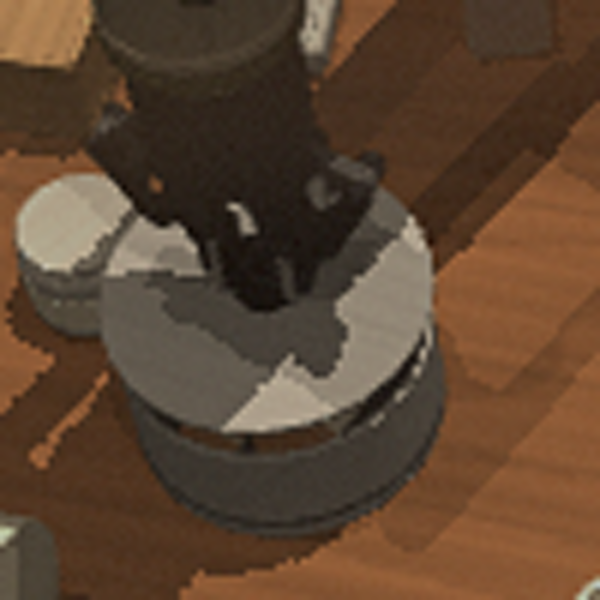

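View pics/w41.png

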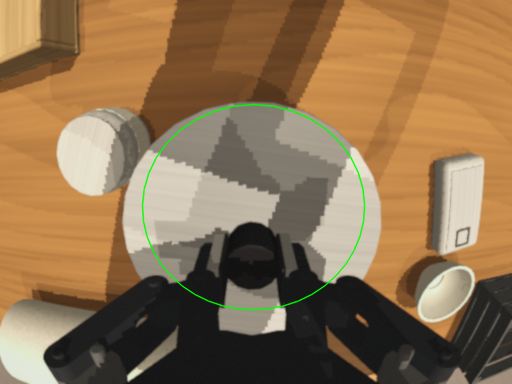

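Emit:
carry_out(increments=[[[0, 0.001, 0.006], [0, 0, 0], 0.9], [[0, 0, 0.006], [0, 0, 0], 0.9], [[0, 0, 0.002], [0, 0, 0], 0.9], [[0, 0, 0], [0, 0, 0], 0.9]])

```text
time: 40.85
tool_pos: [678.7, -205.4, 48.4]
tcp_rot: [-180.0, 0.1, 180.0]
ft_force: [-0.3, -0.4, -1.8]
finger_gap: 25.2
```

Emit:
carry_out(increments=[[[0, 0, 0.003], [0, 0, 0], 0.9], [[0, 0, 0.003], [0, 0, 0], 0.9], [[0, 0, 0], [0, 0, 0], 0.9]])

```text
time: 41.15
tool_pos: [678.9, -205.4, 42.1]
tcp_rot: [-179.9, 0.1, 180.0]
ft_force: [0.6, -0.0, -1.5]
finger_gap: 25.4
```

Emit:
carry_out(increments=[[[0, 0, 0.002], [0, 0, 0], 0.9], [[0, 0, 0], [0, 0, 0], 0.9]])

```text
time: 41.35
tool_pos: [679.3, -205.6, 42.5]
tcp_rot: [-179.9, 0.2, 180.0]
ft_force: [0.4, -0.4, -0.5]
finger_gap: 25.6
```

Emit:
carry_out(increments=[[[0, 0, 0.003], [0, 0, 0], 0.9], [[0, 0, 0.001], [0, 0, 0], 0.9]])

```text
time: 41.55
tool_pos: [680.3, -205.9, 42.0]
tcp_rot: [-179.9, 0.3, 180.0]
ft_force: [-1.0, -0.1, -0.3]
finger_gap: 25.4
```

```bash
python3 look.py scene sc42 130,170,100,100,6; python3 plan.py
```

```text
t 41.6 pos [ 680.4 -205.9   41.9] rpy [-179.9    0.3  180. ] F [-3.5  0.3  6.5] gap 25.4
0 rows
```

View pics/sc42.png

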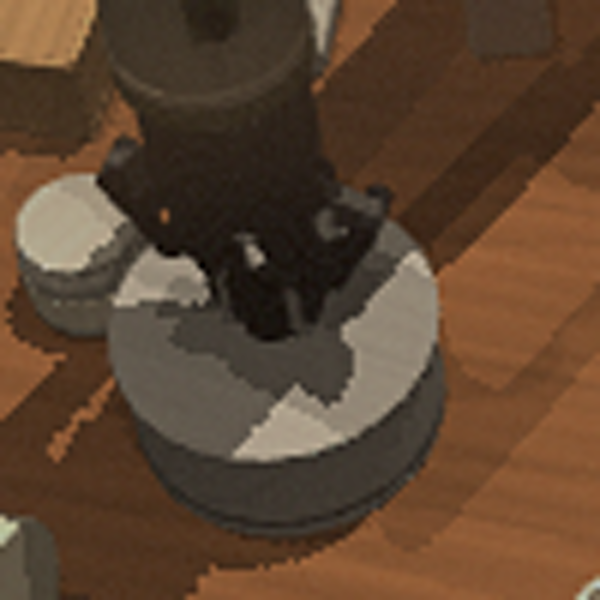

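Emit:
carry_out(increments=[[[0, 0, 0], [0, 0, 0], 0.5], [[0, 0, 0], [0, 0, 0], 0.4], [[0, 0, 0], [0, 0, 0], 0.4], [[0, 0, -0.01], [0, 0, 0], 0.4], [[0, 0, -0.03], [0, 0, 0], 0.4], [[0, 0, -0.03], [0, 0, 0], 0.4], [[0, 0, -0.02], [0, 0, 0], 0.4], [[0, 0, 0], [0, 0, 0], 0.4]])

```text
time: 42.4
tool_pos: [679.2, -205.6, 134.7]
tcp_rot: [-179.9, 0.2, 180.0]
ft_force: [-0.6, 0.1, 1.0]
finger_gap: 51.1
```

```bash
python3 look.py scene sc43; python3 plan.py "430,-172.7,105,114,42,0.1"
```

```text
t 42.45 pos [ 678.7 -205.4  133. ] rpy [-1.799e+02  1.000e-01  1.800e+02] F [-0.   0.2  0.2] gap 51.3
11 rows
[[[0.019,0.002,0.002],[0,0,0.086],0.1],[[0.027,0.001,0.003],[0,0,0.122],0.1],[[0.027,-0.002,0.003],[0,0,0.122],0.1],[[0.026,-0.005,0.003],[0,0,0.122],0.1],[[0.025,-0.008,0.003],[0,0,0.122],0.1],[[0.024,-0.012,0.003],[0,0,0.122],0.1],[[0.022,-0.014,0.003],[0,0,0.122],0.1],[[0.021,-0.017,0.003],[0,0,0.122],0.1],[[0.018,-0.019,0.003],[0,0,0.122],0.1],[[0.008,-0.011,0.001],[0,0,0.061],0.1],[[0.003,-0.004,0.001],[0,0,0.024],0.1]]
```

View pics/sc43.png

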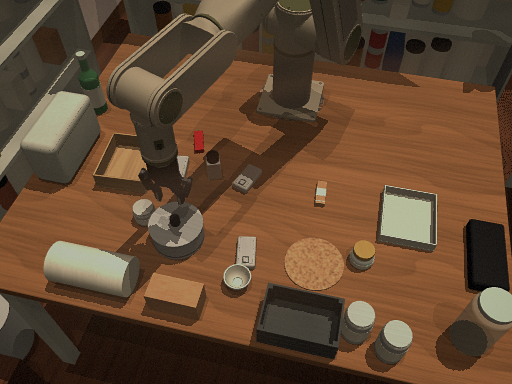

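Emit:
carry_out(increments=[[[0.019, 0.002, 0], [0, 0, 0.086], 0.1], [[0.027, 0.001, 0], [0, 0, 0.122], 0.1], [[0.027, -0.002, 0], [0, 0, 0.122], 0.1], [[0.026, -0.005, 0], [0, 0, 0.122], 0.1], [[0.025, -0.008, 0], [0, 0, 0.122], 0.1], [[0.024, -0.012, 0], [0, 0, 0.122], 0.1], [[0.022, -0.014, 0], [0, 0, 0.122], 0.1], [[0.021, -0.017, 0], [0, 0, 0.122], 0.1], [[0.018, -0.019, 0], [0, 0, 0.122], 0.1], [[0.008, -0.011, 0], [0, 0, 0.061], 0.1], [[0.002, -0.003, 0], [0, 0, 0.024], 0.1], [[0, 0, 0], [0, 0, 0], 0.1]])

```text
time: 43.65
tool_pos: [413.1, -162.8, 113.2]
tcp_rot: [-179.2, -0.9, 111.6]
ft_force: [-0.0, 0.8, -0.6]
finger_gap: 76.6
```

```bash
python3 plan.py "421.5,-172.7,70,114,42,0.1"; python3 ov.py w44 421.1,-172.7,40,95 421.1,-172.7,24,44,44,74 421.1,-172.7,24,44,44,0; python3 look.py top t44
```

```text
t 43.65 pos [ 413.1 -162.8  113.2] rpy [-179.2   -0.9  111.6] F [-0.   0.8 -0.6] gap 76.6
2 rows
[[[-0.0065,0.0024,0.0214],[-0.007,-0.008,-0.021],0.1],[[-0.0063,0.0021,0.0215],[-0.007,-0.008,-0.021],0.1]]
```

View pics/w44.png

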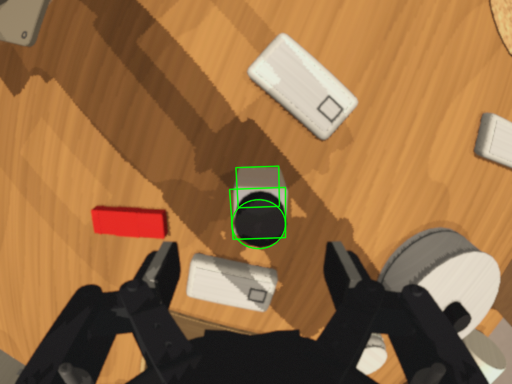

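View pics/t44.png

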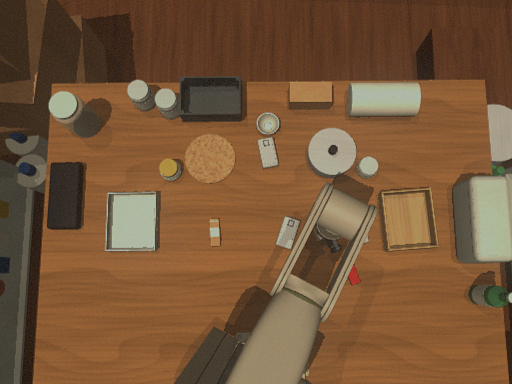

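Emit:
carry_out(increments=[[[-0.012, 0.004, 0], [-0.014, -0.016, -0.04], 0.1], [[0, 0, 0.01], [0, 0, 0], 0.1], [[0, 0, 0], [0, 0, 0], 0.1]])

```text
time: 44.05
tool_pos: [423.6, -172.8, 102.0]
tcp_rot: [-180.0, -0.0, 114.2]
ft_force: [0.1, 0.2, 0.1]
finger_gap: 76.9
```

```bash
python3 plan.py "421.5,-172.7,5,114,42,0.1"; python3 ov.py w45 421.1,-172.7,40,95 421.1,-172.7,24,44,44,74 421.1,-172.7,24,44,44,0
```

```text
t 44.05 pos [ 423.6 -172.8  102. ] rpy [-180.    -0.   114.2] F [0.1 0.2 0.1] gap 76.9
5 rows
[[[0,0,0.02],[0,0,0.001],0.1],[[0,-0.001,0.029],[0,0,0.001],0.1],[[0,-0.001,0.029],[0,0,0.001],0.1],[[0,0,0.014],[0,0,0],0.1],[[0,0,0.006],[0,0,0],0.1]]
```

View pics/w45.png

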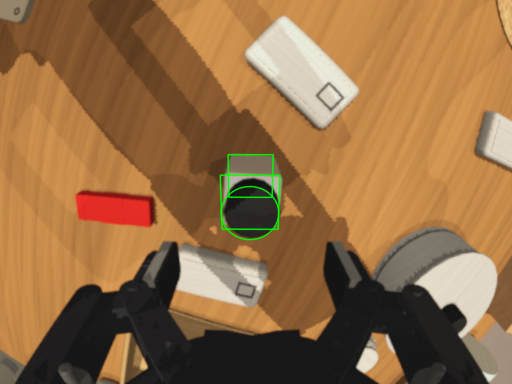

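Emit:
carry_out(increments=[[[0.001, 0, 0.02], [0, 0, 0], 0.1], [[0.001, 0, 0.025], [0, 0, 0], 0.1], [[0, 0, 0.025], [0, 0, 0], 0.1], [[0, 0, 0.01], [0, 0, 0], 0.1], [[0, 0, 0.002], [0, 0, 0], 0.1], [[0, 0, 0], [0, 0, 0], 0.1]])

```text
time: 44.7
tool_pos: [425.1, -170.8, 19.8]
tcp_rot: [179.9, 0.0, 114.1]
ft_force: [0.1, -0.2, 0.7]
finger_gap: 76.8
```

```bash
python3 plan.py "421.5,-171,5,114,42,0.1"; python3 ov.py w46 421.1,-172.7,40,95; python3 look.py scene sc46 160,110,110,90,6
```

```text
t 44.7 pos [ 425.1 -170.8   19.8] rpy [179.9   0.  114.1] F [ 0.1 -0.2  0.7] gap 76.8
1 rows
[[[0.0013,-0.0034,0.0148],[0.001,0.001,0.002],0.1]]
```

View pics/w46.png

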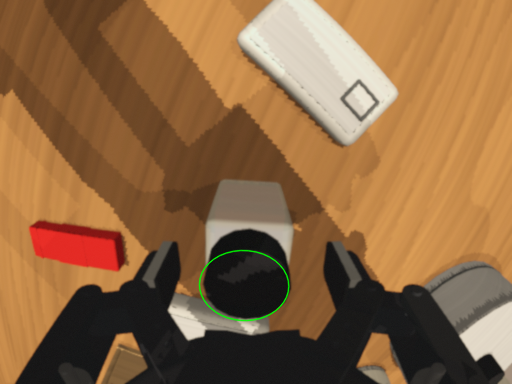

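View pics/sc46.png

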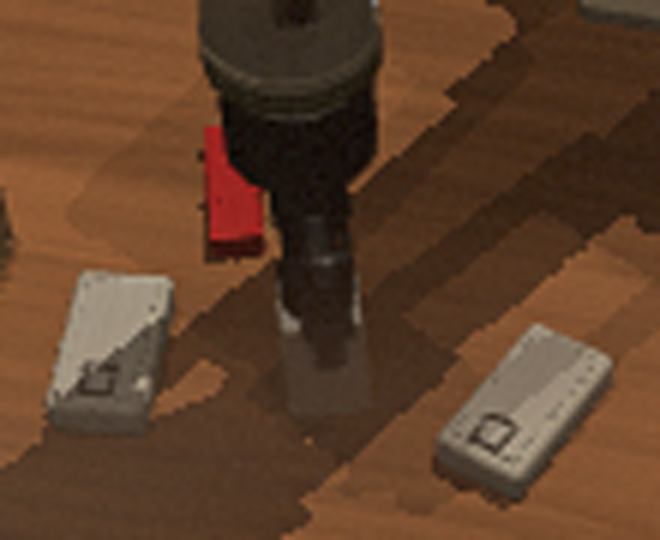

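Emit:
carry_out(increments=[[[0.001, -0.002, 0.007], [0, 0, 0], 0.1], [[0, 0, 0.004], [0, 0, 0], 0.1], [[0, 0, 0], [0, 0, 0], 0.3], [[0, 0, 0], [0, 0, 0], 0.7], [[0, 0, 0], [0, 0, 0], 0.7], [[0, 0, 0], [0, 0, 0], 0.7], [[0, 0, 0], [0, 0, 0], 0.7]], newtons=80)

```text
time: 45.5
tool_pos: [425.8, -172.7, 12.2]
tcp_rot: [179.7, 0.4, 114.1]
ft_force: [0.1, 0.3, -1.4]
finger_gap: 42.8
```

```bash
python3 plan.py; python3 ov.py w47 421.1,-172.7,40,95; python3 look.py scene sc47 160,110,110,90,6
```

```text
t 45.5 pos [ 425.8 -172.7   12.2] rpy [179.7   0.4 114.1] F [ 0.1  0.3 -1.4] gap 42.8
0 rows
```

View pics/w47.png

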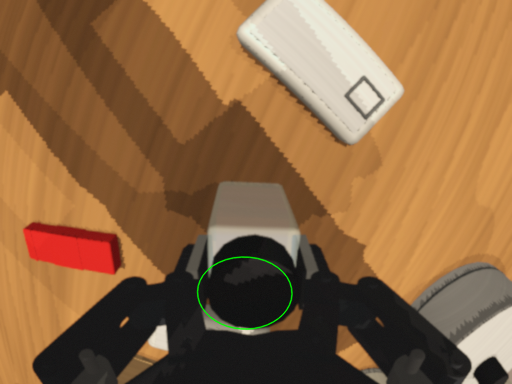

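Emit:
carry_out(increments=[[[0, 0, -0.01], [0, 0, 0], 0.7], [[0, 0, -0.03], [0, 0, 0], 0.7], [[0, 0, -0.035], [0, 0, 0], 0.7], [[0, 0, -0.025], [0, 0, 0], 0.7], [[0, 0, -0.01], [0, 0, 0], 0.7], [[0, 0, 0], [0, 0, 0], 0.7]])

```text
time: 46.2
tool_pos: [423.4, -171.3, 127.1]
tcp_rot: [179.8, 0.2, 114.1]
ft_force: [-0.2, -0.3, -1.0]
finger_gap: 42.6
```

```bash
python3 plan.py "457.5,-440,125,114,40,0.7"
```

```text
t 46.2 pos [ 423.4 -171.3  127.1] rpy [179.8   0.2 114.1] F [-0.2 -0.3 -1. ] gap 42.6
9 rows
[[[-0.025,-0.007,0],[0,0,0],0.7],[[-0.035,-0.011,0],[0,0.001,0],0.7],[[-0.035,-0.011,0],[0,0.001,0],0.7],[[-0.035,-0.011,0],[0,0.001,0],0.7],[[-0.035,-0.011,0],[0,0.001,0],0.7],[[-0.035,-0.011,0],[0,0.001,0],0.7],[[-0.035,-0.011,0],[0,0.001,0],0.7],[[-0.018,-0.005,0],[0,0,0],0.7],[[-0.007,-0.002,0],[0,0,0],0.7]]
```

Emit:
carry_out(increments=[[[-0.025, -0.007, 0], [0, 0, 0], 0.7], [[-0.035, -0.011, -0.001], [0, 0, 0], 0.7], [[-0.035, -0.011, -0.001], [0, 0, 0], 0.7], [[-0.035, -0.011, 0], [0, 0, 0], 0.7], [[-0.035, -0.011, 0], [0, 0, 0], 0.7], [[-0.035, -0.011, 0], [0, 0, 0], 0.7], [[-0.035, -0.011, 0], [0, 0, 0], 0.7], [[-0.018, -0.005, 0], [0, 0, 0], 0.7], [[-0.007, -0.002, 0], [0, 0, 0], 0.7], [[0, 0, 0], [0, 0, 0], 0.7], [[0, 0, 0], [0, 0, 0], 0.7]])

```text
time: 47.3
tool_pos: [451.8, -444.1, 109.9]
tcp_rot: [-179.9, -1.0, 114.3]
ft_force: [0.3, 0.9, -1.3]
finger_gap: 42.3
```

```bash
python3 plan.py "457.5,-445,60,114,40,0.7"; python3 ov.py w48 457.5,-445.6,1.6,190,160,60
```

```text
t 47.3 pos [ 451.8 -444.1  109.9] rpy [-179.9   -1.   114.3] F [ 0.3  0.9 -1.3] gap 42.3
2 rows
[[[-0.002,0.0025,0.0249],[-0.001,-0.008,0.002],0.7],[[-0.0018,0.0025,0.025],[-0.001,-0.008,0.002],0.7]]
```

View pics/w48.png

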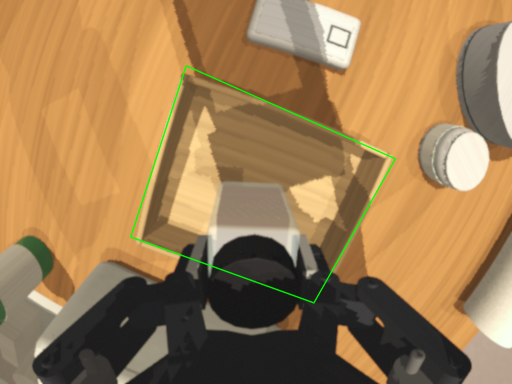

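Emit:
carry_out(increments=[[[-0.003, 0.004, 0.01], [-0.002, -0.016, 0], 0.7], [[0, 0, 0.025], [0, 0, 0], 0.7], [[0, 0, 0.025], [0, 0, 0], 0.7], [[0, 0, 0.01], [0, 0, 0], 0.7], [[0, 0, 0.003], [0, 0, 0], 0.7], [[0, 0, 0], [0, 0, 0], 0.7]])

```text
time: 47.95
tool_pos: [459.1, -439.5, 37.8]
tcp_rot: [179.9, 0.1, 114.6]
ft_force: [0.7, -0.1, -1.3]
finger_gap: 43.0
```

Emit:
carry_out(increments=[[[-0.003, 0, 0.008], [0, 0, 0], 0.7], [[0, 0, 0.006], [0, 0, 0], 0.7], [[0, 0, 0.002], [0, 0, 0], 0.7], [[0, 0, 0], [0, 0, 0], 0.7]])

```text
time: 48.35
tool_pos: [462.2, -444.1, 24.2]
tcp_rot: [179.8, 0.4, 114.6]
ft_force: [-0.1, -0.4, -0.8]
finger_gap: 42.6
```

```bash
python3 plan.py; python3 look.py scene sc49 60,100,130,100,5
```

```text
t 48.35 pos [ 462.2 -444.1   24.2] rpy [179.8   0.4 114.6] F [-0.1 -0.4 -0.8] gap 42.6
0 rows
```

View pics/sc49.png

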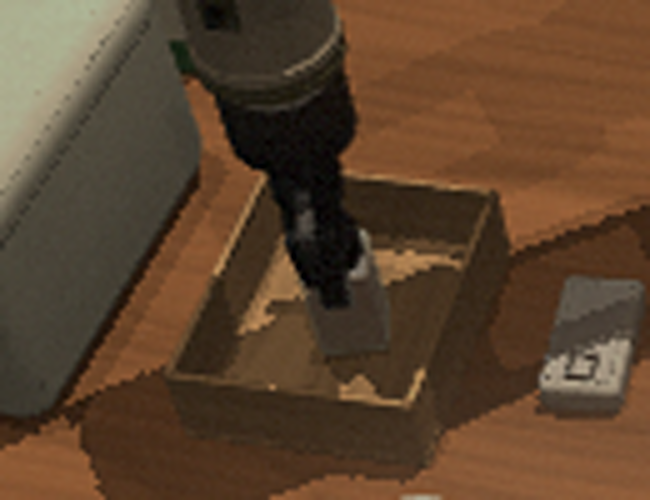

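Close to the floor; lower until contact.

Emit:
carry_out(increments=[[[0, 0, 0.004], [0, 0.005, 0], 0.7], [[0, 0, 0.002], [0, 0, 0], 0.7], [[0, 0, 0], [0, 0, 0], 0.7]])

```text
time: 48.7
tool_pos: [462.6, -444.8, 18.6]
tcp_rot: [179.8, 0.2, 114.6]
ft_force: [0.8, 0.2, -1.3]
finger_gap: 42.7
```

Emit:
carry_out(increments=[[[0, 0, 0.002], [0, 0, 0], 0.7], [[0, 0, 0], [0, 0, 0], 0.4], [[0, 0, 0], [0, 0, 0], 0.25], [[0, 0, 0], [0, 0, 0], 0.25], [[0, 0, 0], [0, 0, 0], 0.25], [[0, 0, -0.01], [0, 0, 0], 0.25], [[0, 0, -0.03], [0, 0, 0], 0.25], [[0, 0, -0.04], [0, 0, 0], 0.25], [[0, 0, -0.03], [0, 0, 0], 0.25], [[0, 0, 0], [0, 0, 0], 0.25]])

```text
time: 49.7
tool_pos: [461.9, -444.4, 133.4]
tcp_rot: [179.8, 0.2, 114.6]
ft_force: [-0.4, -0.9, 0.4]
finger_gap: 64.2
```

```bash
python3 plan.py "425,-285,120,188,40,0.15"; python3 look.py wrist w50
```

```text
t 49.7 pos [ 461.9 -444.4  133.4] rpy [179.8   0.2 114.6] F [-0.4 -0.9  0.4] gap 64.2
12 rows
[[[0.011,0.002,0.001],[0,0,-0.086],0.15],[[0.015,0.004,0.001],[0,0,-0.123],0.15],[[0.014,0.006,0.001],[0,0,-0.123],0.15],[[0.014,0.008,0.001],[0,0,-0.123],0.15],[[0.012,0.01,0.001],[0,0,-0.123],0.15],[[0.011,0.011,0.001],[0,0,-0.123],0.15],[[0.01,0.012,0.001],[0,0,-0.123],0.15],[[0.008,0.013,0.001],[0,0,-0.123],0.15],[[0.006,0.014,0.001],[0,0,-0.123],0.15],[[0.005,0.015,0.001],[0,0,-0.123],0.15],[[0.001,0.008,0.001],[0,0,-0.062],0.15],[[0,0.003,0],[0,0,-0.025],0.15]]
```

View pics/w50.png

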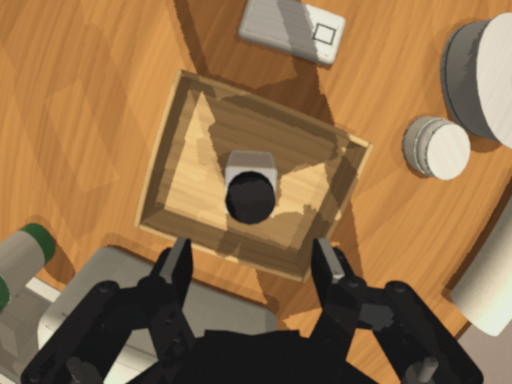

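Emit:
carry_out(increments=[[[0.011, 0.002, 0], [0, 0, -0.086], 0.15], [[0.015, 0.004, 0], [0, 0, -0.123], 0.15], [[0.014, 0.006, 0], [0, 0, -0.123], 0.15], [[0.014, 0.008, 0], [0, 0, -0.123], 0.15], [[0.012, 0.01, 0], [0, 0, -0.123], 0.15], [[0.011, 0.011, 0], [0, 0, -0.123], 0.15], [[0.01, 0.012, 0], [0, 0, -0.123], 0.15], [[0.008, 0.013, 0], [0, 0, -0.123], 0.15], [[0.006, 0.014, 0], [0, 0, -0.123], 0.15], [[0.005, 0.015, 0], [0, 0, -0.123], 0.15], [[0.001, 0.007, 0], [0, 0, -0.062], 0.15], [[0, 0.002, 0], [0, 0, -0.025], 0.15]])

```text
time: 50.95
tool_pos: [412.3, -276.1, 117.5]
tcp_rot: [179.0, -0.6, -169.1]
ft_force: [0.0, 0.6, -0.0]
finger_gap: 72.5
```

Emit:
carry_out(increments=[[[0, 0, 0], [0, 0, 0], 0.15]])

```text
time: 51.05
tool_pos: [411.9, -275.6, 116.8]
tcp_rot: [178.9, -0.7, -169.1]
ft_force: [-0.1, -0.0, -0.6]
finger_gap: 72.5
```

```bash
python3 plan.py "434.4,-288.9,20,188,40,0.15"; python3 ov.py w51 434.4,-288.9,8,100,54,24
```

```text
t 51.05 pos [ 411.9 -275.6  116.8] rpy [ 178.9   -0.7 -169.1] F [-0.1 -0.  -0.6] gap 72.5
5 rows
[[[-0.004,-0.004,0.02],[0.004,-0.003,0.011],0.15],[[-0.006,-0.005,0.028],[0.005,-0.004,0.015],0.15],[[-0.006,-0.005,0.028],[0.005,-0.004,0.015],0.15],[[-0.003,-0.002,0.014],[0.003,-0.002,0.008],0.15],[[-0.001,-0.001,0.006],[0.001,-0.001,0.003],0.15]]
```

View pics/w51.png

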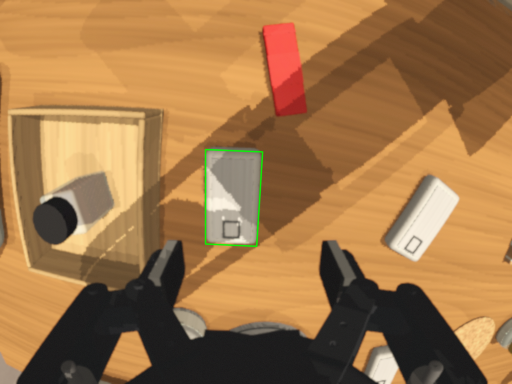

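Emit:
carry_out(increments=[[[-0.018, -0.017, 0.015], [0.018, -0.013, 0.052], 0.15], [[-0.001, 0, 0.03], [0, 0, 0], 0.15], [[0, 0, 0.03], [0, 0, 0], 0.15], [[0, 0, 0.02], [0, 0, 0], 0.15], [[0, 0, 0.01], [0, 0, 0], 0.15], [[0, 0, 0.002], [0, 0, 0], 0.15], [[0, 0, 0], [0, 0, 0], 0.15]])

```text
time: 51.8
tool_pos: [435.8, -293.1, 6.2]
tcp_rot: [-179.9, 0.2, -173.0]
ft_force: [0.4, -0.8, -0.2]
finger_gap: 72.6
```

```bash
python3 plan.py "434.4,-288.9,-34,188,40,0.15"; python3 ov.py w52 434.4,-288.9,8,100,54,24
```

```text
t 51.8 pos [ 435.8 -293.1    6.2] rpy [-179.9    0.2 -173. ] F [ 0.4 -0.8 -0.2] gap 72.6
2 rows
[[[0.0005,0.0022,0.0201],[-0.001,0.001,-0.008],0.15],[[0.0004,0.0022,0.0201],[-0.001,0.001,-0.008],0.15]]
```

View pics/w52.png

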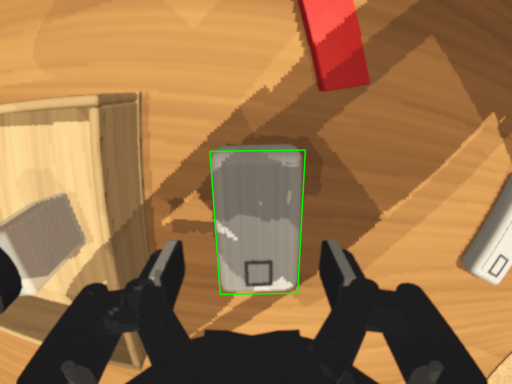

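Emit:
carry_out(increments=[[[0.001, 0.004, 0.012], [0, 0, -0.015], 0.15], [[0, 0, 0.013], [0, 0, 0], 0.15], [[0, 0, 0.006], [0, 0, 0], 0.15], [[0, 0, 0.002], [0, 0, 0], 0.15], [[0, 0, 0], [0, 0, 0], 0.15]])

```text
time: 52.35
tool_pos: [436.5, -290.7, -26.4]
tcp_rot: [-179.6, 0.4, -172.0]
ft_force: [-0.3, -0.6, -0.1]
finger_gap: 72.4
```

Emit:
carry_out(increments=[[[0.002, 0.001, 0.002], [-0.004, 0.004, 0], 0.15], [[0, 0, 0.001], [0, 0, 0], 0.3], [[0, 0, 0], [0, 0, 0], 0.6], [[0, 0, 0], [0, 0, 0], 0.6], [[0, 0, 0], [0, 0, 0], 0.6], [[0, 0, 0], [0, 0, 0], 0.6], [[0, 0, -0.01], [0, 0, 0], 0.6], [[0, 0, -0.03], [0, 0, 0], 0.6], [[0, 0, -0.04], [0, 0, 0], 0.6], [[0, 0, -0.035], [0, 0, 0], 0.6], [[0, 0, -0.015], [0, 0, 0], 0.6], [[0, 0, 0], [0, 0, 0], 0.6]])

```text
time: 53.55
tool_pos: [432.9, -288.9, 107.9]
tcp_rot: [-179.9, 0.1, -172.0]
ft_force: [1.2, 0.2, -1.9]
finger_gap: 52.0
```

```bash
python3 plan.py "430,476.5,110,180,42,0.6"; python3 look.py wrist w53
```

```text
t 53.55 pos [ 432.9 -288.9  107.9] rpy [-1.799e+02  1.000e-01 -1.720e+02] F [ 1.2  0.2 -1.9] gap 52.0
21 rows
[[[-0.004,0.027,0],[0,0,0.005],0.6],[[-0.005,0.039,0],[0,0,0.007],0.6],[[-0.005,0.039,0],[0,0,0.007],0.6],[[-0.005,0.039,0],[0,0,0.007],0.6],[[-0.004,0.039,0],[0,0,0.007],0.6],[[-0.004,0.039,0],[0,0,0.007],0.6],[[-0.004,0.039,0],[0,0,0.007],0.6],[[-0.003,0.039,0],[0,0,0.007],0.6],[[-0.003,0.039,0],[0,0,0.007],0.6],[[-0.003,0.039,0],[0,0,0.007],0.6],[[-0.003,0.039,0],[0,0,0.007],0.6],[[-0.002,0.039,0],[0,0,0.007],0.6]]
[[[-0.002,0.039,0],[0,0,0.007],0.6],[[-0.002,0.039,0],[0,0,0.007],0.6],[[-0.001,0.039,0],[0,0,0.007],0.6],[[-0.001,0.039,0],[0,0,0.007],0.6],[[-0.001,0.039,0],[0,0,0.007],0.6],[[-0.001,0.039,0],[0,0,0.007],0.6],[[0,0.039,0],[0,0,0.007],0.6],[[0,0.02,0],[0,0,0.004],0.6],[[0,0.008,0],[0,0,0.001],0.6]]
```

View pics/w53.png

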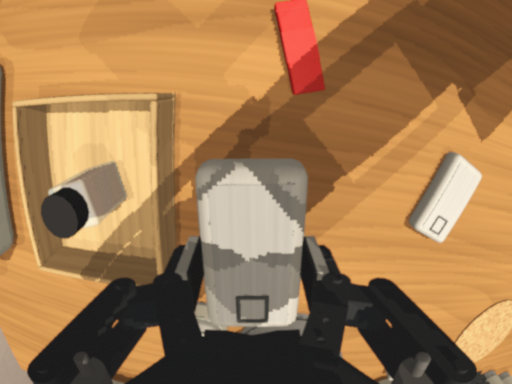

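Emit:
carry_out(increments=[[[-0.004, 0.027, -0.001], [0, 0, 0.005], 0.6], [[-0.005, 0.039, -0.001], [0, 0, 0.007], 0.6], [[-0.005, 0.042, -0.001], [0, 0, 0.007], 0.6], [[-0.005, 0.042, -0.001], [0, 0, 0.007], 0.6], [[-0.004, 0.042, -0.001], [0, 0, 0.007], 0.6], [[-0.004, 0.042, -0.001], [0, 0, 0.007], 0.6], [[-0.004, 0.042, -0.001], [0, 0, 0.007], 0.6], [[-0.003, 0.042, -0.001], [0, 0, 0.007], 0.6], [[-0.003, 0.042, -0.001], [0, 0, 0.007], 0.6], [[-0.003, 0.042, -0.001], [0, 0, 0.007], 0.6], [[-0.003, 0.042, -0.001], [0, 0, 0.007], 0.6], [[-0.002, 0.042, -0.001], [0, 0, 0.007], 0.6]])

```text
time: 54.8
tool_pos: [418.1, 213.6, 102.3]
tcp_rot: [179.9, -1.2, -177.5]
ft_force: [1.4, -0.4, -1.4]
finger_gap: 51.6
```

```bash
python3 plan.py "425,470,115,180,42,0.6"
```

```text
t 54.8 pos [418.1 213.6 102.3] rpy [ 179.9   -1.2 -177.5] F [ 1.4 -0.4 -1.4] gap 51.6
9 rows
[[[-0.002,0.024,-0.001],[0,-0.002,0.004],0.6],[[-0.002,0.035,-0.002],[0,-0.003,0.006],0.6],[[-0.002,0.035,-0.002],[0,-0.003,0.006],0.6],[[-0.002,0.035,-0.002],[0,-0.003,0.006],0.6],[[-0.002,0.035,-0.002],[0,-0.003,0.006],0.6],[[-0.001,0.035,-0.002],[0,-0.003,0.006],0.6],[[-0.001,0.035,-0.002],[0,-0.003,0.006],0.6],[[-0.001,0.017,-0.001],[0,-0.001,0.003],0.6],[[0,0.007,0],[0,-0.001,0.001],0.6]]
```

Emit:
carry_out(increments=[[[-0.003, 0.03, -0.001], [0, -0.002, 0.004], 0.6], [[-0.003, 0.035, -0.002], [0, -0.003, 0.006], 0.6], [[-0.003, 0.035, -0.002], [0, -0.003, 0.006], 0.6], [[-0.003, 0.035, -0.002], [0, -0.003, 0.006], 0.6], [[-0.002, 0.035, -0.002], [0, -0.003, 0.006], 0.6], [[-0.002, 0.033, -0.002], [0, -0.003, 0.006], 0.6], [[-0.001, 0.028, -0.001], [0, -0.003, 0.006], 0.6], [[-0.001, 0.014, -0.001], [0, -0.001, 0.003], 0.6], [[0, 0.005, 0], [0, -0.001, 0.001], 0.6], [[0, 0, 0], [0, 0, 0], 0.6], [[0, 0, 0], [0, 0, 0], 0.6]])

```text
time: 55.9
tool_pos: [416.4, 472.7, 92.8]
tcp_rot: [-179.1, -1.2, -179.7]
ft_force: [0.2, -0.4, -2.1]
finger_gap: 51.4
```

```bash
python3 plan.py "425,476,60,180,42,0.6"; python3 ov.py w54 460.8,444.8,0.3,190,160,35
```

```text
t 55.9 pos [416.4 472.7  92.8] rpy [-179.1   -1.2 -179.7] F [ 0.2 -0.4 -2.1] gap 51.4
1 rows
[[[-0.0093,0.0038,0.0326],[-0.016,-0.021,0.005],0.6]]
```

View pics/w54.png

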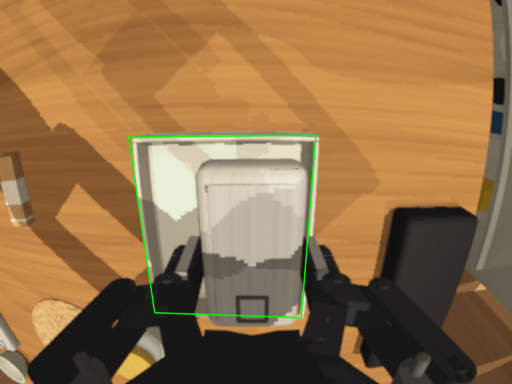

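Emit:
carry_out(increments=[[[-0.008, 0.001, 0], [-0.016, -0.021, 0.005], 0.6], [[0, 0, 0.015], [0, 0, 0], 0.6], [[0, 0, 0.025], [0, 0, 0], 0.6], [[0, 0, 0.012], [0, 0, 0], 0.6], [[0, 0, 0.004], [0, 0, 0], 0.6], [[0, 0, 0], [0, 0, 0], 0.6], [[0, 0, 0], [0, 0, 0], 0.6]])

```text
time: 56.65
tool_pos: [426.7, 470.1, 33.5]
tcp_rot: [179.9, 0.1, 179.7]
ft_force: [0.9, 0.5, -0.3]
finger_gap: 51.6
```

```bash
python3 plan.py "425,474,0,180,42,0.6"; python3 ov.py w55 460.8,444.8,0.3,190,160,35
```

```text
t 56.65 pos [426.7 470.1  33.5] rpy [1.799e+02 1.000e-01 1.797e+02] F [ 0.9  0.5 -0.3] gap 51.6
1 rows
[[[0.0018,0.0039,0.0336],[0.002,0.002,-0.005],0.6]]
```

View pics/w55.png

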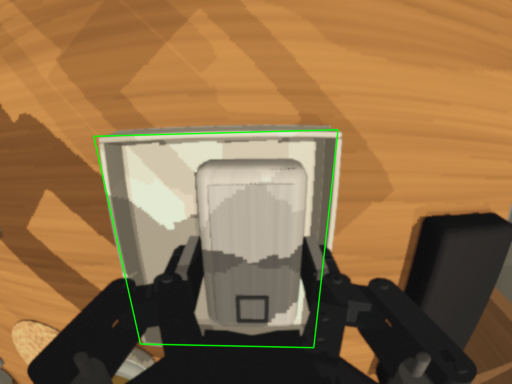

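Emit:
carry_out(increments=[[[0, 0.002, 0.01], [0.002, 0.002, 0], 0.6], [[0, 0, 0.018], [0, 0, 0], 0.6], [[0, 0, 0.014], [0, 0, 0], 0.6], [[0, 0, 0.006], [0, 0, 0], 0.6], [[0, 0, 0.002], [0, 0, 0], 0.6], [[0, 0, 0], [0, 0, 0], 0.6]])

```text
time: 57.3
tool_pos: [428.7, 474.9, -16.2]
tcp_rot: [179.8, 0.2, 179.7]
ft_force: [-0.1, -1.3, -2.3]
finger_gap: 51.6
```

Emit:
carry_out(increments=[[[0.002, -0.001, 0.004], [0, 0, 0], 0.6], [[0, 0, 0.002], [0, 0, 0], 0.6], [[0, 0, 0], [0, 0, 0], 0.28], [[0, 0, 0], [0, 0, 0], 0.28], [[0, 0, 0], [0, 0, 0], 0.28], [[0, 0, -0.01], [0, 0, 0], 0.28], [[0, 0, -0.025], [0, 0, 0], 0.28], [[0, 0, -0.025], [0, 0, 0], 0.28], [[0, 0, -0.01], [0, 0, 0], 0.6], [[0, 0, 0], [0, 0, 0], 1.0], [[0, 0, 0], [0, 0, 0], 1.0]])

```text
time: 58.4
tool_pos: [428.3, 475.4, 55.4]
tcp_rot: [179.5, 0.5, 179.7]
ft_force: [-0.0, -0.3, -0.3]
finger_gap: 18.4
```

```bash
python3 plan.py "425,432,45,180,42,1" "425,432,-15,180,42,1" "425,449,-15,180,42,1"; python3 ov.py w56 460.8,444.8,0.3,190,160,35; python3 look.py top t56 90,170,90,100,6
```

```text
t 58.4 pos [428.3 475.4  55.4] rpy [179.5   0.5 179.7] F [-0.  -0.3 -0.3] gap 18.4
5 rows
[[[0.0016,-0.0218,0.005],[0.004,0.004,-0.002],1],[[0.0016,-0.0217,0.0051],[0.004,0.004,-0.002],1],[[0,0,0.03],[0,0,0],1],[[0,0,0.03],[0,0,0],1],[[0,0.017,0],[0,0,0],1]]
```

View pics/w56.png

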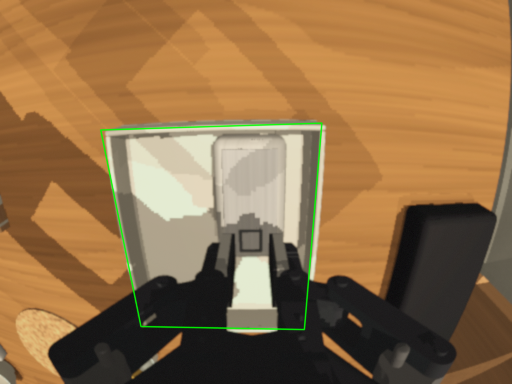

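Emit:
carry_out(increments=[[[0.001, -0.025, 0.002], [0.004, 0.004, 0], 1.0], [[0.001, -0.022, 0.01], [0.004, 0.004, 0], 1.0], [[0, -0.003, 0.025], [0, 0, 0], 1.0], [[0, 0, 0.02], [0, 0, 0], 1.0], [[0, 0, 0.006], [0, 0, 0], 1.0], [[0, 0, 0], [0, 0, 0], 1.0]])

```text
time: 59.1
tool_pos: [421.9, 420.4, -17.1]
tcp_rot: [-179.6, -0.4, 179.8]
ft_force: [0.3, -0.5, 0.1]
finger_gap: 0.3
```

```bash
python3 plan.py  "427,449,-17,180,42,1"; python3 ov.py w57 460.8,444.8,0.3,190,160,35
```

```text
t 59.1 pos [421.9 420.4 -17.1] rpy [-179.6   -0.4  179.8] F [ 0.3 -0.5  0.1] gap 0.3
1 rows
[[[-0.0049,0.0287,-0.0004],[-0.007,-0.007,-0.004],1]]
```

View pics/w57.png

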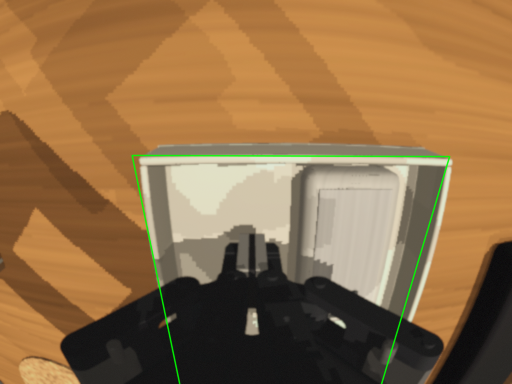

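Emit:
carry_out(increments=[[[-0.004, 0.008, 0], [-0.007, -0.007, 0], 1.0], [[0, 0.008, 0], [0, 0, 0], 1.0], [[0, 0.006, 0], [0, 0, 0], 1.0], [[0, 0.003, 0], [0, 0, 0], 1.0], [[0, 0, 0], [0, 0, 0], 1.0]])

```text
time: 59.65
tool_pos: [428.3, 450.4, -13.2]
tcp_rot: [179.8, 0.2, 179.8]
ft_force: [-0.5, -0.4, 0.1]
finger_gap: 0.0
```

```bash
python3 plan.py  "427,449,-17,180,42,1"; python3 ov.py w58 460.8,444.8,0.3,190,160,35
```

```text
t 59.65 pos [428.3 450.4 -13.2] rpy [179.8   0.2 179.8] F [-0.5 -0.4  0.1] gap 0.0
1 rows
[[[0.0013,-0.0014,0.0038],[0.004,0.004,-0.003],1]]
```

View pics/w58.png

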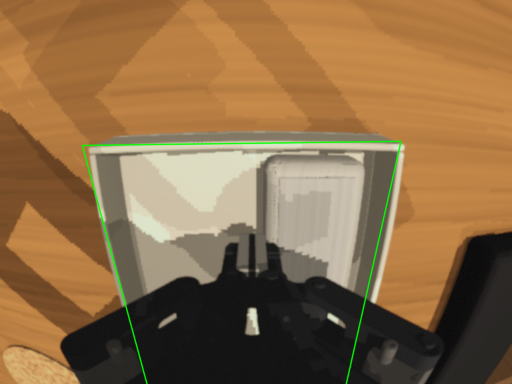

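```bash
python3 - <<'E'
from bench import r
from h import *
s=r.snapshot("wrist"); print(p2w(s,[[268,180],[363,180],[268,158],[363,158]],28,True).round(1)); p=r.sense()["tool_pos"]
for z in (5,15,25,35): print(z,w2p(s,[[p[0]-11,p[1]+14.5,z],[p[0]+11,p[1]+14.5,z]],True).round(0).tolist())
cv2.imwrite("pics/w59.png",cv2.resize(s["image"][150:300,180:400],None,fx=3.5,fy=3.5,interpolation=cv2.INTER_CUBIC))
E
python3 look.py scene sc59 360,160,90,90,7
```

```text
[[387.9 458.5  28. ]
 [387.9 508.3  28. ]
 [376.8 458.4  28. ]
 [376.2 507.   28. ]]
5 [[275.0, 215.0], [274.0, 247.0]]
15 [[276.0, 223.0], [275.0, 255.0]]
25 [[278.0, 230.0], [276.0, 264.0]]
35 [[279.0, 239.0], [278.0, 274.0]]
```

View pics/w59.png

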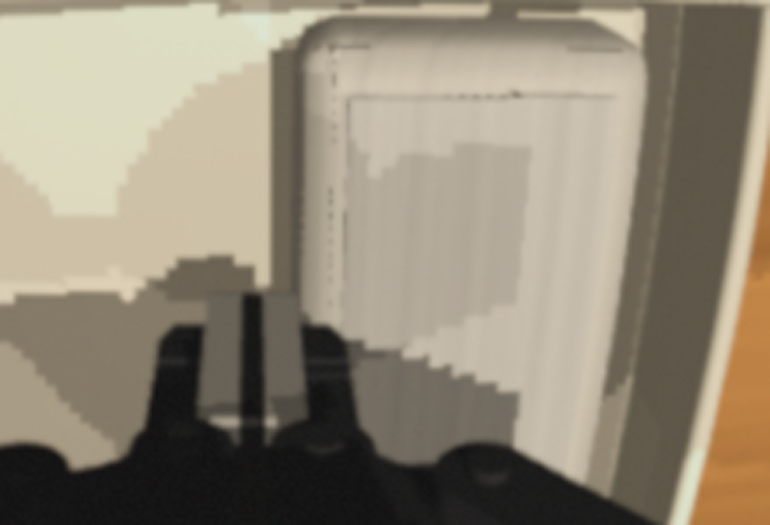

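View pics/sc59.png

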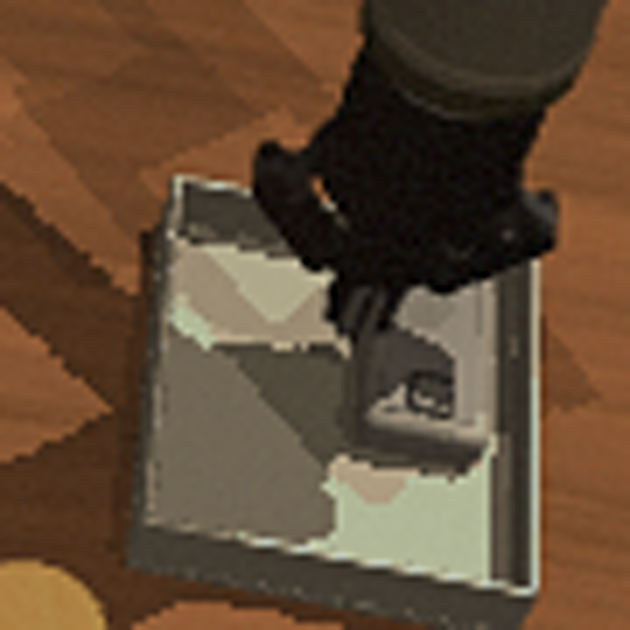

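Emit:
carry_out(increments=[[[0, -0.012, 0], [0.004, 0.004, 0], 1.0], [[0, -0.004, 0.005], [0, 0, 0], 1.0], [[0, 0, 0.006], [0, 0, 0], 1.0], [[0, 0, 0.003], [0, 0, 0], 1.0], [[0, 0, 0], [0, 0, 0], 1.0]])

```text
time: 60.3
tool_pos: [428.1, 431.0, -29.0]
tcp_rot: [-179.9, -0.0, 179.7]
ft_force: [1.5, 1.4, -0.0]
finger_gap: 0.0
```

Emit:
carry_out(increments=[[[0, 0.007, 0], [0, 0, 0], 1.0], [[0, 0.007, 0], [0, 0, 0], 1.0], [[0, 0.006, 0], [0, 0, 0], 1.0], [[0, 0, 0], [0, 0, 0], 1.0]])

```text
time: 60.7
tool_pos: [428.1, 453.0, -29.2]
tcp_rot: [-179.9, -0.1, 179.7]
ft_force: [0.7, -0.6, -0.8]
finger_gap: 0.3
```

```bash
python3 plan.py  "427,449,-17,180,42,1"; python3 ov.py w60 460.8,444.8,0.3,190,160,35
```

```text
t 60.7 pos [428.1 453.  -29.2] rpy [-1.799e+02 -1.000e-01  1.797e+02] F [ 0.7 -0.6 -0.8] gap 0.3
1 rows
[[[0.0011,-0.004,-0.0122],[-0.001,-0.001,-0.005],1]]
```

View pics/w60.png

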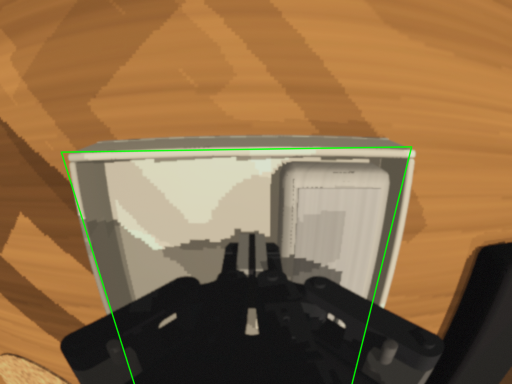

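Emit:
carry_out(increments=[[[0, -0.004, -0.01], [0, 0, 0], 0.9], [[0, -0.01, -0.03], [0, 0, 0], 0.5], [[0, -0.02, -0.04], [0, 0, 0], 0.15], [[0, -0.04, -0.035], [0, 0, 0], 0.15], [[0, -0.045, -0.01], [0, 0, 0.03], 0.15], [[0, -0.045, 0], [0, 0, 0.03], 0.15], [[0, -0.045, 0], [0, 0, 0.03], 0.15], [[0, -0.045, 0], [0, 0, 0.03], 0.15], [[0, -0.045, 0], [0, 0, 0.03], 0.15], [[0, -0.045, 0], [0, 0, 0.03], 0.15], [[0, -0.045, 0], [0, 0, 0.03], 0.15], [[0, -0.03, 0], [0, 0, 0.03], 0.15]])

```text
time: 61.95
tool_pos: [393.1, 26.9, 108.9]
tcp_rot: [179.7, 0.9, 165.9]
ft_force: [0.7, -0.5, 0.5]
finger_gap: 72.6
```

```bash
python3 plan.py  "420,-60,100,161,42,0.15"
```

```text
t 61.95 pos [393.1  26.9 108.9] rpy [179.7   0.9 165.9] F [ 0.7 -0.5  0.5] gap 72.6
5 rows
[[[-0.01,-0.016,0.002],[0.001,0.003,0.018],0.15],[[-0.014,-0.023,0.003],[0.002,0.005,0.025],0.15],[[-0.015,-0.022,0.003],[0.002,0.005,0.025],0.15],[[-0.008,-0.011,0.001],[0.001,0.002,0.013],0.15],[[-0.003,-0.004,0.001],[0,0.001,0.005],0.15]]
```

Emit:
carry_out(increments=[[[-0.01, -0.014, 0], [0.001, 0.003, 0.018], 0.15], [[-0.014, -0.02, 0], [0.002, 0.005, 0.025], 0.15], [[-0.015, -0.018, 0], [0.002, 0.005, 0.025], 0.15], [[-0.008, -0.009, 0], [0, 0.002, 0.013], 0.15], [[-0.003, -0.003, 0], [0, 0, 0.005], 0.15], [[0, 0, 0], [0, 0, 0], 0.15], [[0, 0, 0], [0, 0, 0], 0.15]])

```text
time: 62.65
tool_pos: [423.1, -55.8, 114.0]
tcp_rot: [179.9, 0.5, 160.3]
ft_force: [0.8, 0.3, 0.7]
finger_gap: 72.8
```

```bash
python3 plan.py  "422.4,-62.7,10,161,42,0.15"; python3 ov.py w61 422.4,-62.7,-19,100,54,24
```

```text
t 62.65 pos [423.1 -55.8 114. ] rpy [179.9   0.5 160.3] F [0.8 0.3 0.7] gap 72.8
5 rows
[[[0,-0.001,0.021],[0,0.002,-0.002],0.15],[[0,-0.002,0.031],[0.001,0.003,-0.003],0.15],[[0,-0.002,0.031],[0.001,0.003,-0.003],0.15],[[0,-0.001,0.015],[0,0.001,-0.002],0.15],[[0,0,0.006],[0,0.001,-0.001],0.15]]
```

View pics/w61.png

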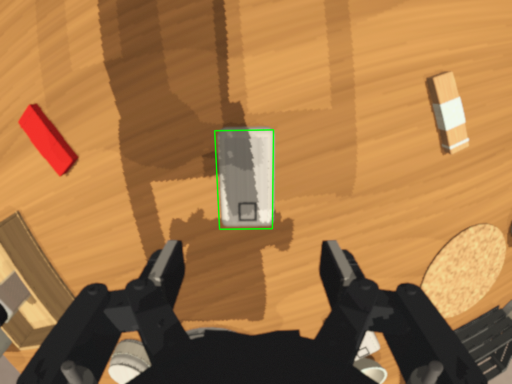

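Emit:
carry_out(increments=[[[-0.001, -0.007, 0.015], [0.001, 0.008, -0.01], 0.15], [[0, 0, 0.03], [0, 0, 0], 0.15], [[0, 0, 0.035], [0, 0, 0], 0.15], [[0, 0, 0.025], [0, 0, 0], 0.15], [[0, 0, 0.012], [0, 0, 0], 0.15], [[0, 0, 0.003], [0, 0, 0], 0.15], [[0, 0, 0], [0, 0, 0], 0.15]])

```text
time: 63.4
tool_pos: [418.5, -60.2, -15.3]
tcp_rot: [180.0, -0.2, 161.6]
ft_force: [0.1, 0.4, 0.2]
finger_gap: 72.2
```

```bash
python3 plan.py  "422.4,-62.7,-28,161,42,0.15"; python3 ov.py w62 422.4,-62.7,-19,100,54,24
```

```text
t 63.4 pos [418.5 -60.2 -15.3] rpy [180.   -0.2 161.6] F [0.1 0.4 0.2] gap 72.2
1 rows
[[[-0.0045,-0.0012,0.0127],[0.001,-0.003,0.01],0.15]]
```

View pics/w62.png

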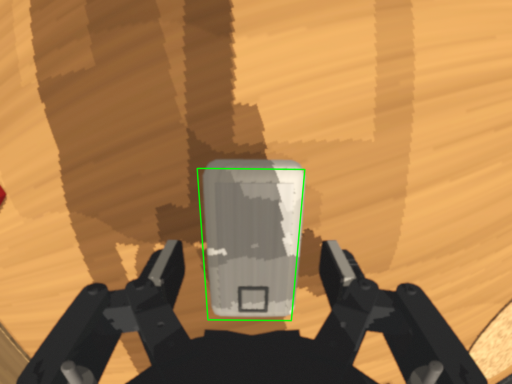

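Emit:
carry_out(increments=[[[-0.004, -0.001, 0.007], [0, -0.003, 0.01], 0.15], [[0, 0, 0.006], [0, 0, 0], 0.15], [[0, 0, 0.003], [0, 0, 0], 0.15], [[0, 0, 0], [0, 0, 0], 0.3], [[0, 0, 0], [0, 0, 0], 0.6], [[0, 0, 0], [0, 0, 0], 0.6], [[0, 0, 0], [0, 0, 0], 0.6], [[0, 0, 0], [0, 0, 0], 0.6]])

```text
time: 64.25
tool_pos: [425.9, -63.5, -28.4]
tcp_rot: [179.9, 0.4, 161.0]
ft_force: [-0.4, 0.4, -0.6]
finger_gap: 51.8
```

Emit:
carry_out(increments=[[[0, 0, -0.01], [0, 0, 0], 0.6], [[0, 0, -0.03], [0, 0, 0], 0.6], [[0, 0, -0.04], [0, 0, 0], 0.6], [[0, 0, -0.035], [0, 0, 0], 0.6], [[0, 0, -0.015], [0, 0, 0], 0.6], [[0, 0, 0], [0, 0, 0], 0.6]])

```text
time: 64.85
tool_pos: [423.1, -62.8, 108.3]
tcp_rot: [179.9, 0.2, 161.0]
ft_force: [0.3, -0.1, -1.4]
finger_gap: 51.9
```

```bash
python3 plan.py  "425,405,115,180,42,0.6"; python3 look.py wrist w63
```

```text
t 64.85 pos [423.1 -62.8 108.3] rpy [179.9   0.2 161. ] F [ 0.3 -0.1 -1.4] gap 51.9
14 rows
[[[0.008,0.025,0],[0,0,-0.019],0.6],[[0.011,0.036,-0.001],[0,0,-0.027],0.6],[[0.011,0.036,-0.001],[0,0,-0.027],0.6],[[0.01,0.037,-0.001],[0,0,-0.027],0.6],[[0.009,0.037,-0.001],[0,0,-0.027],0.6],[[0.008,0.037,-0.001],[0,0,-0.027],0.6],[[0.007,0.037,-0.001],[0,0,-0.027],0.6],[[0.006,0.037,-0.001],[0,0,-0.027],0.6],[[0.005,0.037,-0.001],[0,0,-0.027],0.6],[[0.004,0.038,-0.001],[0,0,-0.027],0.6],[[0.003,0.038,-0.001],[0,0,-0.027],0.6],[[0.002,0.038,-0.001],[0,0,-0.027],0.6]]
[[[0,0.019,0],[0,0,-0.013],0.6],[[0,0.008,0],[0,0,-0.005],0.6]]
```

View pics/w63.png

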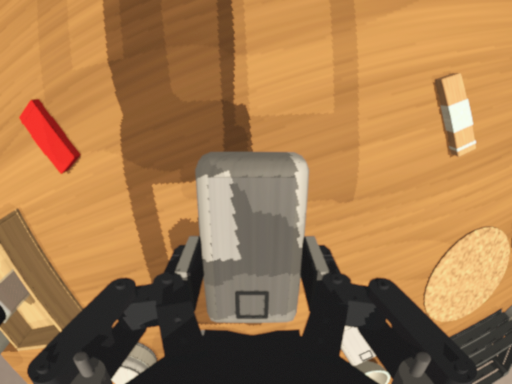

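Emit:
carry_out(increments=[[[0.006, 0.025, -0.001], [0, 0, -0.019], 0.6], [[0.009, 0.036, -0.002], [0, 0, -0.027], 0.6], [[0.009, 0.036, -0.002], [0, 0, -0.027], 0.6], [[0.008, 0.037, -0.002], [0, 0, -0.027], 0.6], [[0.007, 0.037, -0.001], [0, 0, -0.027], 0.6], [[0.006, 0.037, -0.001], [0, 0, -0.027], 0.6], [[0.006, 0.037, -0.001], [0, 0, -0.027], 0.6], [[0.005, 0.037, -0.001], [0, 0, -0.027], 0.6], [[0.004, 0.037, -0.001], [0, 0, -0.027], 0.6], [[0.003, 0.038, -0.001], [0, 0, -0.027], 0.6], [[0.002, 0.038, -0.001], [0, 0, -0.027], 0.6], [[0.001, 0.03, -0.001], [0, 0, -0.027], 0.6]])

```text
time: 66.1
tool_pos: [425.5, 377.7, 101.6]
tcp_rot: [-179.4, -1.2, 179.4]
ft_force: [0.6, -0.1, 0.2]
finger_gap: 51.6
```

```bash
python3 plan.py  "425,408,115,180,42,0.6"
```

```text
t 66.1 pos [425.5 377.7 101.6] rpy [-179.4   -1.2  179.4] F [ 0.6 -0.1  0.2] gap 51.6
1 rows
[[[0.0011,0.0301,-0.0137],[-0.01,-0.02,-0.011],0.6]]
```

Emit:
carry_out(increments=[[[0, 0.014, -0.005], [-0.01, -0.02, -0.011], 0.6], [[0, 0.006, 0], [0, 0, 0], 0.6], [[0, 0, 0], [0, 0, 0], 0.6], [[0, 0, 0], [0, 0, 0], 0.6]])

```text
time: 66.5
tool_pos: [422.3, 398.5, 100.9]
tcp_rot: [-179.7, -0.3, -179.8]
ft_force: [-0.7, -1.2, -1.2]
finger_gap: 51.6
```

```bash
python3 plan.py  "425,412.5,30,180,42,0.6"; python3 ov.py w64 460.8,444.8,0.3,190,160,35
```

```text
t 66.5 pos [422.3 398.5 100.9] rpy [-179.7   -0.3 -179.8] F [-0.7 -1.2 -1.2] gap 51.6
4 rows
[[[-0.001,0.004,0.021],[-0.001,-0.002,0.001],0.6],[[-0.001,0.006,0.03],[-0.002,-0.002,0.002],0.6],[[-0.001,0.003,0.015],[-0.001,-0.001,0.001],0.6],[[0,0.001,0.006],[0,0,0],0.6]]
```

View pics/w64.png

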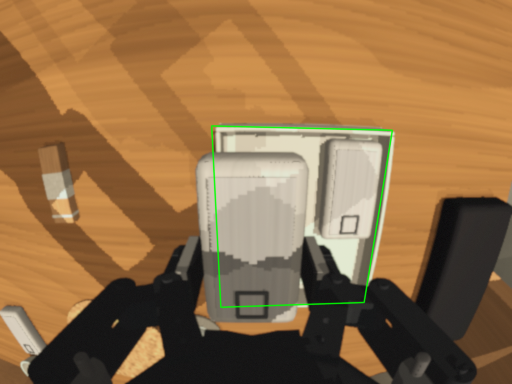

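Emit:
carry_out(increments=[[[-0.001, 0.012, 0], [-0.005, -0.005, 0], 0.6], [[0, 0.001, 0.015], [0, 0, 0], 0.6], [[0, 0, 0.025], [0, 0, 0], 0.6], [[0, 0, 0.015], [0, 0, 0], 0.6], [[0, 0, 0.005], [0, 0, 0], 0.6], [[0, 0, 0], [0, 0, 0], 0.6], [[0, 0, 0], [0, 0, 0], 0.6]])

```text
time: 67.25
tool_pos: [424.7, 409.5, 36.9]
tcp_rot: [180.0, -0.0, 179.9]
ft_force: [-0.3, 0.1, -0.3]
finger_gap: 51.7
```

```bash
python3 plan.py  "425,412.5,0,180,42,0.6"; python3 ov.py w65 460.8,444.8,0.3,190,160,35
```

```text
t 67.25 pos [424.7 409.5  36.9] rpy [180.   -0.  179.9] F [-0.3  0.1 -0.3] gap 51.7
1 rows
[[[-0.0003,0.003,0.0369],[0,0,-0.001],0.6]]
```

View pics/w65.png

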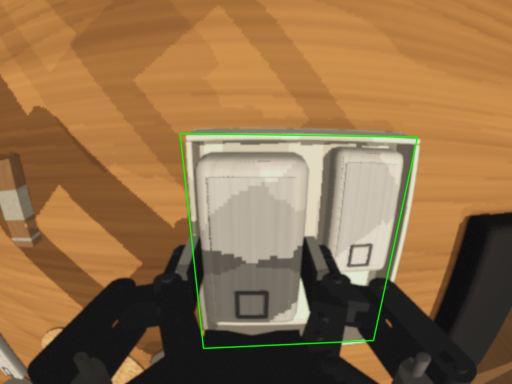

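Emit:
carry_out(increments=[[[0, 0.004, 0.005], [0, 0, 0], 0.6], [[0, 0, 0.01], [0, 0, 0], 0.6], [[0, 0, 0.004], [0, 0, 0], 0.6], [[0, 0, 0], [0, 0, 0], 0.6]])

```text
time: 67.7
tool_pos: [426.3, 415.4, 19.0]
tcp_rot: [179.8, 0.2, 179.9]
ft_force: [-0.4, 0.1, -0.3]
finger_gap: 51.6
```

```bash
python3 plan.py  "425,413.5,-22,180,42,0.6"; python3 ov.py w66 460.8,444.8,0.3,190,160,35
```

```text
t 67.7 pos [426.3 415.4  19. ] rpy [179.8   0.2 179.9] F [-0.4  0.1 -0.3] gap 51.6
1 rows
[[[0.0015,-0.002,0.0409],[0.003,0.003,-0.001],0.6]]
```

View pics/w66.png

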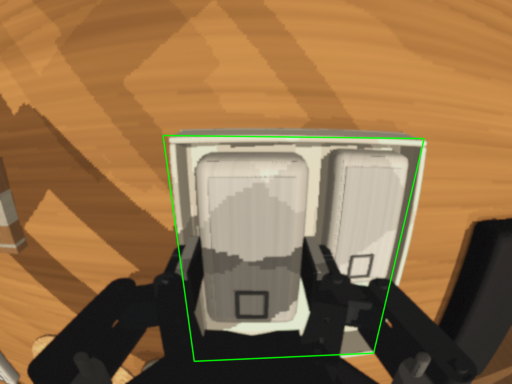

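Emit:
carry_out(increments=[[[0, -0.002, 0.01], [0.003, 0.003, 0], 0.6], [[0, 0, 0.015], [0, 0, 0], 0.6], [[0, 0, 0.006], [0, 0, 0], 0.6], [[0, 0, 0], [0, 0, 0], 0.6]])

```text
time: 68.15
tool_pos: [426.3, 413.0, -14.8]
tcp_rot: [-180.0, -0.0, 179.9]
ft_force: [-0.1, -0.3, -1.2]
finger_gap: 51.6
```

Release slightly above the floor, then lift a little and close for a nudge towards −y.

Emit:
carry_out(increments=[[[0, 0, 0.005], [0, 0, 0], 0.6], [[0, 0, 0.003], [0, 0, 0], 0.6], [[0, 0, 0], [0, 0, 0], 0.3], [[0, 0, 0], [0, 0, 0], 0.3], [[0, 0, 0], [0, 0, 0], 0.3], [[0, 0, -0.01], [0, 0, 0], 0.3], [[0, 0, -0.025], [0, 0, 0], 0.3], [[0, 0, -0.025], [0, 0, 0], 0.3], [[0, 0, -0.01], [0, 0, 0], 0.6], [[0, 0, 0], [0, 0, 0], 1.0], [[0, 0, 0], [0, 0, 0], 1.0]])

```text
time: 69.25
tool_pos: [427.4, 415.1, 52.1]
tcp_rot: [179.7, 0.2, 179.9]
ft_force: [0.3, 0.3, -0.2]
finger_gap: 16.6
```

```bash
python3 plan.py; python3 ov.py w67 460.8,444.8,0.3,190,160,35
```

```text
t 69.25 pos [427.4 415.1  52.1] rpy [179.7   0.2 179.9] F [ 0.3  0.3 -0.2] gap 16.6
0 rows
```

View pics/w67.png

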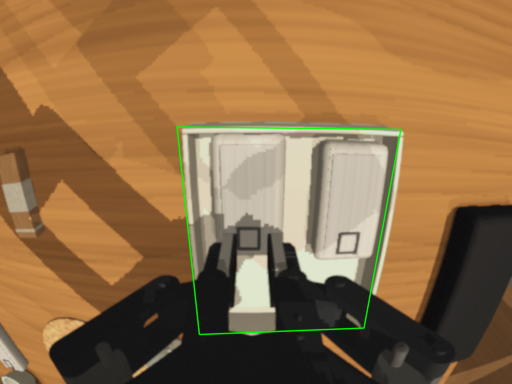

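```bash
python3 plan.py "427,415,100,180,42,0.15" "675,5,120,191,44,0.15"
```

```text
t 69.3 pos [427.3 415.1  51.9] rpy [179.8   0.2 179.9] F [-0.9 -0.  -0.2] gap 8.5
15 rows
[[[0.0001,0.0001,-0.024],[0.002,0.001,-0.001],0.15],[[0.0001,0,-0.024],[0.002,0.001,-0.001],0.15],[[-0.015,-0.025,-0.001],[0,0,-0.012],0.15],[[-0.021,-0.036,-0.002],[0,0,-0.017],0.15],[[-0.021,-0.037,-0.002],[0,0,-0.017],0.15],[[-0.02,-0.037,-0.002],[0,0,-0.017],0.15],[[-0.019,-0.037,-0.002],[0,0,-0.017],0.15],[[-0.019,-0.038,-0.002],[0,0,-0.017],0.15],[[-0.018,-0.038,-0.002],[0,0,-0.017],0.15],[[-0.018,-0.038,-0.002],[0,0,-0.017],0.15],[[-0.017,-0.038,-0.002],[0,0,-0.017],0.15],[[-0.016,-0.039,-0.002],[0,0,-0.017],0.15]]
[[[-0.016,-0.039,-0.002],[0,0,-0.017],0.15],[[-0.007,-0.02,-0.001],[0,0,-0.008],0.15],[[-0.003,-0.008,0],[0,0,-0.003],0.15]]
```

Emit:
carry_out(increments=[[[0, 0, -0.024], [0, 0, 0], 0.6], [[0, 0, -0.03], [0, 0, 0], 0.15], [[-0.015, -0.025, -0.002], [0, 0, -0.012], 0.15], [[-0.021, -0.036, -0.002], [0, 0, -0.017], 0.15], [[-0.021, -0.037, -0.002], [0, 0, -0.017], 0.15], [[-0.02, -0.037, -0.002], [0, 0, -0.017], 0.15], [[-0.019, -0.037, -0.002], [0, 0, -0.017], 0.15], [[-0.019, -0.038, -0.002], [0, 0, -0.017], 0.15], [[-0.018, -0.038, -0.002], [0, 0, -0.017], 0.15], [[-0.018, -0.038, -0.002], [0, 0, -0.017], 0.15], [[-0.017, -0.038, -0.002], [0, 0, -0.017], 0.15], [[-0.012, -0.03, -0.002], [0, 0, -0.017], 0.15]])

```text
time: 70.5
tool_pos: [629.5, 62.6, 108.4]
tcp_rot: [-180.0, -1.2, -169.8]
ft_force: [0.5, 0.5, 0.0]
finger_gap: 72.7
```

```bash
python3 plan.py "672,2,115,191,44,0.15"
```

```text
t 70.5 pos [629.5  62.6 108.4] rpy [-180.    -1.2 -169.8] F [0.5 0.5 0. ] gap 72.7
4 rows
[[[-0.009,-0.02,-0.002],[0,-0.006,-0.004],0.15],[[-0.013,-0.028,-0.003],[0,-0.009,-0.006],0.15],[[-0.006,-0.014,-0.001],[0,-0.004,-0.003],0.15],[[-0.003,-0.006,-0.001],[0,-0.002,-0.001],0.15]]
```

Emit:
carry_out(increments=[[[-0.009, -0.015, -0.002], [0, -0.006, -0.004], 0.15], [[-0.012, -0.02, -0.002], [0, -0.009, -0.006], 0.15], [[-0.006, -0.008, 0], [0, -0.004, -0.003], 0.15], [[-0.002, -0.003, 0], [0, -0.002, 0], 0.15], [[0, 0, 0], [0, 0, 0], 0.15], [[0, 0, 0], [0, 0, 0], 0.15]])

```text
time: 71.1
tool_pos: [665.4, 19.9, 105.4]
tcp_rot: [179.9, -0.5, -169.3]
ft_force: [0.0, -0.1, -0.1]
finger_gap: 72.3
```

```bash
python3 plan.py "683,-1,20,191,44,0.15";  python3 ov.py w68 687.7,0,11.1,100,54,24 782.7,0.3,76,40
```

```text
t 71.1 pos [665.4  19.9 105.4] rpy [ 179.9   -0.5 -169.3] F [ 0.  -0.1 -0.1] gap 72.3
5 rows
[[[-0.003,-0.005,0.018],[0,-0.002,-0.001],0.15],[[-0.004,-0.007,0.025],[0.001,-0.002,-0.001],0.15],[[-0.004,-0.007,0.025],[0.001,-0.002,-0.001],0.15],[[-0.002,-0.004,0.013],[0,-0.001,-0.001],0.15],[[-0.001,-0.001,0.005],[0,0,0],0.15]]
```

View pics/w68.png

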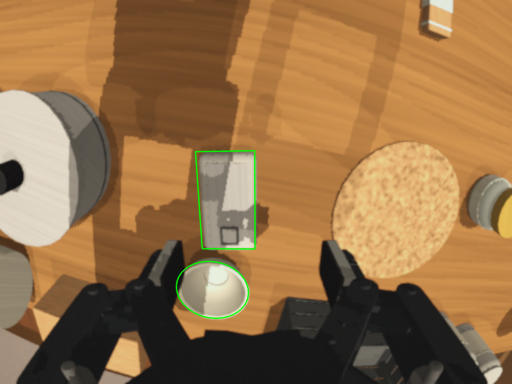

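Emit:
carry_out(increments=[[[-0.013, -0.022, 0.01], [0.002, -0.007, -0.005], 0.15], [[0, -0.002, 0.025], [0, 0, 0], 0.15], [[0, 0, 0.025], [0, 0, 0], 0.15], [[0, 0, 0.015], [0, 0, 0], 0.15], [[0, 0, 0.004], [0, 0, 0], 0.15], [[0, 0, 0], [0, 0, 0], 0.15]])

```text
time: 71.75
tool_pos: [683.0, 4.4, 26.6]
tcp_rot: [180.0, 0.1, -168.6]
ft_force: [0.4, 0.4, 0.7]
finger_gap: 72.9
```

```bash
python3 plan.py "683,-1,-28,191,44,0.15";  python3 ov.py w69 687.7,0,11.1,100,54,24 782.7,0.3,76,40
```

```text
t 71.75 pos [683.    4.4  26.6] rpy [ 1.800e+02  1.000e-01 -1.686e+02] F [0.4 0.4 0.7] gap 72.9
2 rows
[[[0.0006,-0.0027,0.0273],[0,0.001,0.004],0.15],[[0.0005,-0.0027,0.0273],[0,0.001,0.004],0.15]]
```

View pics/w69.png

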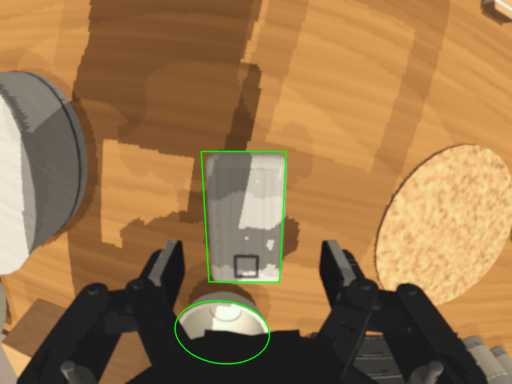

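Emit:
carry_out(increments=[[[0, -0.005, 0.008], [0, 0, 0.008], 0.15], [[0, 0, 0.02], [0, 0, 0], 0.15], [[0, 0, 0.015], [0, 0, 0], 0.15], [[0, 0, 0.005], [0, 0, 0], 0.15], [[0, 0, 0], [0, 0, 0], 0.15]])

```text
time: 72.3
tool_pos: [688.6, -1.4, -17.9]
tcp_rot: [-179.9, 0.6, -169.1]
ft_force: [0.9, -0.3, 0.2]
finger_gap: 72.5
```

Emit:
carry_out(increments=[[[0.005, 0, 0.006], [0, 0.01, 0], 0.15], [[0.002, 0, 0.003], [0, 0, 0], 0.15], [[0, 0, 0], [0, 0, 0], 0.15]])

```text
time: 72.6
tool_pos: [682.2, -3.0, -26.1]
tcp_rot: [-179.8, 0.1, -169.1]
ft_force: [0.4, -0.6, 0.2]
finger_gap: 72.5
```

```bash
python3 plan.py "683,-1,-28,191,44,0.15";  python3 ov.py w70 687.7,0,11.1,100,54,24 782.7,0.3,76,40
```

```text
t 72.6 pos [682.2  -3.  -26.1] rpy [-1.798e+02  1.000e-01 -1.691e+02] F [ 0.4 -0.6  0.2] gap 72.5
1 rows
[[[-0.0011,0.0019,0.0019],[-0.003,0.001,-0.002],0.15]]
```

View pics/w70.png

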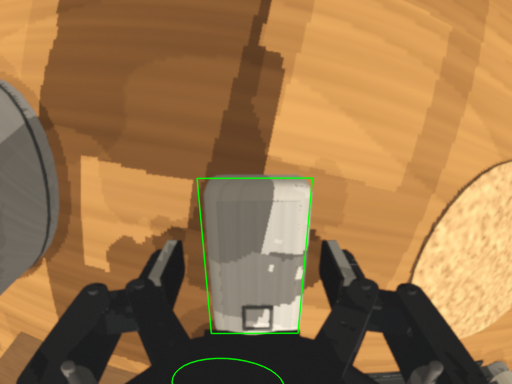

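Emit:
carry_out(increments=[[[0, 0.002, 0.002], [0, 0, 0], 0.15], [[0, 0, 0], [0, 0, 0], 0.3], [[0, 0, 0], [0, 0, 0], 0.6], [[0, 0, 0], [0, 0, 0], 0.6], [[0, 0, 0], [0, 0, 0], 0.6], [[0, 0, 0], [0, 0, 0], 0.6], [[0, 0, -0.01], [0, 0, 0], 0.6], [[0, 0, -0.03], [0, 0, 0], 0.6], [[0, 0, -0.04], [0, 0, 0], 0.6], [[0, 0, -0.035], [0, 0, 0], 0.6], [[0, 0, -0.015], [0, 0, 0], 0.6], [[0, 0, 0], [0, 0, 0], 0.6]])

```text
time: 73.85
tool_pos: [680.3, -0.3, 107.7]
tcp_rot: [-179.9, -0.1, -169.1]
ft_force: [0.2, -0.3, -1.4]
finger_gap: 51.4
```

```bash
python3 plan.py "508,445,120,270,40,0.6"; python3 look.py wrist w71
```

```text
t 73.85 pos [ 6.803e+02 -3.000e-01  1.077e+02] rpy [-1.799e+02 -1.000e-01 -1.691e+02] F [ 0.2 -0.3 -1.4] gap 51.4
14 rows
[[[0.005,0.027,-0.001],[0,0,-0.078],0.6],[[0.004,0.038,-0.001],[0,0,-0.111],0.6],[[0,0.039,-0.001],[0,0,-0.111],0.6],[[-0.005,0.038,-0.001],[0,0,-0.111],0.6],[[-0.009,0.037,-0.001],[0,0,-0.111],0.6],[[-0.013,0.036,-0.001],[0,0,-0.111],0.6],[[-0.017,0.035,-0.001],[0,0,-0.111],0.6],[[-0.021,0.032,-0.001],[0,0,-0.111],0.6],[[-0.024,0.03,-0.001],[0,0,-0.111],0.6],[[-0.027,0.027,-0.001],[0,0,-0.111],0.6],[[-0.03,0.024,-0.001],[0,0,-0.111],0.6],[[-0.033,0.02,-0.001],[0,0,-0.111],0.6]]
[[[-0.017,0.008,-0.001],[0,0,-0.056],0.6],[[-0.007,0.003,0],[0,0,-0.022],0.6]]
```

View pics/w71.png

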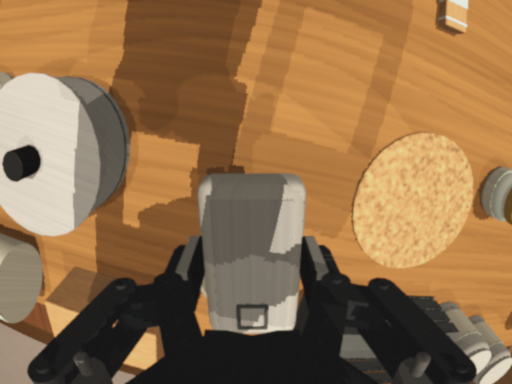

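Emit:
carry_out(increments=[[[0.005, 0.027, -0.002], [0, 0, -0.078], 0.6], [[0.004, 0.038, -0.002], [0, 0, -0.111], 0.6], [[0, 0.039, -0.002], [0, 0, -0.111], 0.6], [[-0.005, 0.038, -0.002], [0, 0, -0.111], 0.6], [[-0.009, 0.037, -0.002], [0, 0, -0.111], 0.6], [[-0.013, 0.036, -0.002], [0, 0, -0.111], 0.6], [[-0.017, 0.035, -0.001], [0, 0, -0.111], 0.6], [[-0.021, 0.032, -0.001], [0, 0, -0.111], 0.6], [[-0.024, 0.03, -0.001], [0, 0, -0.111], 0.6], [[-0.027, 0.027, -0.001], [0, 0, -0.111], 0.6], [[-0.03, 0.024, -0.001], [0, 0, -0.111], 0.6], [[-0.024, 0.014, -0.001], [0, 0, -0.1], 0.6]])

```text
time: 75.1
tool_pos: [494.1, 411.5, 90.8]
tcp_rot: [177.6, -1.1, -92.9]
ft_force: [0.7, 0.1, -1.5]
finger_gap: 51.3
```

```bash
python3 plan.py "508,452,115,270,40,0.6"
```

```text
t 75.1 pos [494.1 411.5  90.8] rpy [177.6  -1.1 -92.9] F [ 0.7  0.1 -1.5] gap 51.3
2 rows
[[[-0.0203,-0.0054,-0.0127],[0.021,-0.009,-0.025],0.6],[[-0.0203,-0.0062,-0.0124],[0.021,-0.009,-0.025],0.6]]
```

Emit:
carry_out(increments=[[[-0.018, -0.007, -0.006], [0.021, -0.009, -0.025], 0.6], [[-0.01, -0.004, -0.003], [0.021, -0.009, 0], 0.6], [[0, 0, 0], [0, 0, 0], 0.6], [[0, 0, 0], [0, 0, 0], 0.6]])

```text
time: 75.5
tool_pos: [499.7, 440.6, 88.8]
tcp_rot: [179.5, -0.4, -91.0]
ft_force: [0.0, -0.1, -2.1]
finger_gap: 51.3
```

```bash
python3 plan.py "508,452,60,270,40,0.6";  python3 ov.py w72 460.8,444.8,0.3,190,160,35
```

```text
t 75.5 pos [499.7 440.6  88.8] rpy [179.5  -0.4 -91. ] F [ 0.  -0.1 -2.1] gap 51.3
1 rows
[[[-0.0118,-0.0084,0.0286],[0.009,-0.007,-0.017],0.6]]
```

View pics/w72.png

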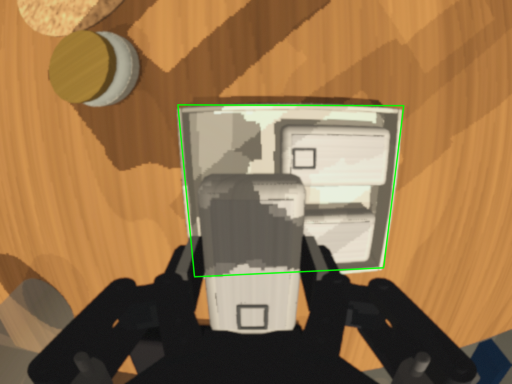

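```bash
python3 - <<'E'
from bench import r
from h import *
s=r.snapshot("wrist"); print(p2w(s,[[283,150],[388,150],[330,127],[330,185],[305,228],[371,228],[340,208],[340,262]],28,True).round(1))
E
```

```text
[[471.3 405.9  28. ]
 [375.3 405.4  28. ]
 [431.4 386.3  28. ]
 [429.  437.3  28. ]
 [449.8 478.2  28. ]
 [383.6 481.5  28. ]
 [417.9 459.4  28. ]
 [411.6 517.6  28. ]]
```

Emit:
carry_out(increments=[[[-0.011, -0.008, 0], [0.009, -0.007, -0.017], 0.6], [[0, 0, 0.012], [0, 0, 0], 0.6], [[0, 0, 0.015], [0, 0, 0], 0.6], [[0, 0, 0.005], [0, 0, 0], 0.6], [[0, 0, 0], [0, 0, 0], 0.6], [[0, 0, 0], [0, 0, 0], 0.6]])

```text
time: 76.2
tool_pos: [509.7, 448.8, 52.6]
tcp_rot: [179.9, -0.0, -90.2]
ft_force: [-0.6, 0.5, -1.8]
finger_gap: 51.0
```

```bash
python3 plan.py "508,452,10,270,40,0.6";  python3 ov.py w73 460.8,444.8,0.3,190,160,35
```

```text
t 76.2 pos [509.7 448.8  52.6] rpy [179.9  -0.  -90.2] F [-0.6  0.5 -1.8] gap 51.0
2 rows
[[[-0.0016,0.0008,0.0213],[0.001,0,-0.002],0.6],[[-0.0016,0.0008,0.0213],[0.001,0,-0.002],0.6]]
```

View pics/w73.png

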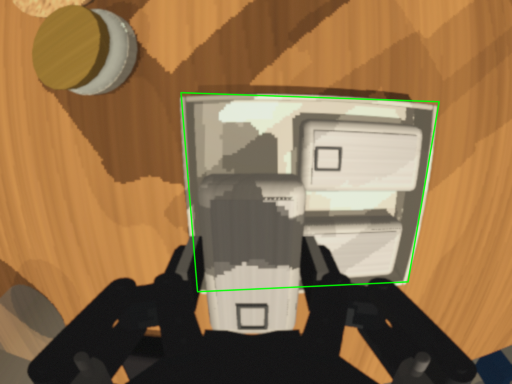

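Emit:
carry_out(increments=[[[-0.003, 0.001, 0.012], [0, 0, 0], 0.6], [[0, 0, 0.018], [0, 0, 0], 0.6], [[0, 0, 0.012], [0, 0, 0], 0.6], [[0, 0, 0.003], [0, 0, 0], 0.6], [[0, 0, 0], [0, 0, 0], 0.6]])

```text
time: 76.75
tool_pos: [508.3, 452.2, 3.6]
tcp_rot: [179.9, -0.0, -90.2]
ft_force: [0.2, 0.5, -0.2]
finger_gap: 51.0
```

```bash
python3 plan.py "508,452,-16,270,40,0.6";  python3 ov.py w74 460.8,444.8,0.3,190,160,35; python3 look.py scene sc74 360,150,100,100,6
```

```text
t 76.75 pos [508.3 452.2   3.6] rpy [179.9  -0.  -90.2] F [ 0.2  0.5 -0.2] gap 51.0
1 rows
[[[0.0002,0.0003,0.0196],[0.001,-0.001,-0.004],0.6]]
```

View pics/w74.png

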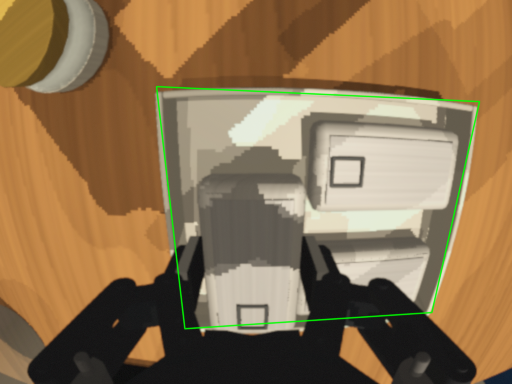

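View pics/sc74.png

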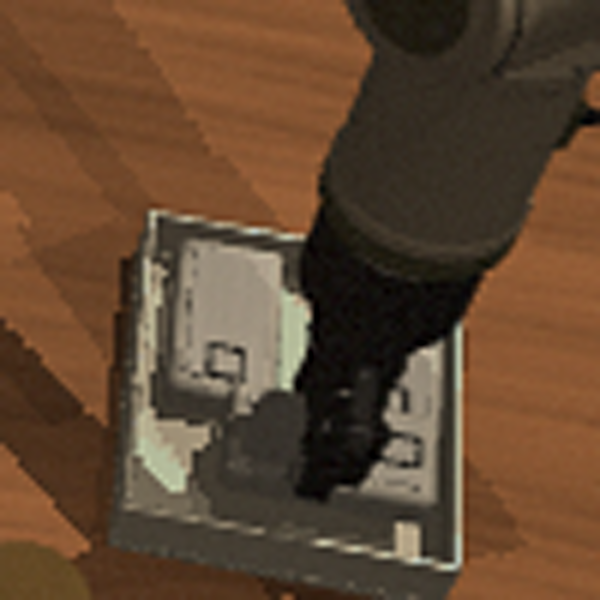

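Emit:
carry_out(increments=[[[0.002, 0, 0.008], [0, 0, 0], 0.6], [[0, 0, 0.008], [0, 0, 0], 0.6], [[0, 0, 0.003], [0, 0, 0], 0.6], [[0, 0, 0], [0, 0, 0], 0.6]])

```text
time: 77.25
tool_pos: [510.0, 451.1, -14.3]
tcp_rot: [-179.9, 0.1, -90.2]
ft_force: [-0.1, 1.0, -2.5]
finger_gap: 51.3
```

Emit:
carry_out(increments=[[[0, 0.001, 0.004], [0, 0, 0], 0.6], [[0, 0, 0.001], [0, 0, 0], 0.6], [[0, 0, 0], [0, 0, 0], 0.6]])

```text
time: 77.55
tool_pos: [509.1, 451.3, -19.4]
tcp_rot: [-179.9, 0.1, -90.2]
ft_force: [0.4, 0.5, -1.2]
finger_gap: 51.1
```

Emit:
carry_out(increments=[[[0, 0, 0.002], [0, 0, 0], 0.6], [[0, 0, 0], [0, 0, 0], 0.31], [[0, 0, 0], [0, 0, 0], 0.31], [[0, 0, 0], [0, 0, 0], 0.31], [[0, 0, -0.008], [0, 0, 0], 0.31], [[0, 0, -0.03], [0, 0, 0], 0.31], [[0, 0, -0.04], [0, 0, 0], 0.31], [[0, 0, -0.04], [0, 0, 0], 0.31], [[0.02, 0, -0.03], [0, 0, 0], 0.31], [[0.03, 0.02, 0], [0, 0, 0], 0.31], [[0.03, 0.03, 0], [0, 0, 0], 0.31], [[0.02, 0.02, 0], [0, 0, 0], 0.31]])

```text
time: 78.75
tool_pos: [440.2, 351.4, 139.2]
tcp_rot: [-179.4, 0.4, -90.2]
ft_force: [0.1, -0.3, -0.1]
finger_gap: 59.0
```

```bash
python3 plan.py;  python3 look.py wrist w75; python3 look.py scene sc75; python3 look.py top t75
```

```text
t 78.75 pos [440.2 351.4 139.2] rpy [-179.4    0.4  -90.2] F [ 0.1 -0.3 -0.1] gap 59.0
0 rows
```

View pics/w75.png

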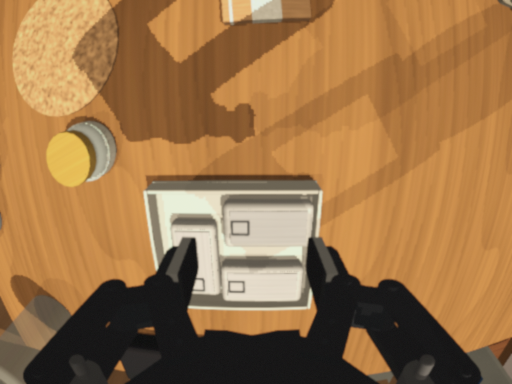

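View pics/sc75.png

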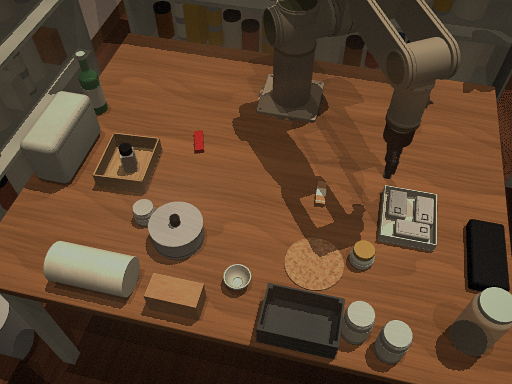

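View pics/t75.png

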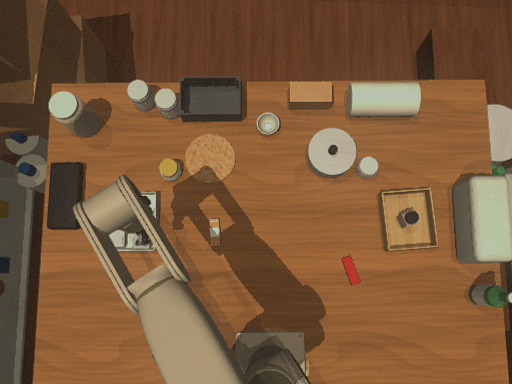

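```bash
python3 - <<'E'
from bench import r
from h import *
t=r.snapshot("top"); s=r.snapshot("scene")
a=cv2.resize(t["image"][115:200,240:390],None,fx=5,fy=5,interpolation=cv2.INTER_CUBIC)
for P in (circ(677.7,-205.5,156,74),circ(677.7,-205.5,28,102),circ(782.7,.3,76,40),circ(635.7,-324.9,66,55)):
    q=(w2p(t,P)-[240,115]+.5)*5-.5; cv2.polylines(a,[np.round(q*16).astype(int)],True,(0,255,0),1,cv2.LINE_AA,4)
cv2.imwrite("pics/f1.png",a)
b=cv2.resize(s["image"][175:265,125:225],None,fx=6,fy=6,interpolation=cv2.INTER_CUBIC)
for P in (circ(677.7,-205.5,156,74),circ(677.7,-205.5,150,0)):
    q=(w2p(s,P)-[125,175]+.5)*6-.5; cv2.polylines(b,[np.round(q*16).astype(int)],True,(0,255,0),1,cv2.LINE_AA,4)
cv2.imwrite("pics/f2.png",b)
cv2.imwrite("pics/f3.png",cv2.resize(s["image"][175:265,360:450],None,fx=6,fy=6,interpolation=cv2.INTER_CUBIC))
E
```

```text
(no output)
```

View pics/f1.png

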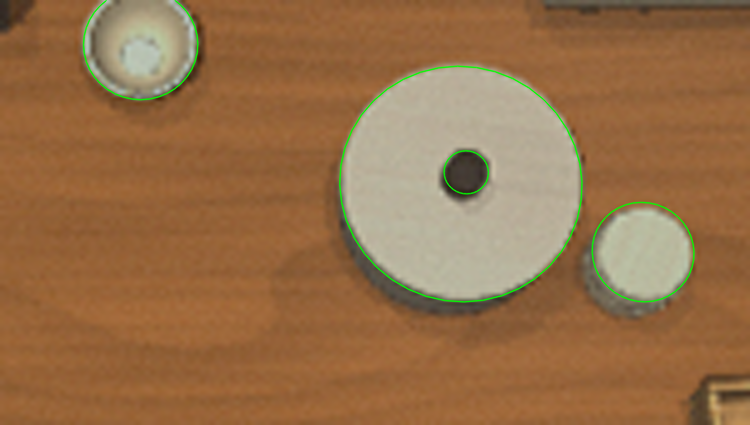

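View pics/f2.png

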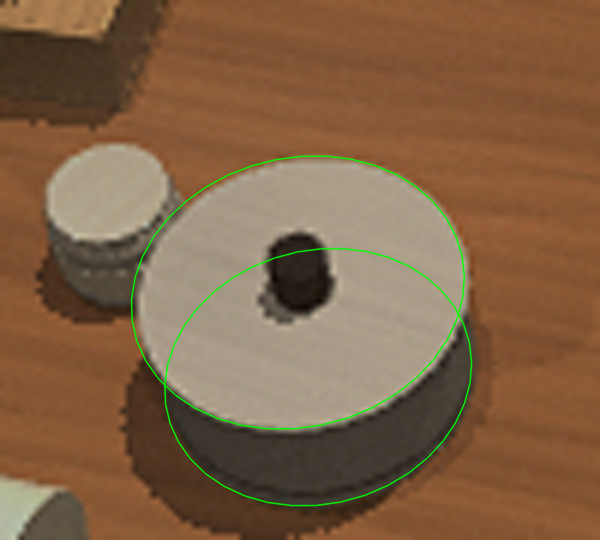

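View pics/f3.png

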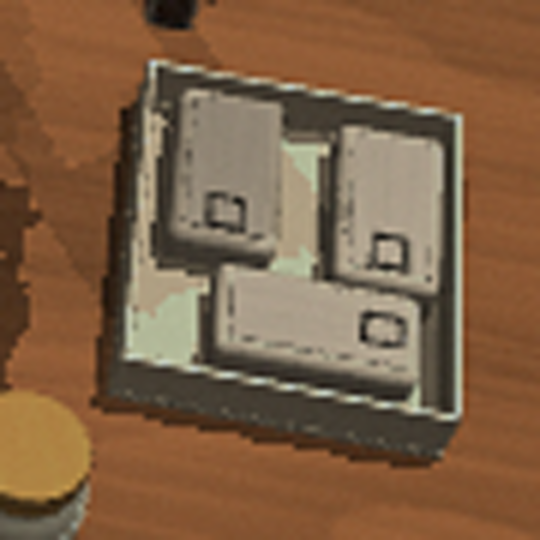

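Emit:
carry_out(increments=[[[0.03, 0, -0.01], [0, 0, 0], 0.31], [[0.04, 0, -0.01], [0, 0, 0], 0.31], [[0.04, 0, 0], [0, 0, 0], 0.31], [[0.04, 0, 0], [0, 0, 0], 0.31], [[0.04, 0, 0], [0, 0, 0], 0.31], [[0.04, 0, 0], [0, 0, 0], 0.31], [[0.02, 0, 0], [0, 0, 0], 0.31], [[0, 0, 0], [0, 0, 0], 0.31]])

```text
time: 79.8
tool_pos: [409.2, 172.2, 162.8]
tcp_rot: [-176.5, -3.9, -96.6]
ft_force: [0.5, 0.5, -0.4]
finger_gap: 59.1
```

```bash
python3 plan.py; python3 look.py top t76 95,180,75,80,8
```

```text
t 79.8 pos [409.2 172.2 162.8] rpy [-176.5   -3.9  -96.6] F [ 0.5  0.5 -0.4] gap 59.1
0 rows
```

View pics/t76.png

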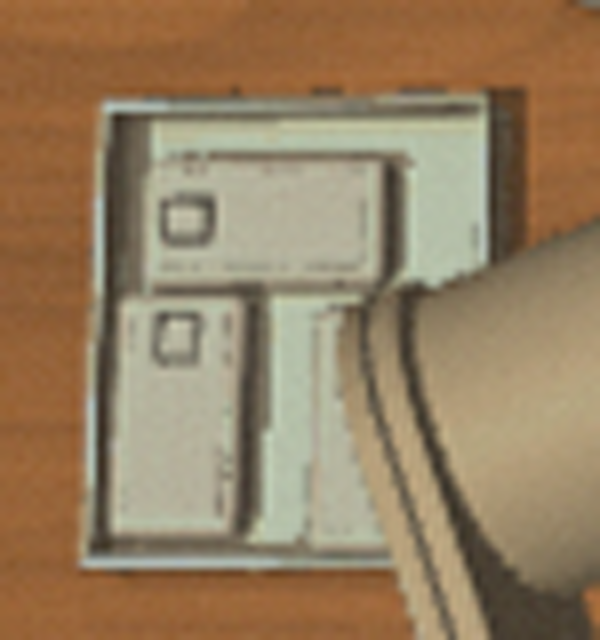

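Emit:
carry_out(increments=[[[0, 0, -0.01], [0, 0, 0], 0.31], [[0, 0, 0], [0, 0, 0], 0.31], [[0, 0, 0], [0, 0, 0], 0.31]])

```text
time: 80.15
tool_pos: [410.2, 176.0, 174.3]
tcp_rot: [-176.5, -3.8, -96.4]
ft_force: [-0.1, -0.0, 0.3]
finger_gap: 59.3
```

```bash
python3 -c "
from bench import r
s=r.sense(); print(s['tool_pos'],s['qd'].round(2),s['ft_force'])
print(r.hand_in())"
```

```text
[410.2401502  175.96777247 174.28442862] [ 0.48  0.48 -1.75  0.13  0.35 -0.05] [-0.07215124 -0.01463426  0.28689339]
the job is handed in; nothing more can be done
None
```

I finished the job and handed it in at about 80 s of the 210 s allowed; `hand_in` reported no verdict.

- **Snack tin:** I laid the lid on the mat, put three bars in the tin (two side by side, the third across on top) and put the lid back on. The overlays from the top and scene cameras show it centred and flat. The fourth bar was left on the counter.
- **Groceries:** All three fish tins lie flat in the white tray. The one spice jar I found stands upright in the wooden crate.
- **Bystanders:** My outlines of the bowl and short can from the start still fit the last top picture. I checked the squat jar only by eye, and it looked unmoved.

**Checks that disagreed or were incomplete:**
- The reported tool height did not match the pictures: the fingertips sat roughly 30–40 mm higher than the reported TCP. The first grasp closed just above the lid's knob and held nothing; I corrected for this in every later move.
- One fish tin had to be pushed twice toward the tray wall, because the first push was only partly effective.
- In the last top view the arm partly covers one fish tin. The wrist and scene views show it flat in the tray.
- I saw no sign of an object being knocked aside or of the grip slackening during the run.

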